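# Load a vibratory polisher and set its lid gap

## Task

Get the bowl polisher ready to run: put every steel grip into its bowl, tip all of the brown ceramic media from the white beaker in with them, and stand the empty beaker upright on the mat again. Then swing the lid by its peg over the bowl as far as it goes, screw the wing screw down until it bottoms, and back it off a quarter turn, so that the lid just clears the rim and the bowl can shake. Leave the ink bottle and the jar beside the work where they are.

Things in the scene. Friction and masses are not known exactly. Their poses are not given: they have to be found in the camera images.
- polisher: Vibratory polisher standing fixed on the mat: grey base 158 x 222 mm and 40 mm high, springs on it, an open round bowl on the springs, and beside the bowl a steel post 22 mm thick that carries the lid's swing arm. Origin under the bowl's centre at mat height, z up; its +y axis points from the bowl to the post, 105 mm away; +x points roughly away from the robot.
- bowl_floor (a point): Centre of the bowl's inner floor, 64 mm above the mat. The inside is about 112 mm across at the floor and 138 mm at the rim, 58 mm deep; the rim is 146 mm across outside. Axes as the polisher's.
- bowl_rim (a point): Centre of the bowl's mouth at rim height, 122 mm above the mat. Axes as the polisher's.
- lid_arm (a joint): Angle of the lid's swing arm about the upright post, rad. 0 = against its stop, lid centred over the bowl (closed); it grows as the arm swings anticlockwise seen from above, up to 1.9 (aside). It starts at 1.65 to 1.88, swings level, stays where it is left, and takes about 4 N at the peg to move.
- lid_arm_pivot (a point): On the axis of the post at the height of the swing arm, 174 mm above the mat (the hub round it is 32 mm across and ends at 192 mm). Its frame turns with the arm: the arm (20 mm wide) runs along this frame's -y axis from here over the wing screw (105 mm out) to the peg (160 mm out).
- lid_peg (a point): Handle for swinging the lid: an upright black round peg at the outer end of the arm, 15 mm thick, its top 224 mm above the mat and standing 42 mm clear of the arm. This point is on its axis, 210 mm above the mat.
- wing (a joint): Turn of the lid's wing screw, rad. 0 = screwed right down, against a hard stop with the lid lying on the bowl's rim; it grows as the screw is turned anticlockwise seen from above, up to 8.5. Clockwise lowers the lid, 6 mm a turn. It starts at 3.6 to 6 and stays where it is left (friction 0.06 N m). A quarter turn is 1.57.
- wing_grip (a point): On the axis of the wing screw, upright in the arm above the middle of the clear round lid (151 mm across). The wing is a black bar 56 mm long along this frame's y axis, 12 mm thick, 30 mm tall, white mark on one end of its top; pinch it across the 12 mm from above. Point 12 mm below the bar's top, 18 mm above its lower edge, 224 mm above the mat at 0; rises and falls with the lid, turns with the screw.
- cup: White plastic beaker without a handle, straight round sides, 74 mm tall, 60 mm across outside, walls 3 mm, 60 g, holding the ceramic media, which fill it to about half its height. Origin at the centre of its underside, z up along the beaker.
- grip_1: A steel machine grip: knurled tube lying on the mat, 62 mm long along its y axis and 21 x 21 mm across, 60 g. Origin at the centre of its underside as placed (10 mm below its axis). Two to four of the four grips are there in a run.
- grip_2: A steel machine grip: knurled tube lying on the mat, 62 mm long along its y axis and 21 x 21 mm across, 60 g. Origin at the centre of its underside as placed (10 mm below its axis). Two to four of the four grips are there in a run.
- grip_3: A steel machine grip: knurled tube lying on the mat, 62 mm long along its y axis and 21 x 21 mm across, 60 g. Origin at the centre of its underside as placed (10 mm below its axis). Two to four of the four grips are there in a run.
- grip_4: A steel machine grip: knurled tube lying on the mat, 62 mm long along its y axis and 21 x 21 mm across, 60 g. Origin at the centre of its underside as placed (10 mm below its axis). Two to four of the four grips are there in a run.
- media_1: One of the six pieces of brown ceramic polishing media: a pebble 28 mm long along its x axis, 19 mm thick, round ended, smooth and slippery, 15 g, at first in the cup. Origin on its surface 9.5 mm from its axis, at the middle of its length.
- media_2: One of the six pieces of brown ceramic polishing media: a pebble 28 mm long along its x axis, 19 mm thick, round ended, smooth and slippery, 15 g, at first in the cup. Origin on its surface 9.5 mm from its axis, at the middle of its length.
- media_3: One of the six pieces of brown ceramic polishing media: a pebble 28 mm long along its x axis, 19 mm thick, round ended, smooth and slippery, 15 g, at first in the cup. Origin on its surface 9.5 mm from its axis, at the middle of its length.
- media_4: One of the six pieces of brown ceramic polishing media: a pebble 28 mm long along its x axis, 19 mm thick, round ended, smooth and slippery, 15 g, at first in the cup. Origin on its surface 9.5 mm from its axis, at the middle of its length.
- media_5: One of the six pieces of brown ceramic polishing media: a pebble 28 mm long along its x axis, 19 mm thick, round ended, smooth and slippery, 15 g, at first in the cup. Origin on its surface 9.5 mm from its axis, at the middle of its length.
- media_6: One of the six pieces of brown ceramic polishing media: a pebble 28 mm long along its x axis, 19 mm thick, round ended, smooth and slippery, 15 g, at first in the cup. Origin on its surface 9.5 mm from its axis, at the middle of its length.
- ink_bottle: Bystander: upright dropper bottle 29 mm across and 96 mm tall, not part of the work. Origin at the centre of its foot.
- balm_jar: Bystander: closed screw-lid jar 63 mm across and 55 mm tall, not part of the work. Origin at the centre of its foot.
Things that resemble listed ones, but are neither listed nor needed, are in the scene too. What is shaped like the grip_4 but turquoise or yellow is not meant.

How it is judged:
By the outcome, as a careful person would: the job done as asked, in the order asked, and still so for the second after the job is handed in, with the robot touching nothing.
Of grip_1, grip_2, grip_3, grip_4 only 2 to 4 are there at a start; the rules pass over those that are not, and their reading is None.
At some moment in a run one of grip_1, grip_2, grip_3, grip_4 may be knocked a few centimetres aside while the robot is not near it.
It also fails if it takes over 210 s, if anything falls off the work surface, if the arm or the gripper's body presses on something with over 40 N, if the wrist force passes 120 N, or if a joint passes its speed limit or range.

## Robot

A 6-joint arm with a two-finger parallel gripper is mounted at the origin on a cart in front of the work surface, level with it; the furniture and walls round the work are solid. World frame = base frame: x ahead of the robot, y to its left, z up, the work surface at z = 0. Lengths are in m, angles in rad, forces in N, time in s.
With the tool pointing down it reaches from about 0.425 to 0.95 m from the base axis. Payload 3.5 kg.
Tool frame: the origin (TCP) lies midway between the tips of the shut fingers; the grasp point (between the pads) lies 19 mm behind it; x points along the fingers, y is the direction in which the jaws open and shut, and the axes are right-handed (so a half turn about x gives the same grasp; the last joint's range is limited). The gripper opens to 85 mm and grips with 20 to 120 N. Pads are 22 mm wide; open, the fingers measure 114 mm over their backs; the gripper's body (76 mm by 85 mm) begins 54 mm behind the grasp point. The pads swing forward as they close: fully open they stand 13 mm farther back than shut.
Start: joints at [-1.272, 0.286, 1.577, -0, 1.279, -0.15], TCP at [0.293, -0.608, 0.231] pointing down, gripper open.
Joint ranges: [-2.77, 2.77], [-0.9, 2.22], [0.21, 2.48], [-1.53, 4.67], [0.24, 2.81], [-2.84, 2.84]. Speed limits (rad/s): [2.79, 2.79, 3.14, 3.14, 3.14, 3.14].

## Interface

Orientations are given as a unit quaternion [x, y, z, w].
In Python, from plant import ctrl, vision gives the robot as it stands. The module is installed in compiled form; this text tells all that it offers.
- The arm moves only by the tool play_rows, never from a script. Its arguments are lists of equal length, an entry for each row: "claw": the closure in counts, from 0 (fully open) to 255 (shut); "travel": the shift along the tool's x, y, z in m, a list of three; "dr": the turn, a rotation vector about the tool's x, y, z in rad, a list of three. In form: {"claw": [claw, ...], "travel": [[tx, ty, tz], ...], "dr": [[wx, wy, wz], ...]}. A call has 1 to 20 rows; each row is the pose to reach, as a shift and turn from the pose measured when the call began, along the tool's axes at that moment; what a row does not reach only later rows make up. A row lasts 1/10 s, in which the tool goes at most 50 mm and 8.59 degrees, less where a joint would pass 70% of its speed; a pose out of reach is approached as far as the arm can. A call with a gripper value outside its range is refused whole. The fingers move at their own pace and stop on an object; "force" is the grip in N (left out, the last holds). Time passes only in rows, so rows that repeat a pose let the fingers close. It gives the time, the measured TCP pose, the force and the opening at its end, in the units of the state.
- ctrl.get_state(): the state, without advancing time (a new reading comes with each control period).
- vision.read_camera(name): name is "scene" or "top"; returns a dict with "img" (420x560x3 uint8, red, green, blue), "range_z" (420x560 float32, m along the optical axis (not along the pixel's ray), 0 where there is no reading), "K" (3x3 intrinsics, pixels), "world_to_cam" (4x4, takes a point from world to camera coordinates). Camera axes: x right, y up, looking along -z (the intrinsics and any distortion apply to the point x, -y, -z); pixel columns grow to the right and rows downward; lengths in m; the calibration is good to about 2 mm. A picture is of the moment at which its call begins.
- ctrl.sign_off(): hands the job in, once; it reports no verdict.
The state is a dict: "time": time; "qpos": joint angles; "dq": joint speeds; "joint_efforts": joint torques, N m; "eef_pos": TCP position; "tcp_rot": TCP orientation; "contact_force": force on the tool from outside, world axes, zero at the start; "wrist_torque": the same for the moment, N m; "opening": opening from 0.0 (shut) to 1.0 (fully open).
Only numpy, scipy, OpenCV 4.12 (cv2) and the standard library are available. Lean on these libraries where they do the work, as an engineer would, in place of code of your own. Each camera call takes 0.05 s, during which the arm holds its last target.

## Working session

There is one attempt and no reset: what is moved stays moved. The work goes in short steps, Python scripts to look and compute and a tool call to move; the robot and the scene stay as the last step left them, time stands still between calls to the robot, and variables do not carry over. Pictures are saved under pics/ and viewed, and the job is handed in when it is done.

Besides the shell and the picture viewer there is one more tool, called after "Emit:" as name(argument=value, ...), one argument or row to a line, values as JSON. play_rows: Moves the arm, as the interface text tells. Its arguments: {"type":"object","properties":{"claw":{"type":"array","items":{"type":"number"}},"travel":{"type":"array","items":{"type":"array","items":{"type":"number"}}},"dr":{"type":"array","items":{"type":"array","items":{"type":"number"}}},"force":{"type":"number"}},"required":["claw","travel","dr"]}

```bash
mkdir -p pics
cat > h.py <<'E'
import numpy as np,cv2
from plant import ctrl,vision
from scipy.spatial.transform import Rotation as R
def cam(n,save=None):
    d=vision.read_camera(n)
    if save: cv2.imwrite('pics/'+save,d['img'][:,:,::-1])
    return d
def proj(d,p):
    p=np.atleast_2d(p); q=(d['world_to_cam']@np.c_[p,np.ones(len(p))].T)[:3]
    q=np.array([q[0],-q[1],-q[2]]); u=d['K']@q; return (u[:2]/u[2]).T
def ray(d,px,z):
    px=np.atleast_2d(px).astype(float)
    r=np.linalg.inv(d['K'])@np.c_[px,np.ones(len(px))].T
    r=np.array([r[0],-r[1],-r[2]])
    T=np.linalg.inv(d['world_to_cam']); w=(T[:3,:3]@r).T; o=T[:3,3]
    return o+w*((z-o[2])/w[:,2:3])
def pts(d):
    h,w=d['range_z'].shape; u,v=np.meshgrid(np.arange(w),np.arange(h))
    r=np.linalg.inv(d['K'])@np.stack([u.ravel(),v.ravel(),np.ones(h*w)])
    r=r*d['range_z'].ravel(); r=np.array([r[0],-r[1],-r[2],np.ones(h*w)])
    T=np.linalg.inv(d['world_to_cam']); return (T@r)[:3].T.reshape(h,w,3)
def st():
    s=ctrl.get_state(); print(round(s['time'],2),'tcp',np.round(s['eef_pos'],4),'q',np.round(s['qpos'],3),'F',np.round(s['contact_force'],1),'open',round(s['opening'],3)); print(np.round(R.from_quat(s['tcp_rot']).as_matrix(),3).tolist()); return s
def go(tgt,Rt=None):
    "print travel and dr to reach world tcp tgt with world rotation matrix Rt"
    s=ctrl.get_state(); R0=R.from_quat(s['tcp_rot']).as_matrix()
    t=R0.T@(np.array(tgt)-s['eef_pos']); 
    dr=np.zeros(3) if Rt is None else R.from_matrix(R0.T@Rt).as_rotvec()
    print('travel',np.round(t,4).tolist(),'dr',np.round(dr,4).tolist())
def down(a):
    "tool pointing down, jaw axis y at world angle a"
    x=np.array([0,0,-1.]); y=np.array([np.cos(a),np.sin(a),0]); return np.c_[x,y,np.cross(x,y)]
E
python3 - <<'E'
from h import *
s=st()
for n in('scene','top'):
    d=cam(n,n+'0.png'); print(d['K'].tolist(),np.round(np.linalg.inv(d['world_to_cam']),3).tolist(), (d['range_z']>0).mean())
E
```

```text
0.0 tcp [ 0.2927 -0.6075  0.2299] q [-1.272  0.287  1.578 -0.     1.279 -0.15 ] F [-0.4  0.9 -0.1] open 1.002
[[-0.001, 0.434, -0.901], [0.002, -0.901, -0.434], [-1.0, -0.002, -0.0]]
[[456.82458870294755, 0.0, 277.48746973714543], [0.0, 456.82458870294755, 203.60774107919798], [0.0, 0.0, 1.0]] [[-0.831, 0.258, -0.492, -0.063], [-0.556, -0.361, 0.749, 0.888], [0.016, 0.896, 0.443, 0.682], [0.0, 0.0, 0.0, 1.0]] 0.9960884353741497
[[405.8923416756509, 0.0, 280.3718640368171], [0.0, 405.8923416756509, 202.01295346239877], [0.0, 0.0, 1.0]] [[0.023, 0.981, -0.192, 0.287], [-1.0, 0.023, -0.001, 0.014], [0.004, 0.192, 0.981, 1.353], [0.0, 0.0, 0.0, 1.0]] 0.9960969387755102
```

View pics/scene0.png

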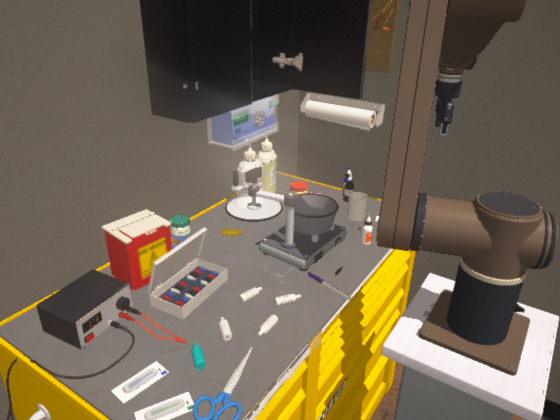

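View pics/top0.png

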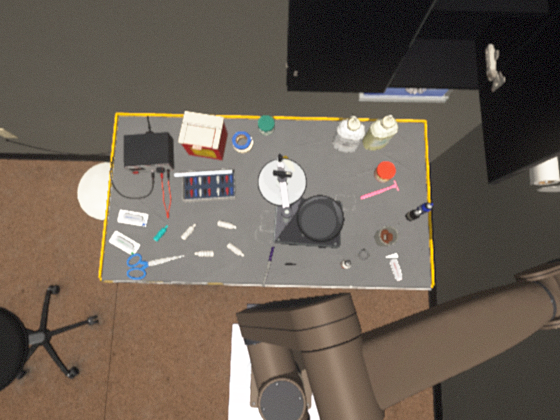

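Run:
```python
from h import *
d=cam('top'); im=d['img'][:,:,::-1]
cv2.imwrite('pics/tc.png',cv2.resize(im[140:290,100:270],None,fx=4.5,fy=4,interpolation=3)[:600,:800])
cv2.imwrite('pics/tc2.png',cv2.resize(im[140:290,245:440],None,fx=4,fy=4,interpolation=3)[:600,:800])
d=cam('scene'); im=d['img'][:,:,::-1]
cv2.imwrite('pics/sc2.png',cv2.resize(im[150:290,210:400],None,fx=4,fy=4,interpolation=3)[:600,:800])
```

```text
(no output)
```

View pics/tc.png

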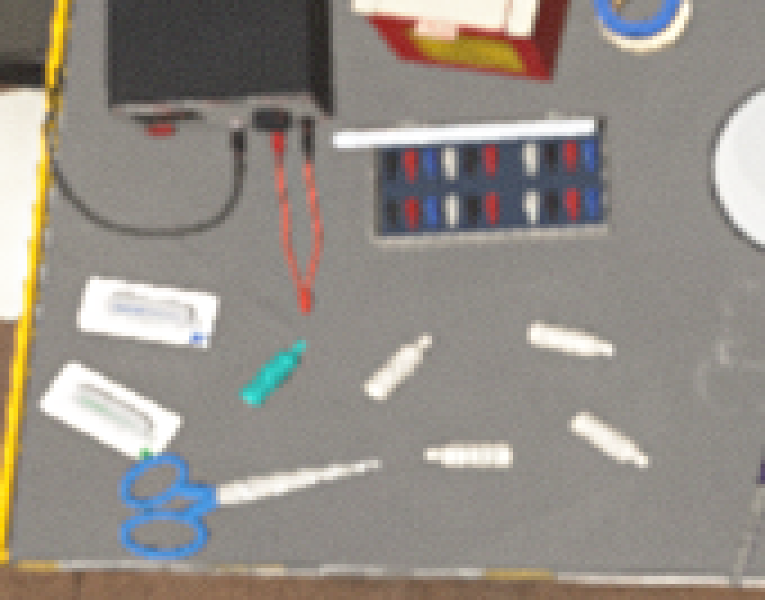

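View pics/tc2.png

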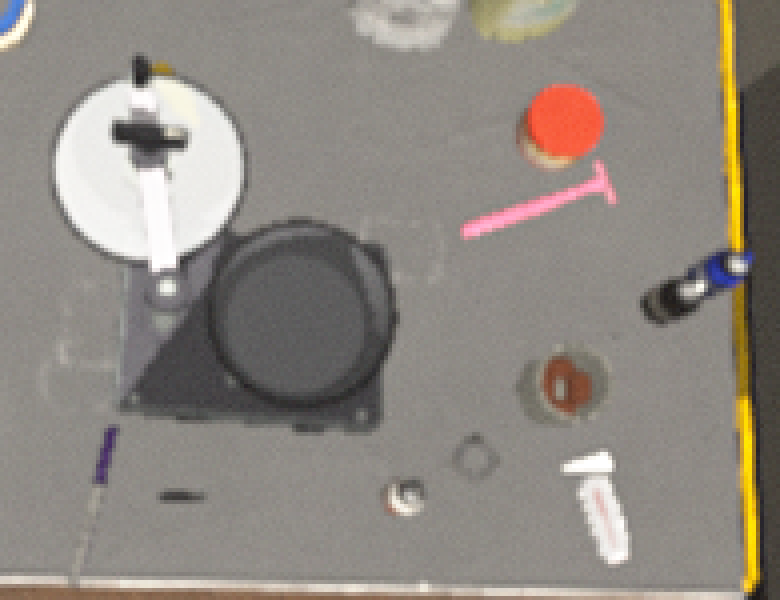

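View pics/sc2.png

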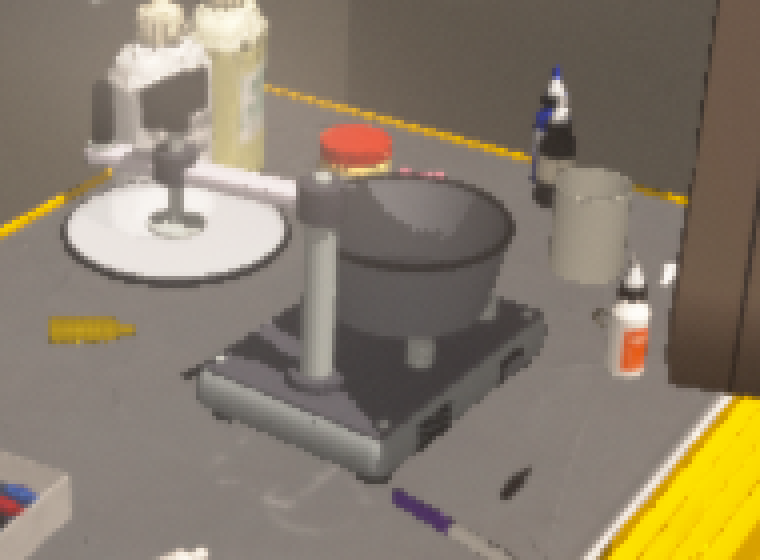

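```bash
cat > grips.py <<'E'
from h import *
def grips(d,P):
    im=d['img'].astype(int)
    m=((im.min(2)>135)&(im.max(2)-im.min(2)<60)&(P[...,2]<0.035)&(P[...,2]>-0.01)).astype(np.uint8)
    n,l,s,c=cv2.connectedComponentsWithStats(m)
    out=[]
    for i in range(1,n):
        if 25<s[i,4]<200:
            v,u=np.where(l==i); w=ray(d,np.c_[u,v],0.010)[:,:2]
            (cx,cy),(a,b),ang=cv2.minAreaRect((w*1000).astype(np.float32))
            ev,V=np.linalg.eigh(np.cov(w.T)); ax=V[:,1]
            t=(w-w.mean(0))@ax; q=(w-w.mean(0))@V[:,0]
            mid=w.mean(0)+ax*(t.max()+t.min())/2
            wd=[np.ptp(q[t<np.quantile(t,.2)]),np.ptp(q[t>np.quantile(t,.8)])]
            out.append((mid,np.degrees(np.arctan2(ax[1],ax[0])),np.ptp(t),np.ptp(q),s[i,4],c[i],wd,P[v,u,2].max()))
    return out
if __name__=='__main__':
    for n in('top','scene'):
        d=cam(n); P=pts(d); print(n)
        for o in grips(d,P): print(np.round(o[0],4),'ang',round(o[1],1),'L',round(o[2],3),'W',round(o[3],3),o[4],np.round(o[5]),np.round(o[6],3),'zmax',round(float(o[7]),3))
E
python3 grips.py
python3 - <<'E'
from h import *
d=cam('top'); P=pts(d)
def show(name,m):
    p=P[m]; print(name,len(p),np.round(np.median(p,0),4),np.round(p.min(0),3),np.round(p.max(0),3)); return p
im=d['img'].astype(int)
# bowl rim: points z 0.115..0.13
z=P[...,2]; box=np.zeros(z.shape,bool); box[150:260,250:360]=1
p=show('rim',box&(z>.112)&(z<.132)&(im.max(2)<90))
def circ(p):
    A=np.c_[2*p[:,:2],np.ones(len(p))]; b=(p[:,:2]**2).sum(1); s=np.linalg.lstsq(A,b,rcond=None)[0]; return s[:2],np.sqrt(s[2]+s[0]**2+s[1]**2)
print(circ(p))
b2=np.zeros(z.shape,bool); b2[215:260,365:405]=1
p=show('cup',b2&(z>.06)&(z<.08)); print(circ(p))
show('peg',box&(z>.215)); 
c=box&(z>.225); 
for v,u in zip(*np.where(box&(z>.18))): pass
p=P[box&(z>.2)]; print(np.round(p[np.argsort(p[:,0])],3).tolist()[:60])
show('hub',box&(z>.18)&(z<.2)&(P[...,0]<.47))
d=cam('scene'); P=pts(d); z=P[...,2]
p=P[(z>.2)&(P[...,0]>.4)&(P[...,0]<.7)&(abs(P[...,1])<.2)&(z<.3)]; print(len(p),p.min(0),p.max(0))
p=P[(z>.118)&(z<.126)&(P[...,0]>.3)&(P[...,0]<.55)&(P[...,1]>-.25)&(P[...,1]<.05)]; print('rim scene',len(p),circ(p))
p=P[(z>.067)&(z<.077)&(P[...,0]>.3)&(P[...,0]<.5)&(P[...,1]>-.4)&(P[...,1]<-.2)]; print('cup scene',len(p),circ(p),p.mean(0))
E
```

```text
top
[0.7977 0.3718] ang 171.8 L 0.097 W 0.007 34 [180. 130.] [0.003 0.007] zmax 0.006
[0.7977 0.1932] ang 168.2 L 0.046 W 0.035 47 [231. 130.] [0.035 0.014] zmax 0.006
[0.7935 0.0762] ang 80.8 L 0.043 W 0.023 34 [265. 133.] [0.012 0.013] zmax 0.035
[0.7743 0.0185] ang -176.9 L 0.063 W 0.034 53 [281. 137.] [0.021 0.02 ] zmax 0.007
[0.7395 0.1566] ang 102.5 L 0.094 W 0.058 133 [242. 147.] [0.039 0.038] zmax 0.034
[ 0.7396 -0.1977] ang 73.9 L 0.089 W 0.037 98 [344. 150.] [0.037 0.021] zmax 0.035
[ 0.7236 -0.03  ] ang 98.0 L 0.053 W 0.06 83 [295. 153.] [0.037 0.023] zmax 0.01
[ 0.7371 -0.116 ] ang 92.8 L 0.052 W 0.026 38 [320. 150.] [0.018 0.018] zmax 0.008
[ 0.6946 -0.0902] ang -145.0 L 0.058 W 0.031 46 [312. 162.] [0.013 0.015] zmax 0.006
[ 0.7157 -0.1679] ang 93.9 L 0.031 W 0.019 26 [335. 156.] [0.018 0.011] zmax 0.007
[ 0.6775 -0.2354] ang 178.0 L 0.036 W 0.027 33 [354. 168.] [0.014 0.017] zmax 0.005
[ 0.6042 -0.0978] ang 132.1 L 0.098 W 0.076 165 [315. 186.] [0.053 0.027] zmax 0.009
[ 0.6268 -0.3257] ang -157.8 L 0.042 W 0.024 35 [381. 183.] [0.01  0.019] zmax 0.033
[ 0.5808 -0.1828
[... 2244 characters left out ...]
 0.139 W 0.01 112 [335. 314.] [0.01  0.007] zmax 0.011
[0.6644 0.4388] ang 101.6 L 0.063 W 0.022 114 [109. 320.] [0.015 0.02 ] zmax 0.035
rim 267 [ 0.4725 -0.1041  0.1211] [ 0.406 -0.182  0.112] [ 0.554 -0.015  0.131]
(array([ 0.48053044, -0.10617636]), np.float64(0.07107531590514532))
cup 108 [ 0.4369 -0.334   0.073 ] [ 0.407 -0.36   0.06 ] [ 0.468 -0.299  0.079]
(array([ 0.43689413, -0.32880651]), np.float64(0.02884249491841821))
peg 187 [0.5846 0.0143 0.2392] [ 0.287 -0.014  0.216] [0.649 0.038 1.353]
  return _methods._mean(a, axis=axis, dtype=dtype,
  ret = um.true_divide(
Traceback (most recent call last):
ValueError: zero-size array to reduction operation minimum which has no identity
```

```bash
sed -i 's/im.min(2)>135/im.min(2)>175/' grips.py
python3 - <<'E'
from grips import *
for n in('top','scene'):
    d=cam(n); P=pts(d); print(n)
    for o in grips(d,P):
        if .25<o[0][0]<.6 and .1<o[0][1]<.42: print(np.round(o[0],4),'ang',round(o[1],1),'L',round(o[2],3),'W',round(o[3],3),o[4],np.round(o[5]),np.round(o[6],3),'zmax',round(float(o[7]),3))
    z=P[...,2]
    if n=='top':
        print('hub',ray(d,[287,212.3],.192), 'peg',ray(d,[280.3,157.5],.224),'wing',ray(d,[282.2,173],.24))
    m=(z>.2)&(z<.26)&(P[...,0]>.4)&(P[...,0]<.7)&(abs(P[...,1])<.1); p=P[m]; c=d['img'][m]
    blk=c.max(1)<80
    q=p[blk]; print(len(q)); 
    for lo,hi in((.2,.213),(.213,.23),(.23,.25)):
        k=q[(q[:,2]>lo)&(q[:,2]<hi)]; 
        if len(k): print(lo,len(k),k.min(0).round(3),k.max(0).round(3),k.mean(0).round(4))
    m=(z>.18)&(z<.2)&(P[...,0]>.42)&(P[...,0]<.5)&(abs(P[...,1])<.06); p=P[m]; 
    if len(p): print('hub',len(p),p.min(0).round(3),p.max(0).round(3),p.mean(0).round(4))
    m=(z>.11)&(z<.16)&(P[...,0]>.48)&(P[...,0]<.75)&(P[...,1]<.12)&(P[...,1]>-.1)&(d['img'].min(2)>150); p=P[m]; 
    if len(p): print('lid',len(p),p.min(0).round(3),p.max(0).round(3),p.mean(0).round(4))
E
```

```text
top
[0.4672 0.1941] ang 77.0 L 0.063 W 0.017 89 [226. 225.] [0.012 0.015] zmax 0.026
[0.4439 0.3182] ang 141.9 L 0.063 W 0.018 90 [188. 232.] [0.014 0.017] zmax 0.028
[0.3849 0.1598] ang 56.6 L 0.064 W 0.017 91 [235. 249.] [0.012 0.017] zmax 0.025
[0.3713 0.2639] ang 90.3 L 0.063 W 0.017 96 [205. 253.] [0.016 0.013] zmax 0.026
[0.3487 0.3871] ang 104.7 L 0.117 W 0.017 148 [163. 260.] [0.01  0.017] zmax 0.014
[0.2746 0.1236] ang 90.3 L 0.097 W 0.004 51 [247. 284.] [0.003 0.001] zmax 0.006
hub [[ 0.48379016 -0.00483666  0.192     ]] peg [[0.63883222 0.01829086 0.224     ]] wing [[0.58823978 0.0117971  0.24      ]]
88
0.2 5 [0.584 0.012 0.204] [0.639 0.022 0.213] [0.6268 0.0177 0.2091]
0.213 24 [ 0.582 -0.002  0.213] [0.649 0.025 0.23 ] [0.6173 0.0164 0.2231]
0.23 59 [ 0.581 -0.011  0.231] [0.595 0.035 0.245] [0.5871 0.0155 0.2388]
hub 89 [ 0.47  -0.017  0.181] [0.498 0.01  0.195] [ 0.484  -0.0033  0.1881]
lid 1324 [ 0.514 -0.06   0.123] [0.664 0.086 0.14 ] [0.5888 0.013  0.1322]
scene
[0.4698 0.184 ] ang 79.1 L 0.063 W 0.024 134 [250. 293.] [0.02  0.022] zmax 0.025
[0.3872 0.151 ] ang 56.2 L 0.062 W 0.025 142 [287. 298.] [0.02  0.025] zmax 0.025
[0.2681 0.1411] ang 89.8 L 0.127 W 0.005 78 [335. 315.] [0.005 0.004] zmax 0.005
[0.3731 0.253 ] ang 94.2 L 0.068 W 0.02 167 [268. 324.] [0.018 0.016] zmax 0.025
[0.4465 0.3104] ang 141.7 L 0.061 W 0.017 139 [225. 327.] [0.014 0.017] zmax 0.026
0
hub 99 [ 0.468 -0.021  0.18 ] [0.499 0.013 0.195] [0.4816 0.0017 0.1878]
lid 935 [ 0.48  -0.053  0.111] [0.661 0.084 0.141] [0.5851 0.0179 0.1344]
```

Run:
```python
from h import *
go([.50,-.10,.30],down(np.radians(-13)))
go([.467,.194,.10],down(np.radians(-13)))
```

```text
travel [-0.0687, -0.3679, -0.4071] dr [-0.8951, -0.0001, 0.0001]
travel [0.1313, -0.6471, -0.5049] dr [-0.8951, -0.0001, 0.0001]
```

Emit:
play_rows(
  claw=[0, 0, 0, 0, 0, 0, 0, 0, 0, 0, 0, 0, 0, 0, 0, 0, 0, 0, 0, 0],
  travel=[
    [-0.069, -0.368, -0.407],
    [-0.069, -0.368, -0.407],
    [-0.069, -0.368, -0.407],
    [-0.069, -0.368, -0.407],
    [-0.069, -0.368, -0.407],
    [-0.069, -0.368, -0.407],
    [-0.069, -0.368, -0.407],
    [-0.069, -0.368, -0.407],
    [-0.069, -0.368, -0.407],
    [-0.069, -0.368, -0.407],
    [-0.069, -0.368, -0.407],
    [-0.02, -0.647, -0.505],
    [-0.02, -0.647, -0.505],
    [-0.02, -0.647, -0.505],
    [-0.02, -0.647, -0.505],
    [-0.02, -0.647, -0.505],
    [-0.02, -0.647, -0.505],
    [-0.02, -0.647, -0.505],
    [0.131, -0.647, -0.505],
    [0.131, -0.647, -0.505],
  ],
  dr=[
    [-0.895, 0, 0],
    [-0.895, 0, 0],
    [-0.895, 0, 0],
    [-0.895, 0, 0],
    [-0.895, 0, 0],
    [-0.895, 0, 0],
    [-0.895, 0, 0],
    [-0.895, 0, 0],
    [-0.895, 0, 0],
    [-0.895, 0, 0],
    [-0.895, 0, 0],
    [-0.895, 0, 0],
    [-0.895, 0, 0],
    [-0.895, 0, 0],
    [-0.895, 0, 0],
    [-0.895, 0, 0],
    [-0.895, 0, 0],
    [-0.895, 0, 0],
    [-0.895, 0, 0],
    [-0.895, 0, 0],
  ],
  force=60,
)

```text
time: 2.45
eef_pos: [0.469, 0.1945, 0.1527]
tcp_rot: [0.555, 0.439, -0.551, 0.442]
contact_force: [0.5, 0.1, -0.3]
opening: 1.002
```

```bash
cat > next.py <<'E'
from grips import *
import sys
d=cam('top',sys.argv[1]); P=pts(d)
for o in grips(d,P):
    if .25<o[0][0]<.6 and .05<o[0][1]<.42: print(np.round(o[0],4),'ang',round(o[1],1),'L',round(o[2],3),'W',round(o[3],3),o[4],np.round(o[5]))
st()
E
python3 next.py t1.png; python3 -c "
from h import *
go([.467,.194,.002],down(np.radians(-13)))"
```

```text
[0.3834 0.1581] ang 59.5 L 0.056 W 0.018 73 [236. 250.]
[0.3486 0.3871] ang 104.7 L 0.117 W 0.017 147 [163. 260.]
[0.2746 0.1123] ang 90.1 L 0.081 W 0.004 44 [249. 284.]
2.5 tcp [0.4619 0.1926 0.1416] q [ 1.920e-01  2.000e-03  2.069e+00 -0.000e+00  1.084e+00  4.190e-01] F [-3.9 -2.9 -6.1] open 0.997
[[-0.013, 0.974, -0.225], [-0.003, -0.225, -0.974], [-1.0, -0.012, 0.006]]
travel [0.1395, 0.0064, -0.0034] dr [0.0001, 0.0057, 0.0121]
```

View pics/t1.png

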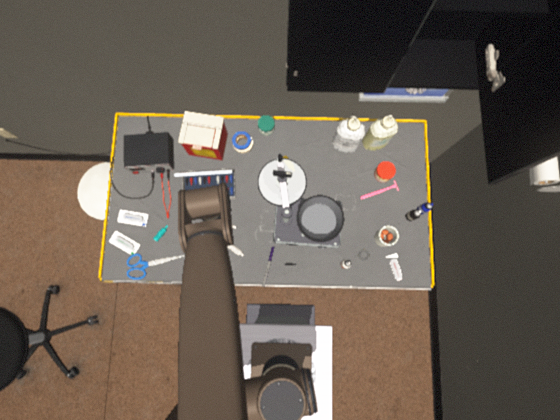

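Emit:
play_rows(
  claw=[90, 90, 90, 90, 90, 90, 90, 255, 255, 255, 255, 255, 255, 255],
  travel=[
    [0.04, 0.006, -0.003],
    [0.08, 0.006, -0.003],
    [0.11, 0.006, -0.003],
    [0.13, 0.006, -0.003],
    [0.139, 0.006, -0.003],
    [0.139, 0.006, -0.003],
    [0.139, 0.006, -0.003],
    [0.139, 0.006, -0.003],
    [0.139, 0.006, -0.003],
    [0.139, 0.006, -0.003],
    [0.139, 0.006, -0.003],
    [0.139, 0.006, -0.003],
    [0.139, 0.006, -0.003],
    [0.139, 0.006, -0.003],
  ],
  dr=[
    [0, 0.006, 0.012],
    [0, 0.006, 0.012],
    [0, 0.006, 0.012],
    [0, 0.006, 0.012],
    [0, 0.006, 0.012],
    [0, 0.006, 0.012],
    [0, 0.006, 0.012],
    [0, 0.006, 0.012],
    [0, 0.006, 0.012],
    [0, 0.006, 0.012],
    [0, 0.006, 0.012],
    [0, 0.006, 0.012],
    [0, 0.006, 0.012],
    [0, 0.006, 0.012],
  ],
)

```text
time: 3.9
eef_pos: [0.4678, 0.194, 0.004]
tcp_rot: [0.554, 0.44, -0.553, 0.441]
contact_force: [-1.2, -0.6, 8.2]
opening: 0.228
```

```bash
python3 -c "
from h import *
s=st()
d=cam('scene'); im=d['img'][:,:,::-1]
cv2.imwrite('pics/s1.png',cv2.resize(im[180:340,150:350],None,fx=4,fy=3.75,interpolation=3))
go([.467,.194,.26],down(np.radians(-13)))
go([.48,-.106,.26],down(np.radians(0)))
go([.48,-.106,.26],down(np.radians(88)))
"
```

```text
3.9 tcp [0.4678 0.194  0.004 ] q [0.192 0.236 2.116 0.    0.787 0.419] F [-1.2 -0.6  8.2] open 0.228
[[0.002, 0.974, -0.225], [0.001, -0.225, -0.974], [-1.0, 0.002, -0.001]]
travel [-0.256, -0.0002, -0.0001] dr [0.0003, -0.0012, -0.0021]
travel [-0.2562, 0.0798, 0.2893] dr [-0.2266, -0.0009, -0.0022]
travel [-0.2562, 0.0798, 0.2893] dr [-1.7624, 0.001, -0.0026]
```

View pics/s1.png

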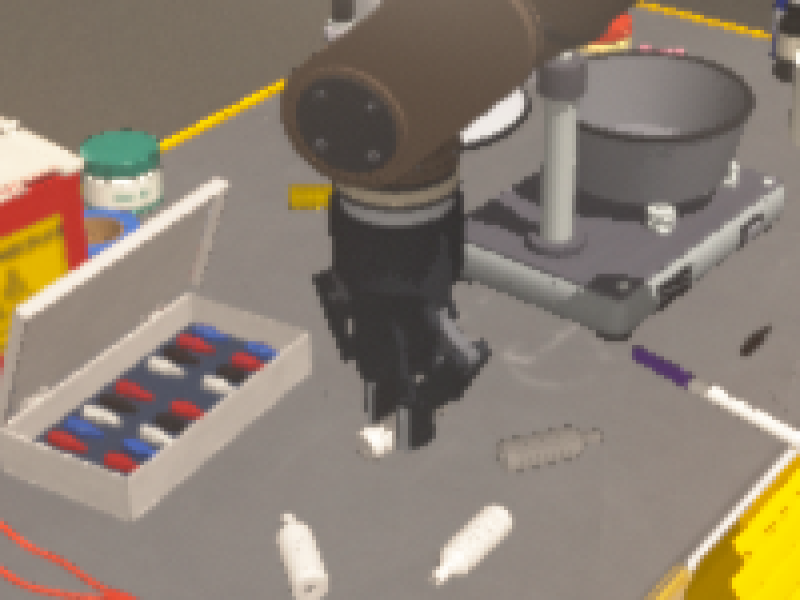

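Emit:
play_rows(
  claw=[255, 255, 255, 255, 255, 255, 255, 255, 255, 255, 255, 255, 255, 255, 255, 255, 255, 255, 255],
  travel=[
    [-0.03, 0, 0],
    [-0.07, 0, 0],
    [-0.12, 0, 0],
    [-0.17, 0, 0],
    [-0.22, 0, 0],
    [-0.25, 0, 0],
    [-0.256, 0, 0],
    [-0.256, 0.08, 0.289],
    [-0.256, 0.08, 0.289],
    [-0.256, 0.08, 0.289],
    [-0.256, 0.08, 0.289],
    [-0.256, 0.08, 0.289],
    [-0.256, 0.08, 0.289],
    [-0.256, 0.08, 0.289],
    [-0.256, 0.08, 0.289],
    [-0.256, 0.08, 0.289],
    [-0.256, 0.08, 0.289],
    [-0.256, 0.08, 0.289],
    [-0.256, 0.08, 0.289],
  ],
  dr=[
    [0, 0, 0],
    [0, 0, 0],
    [0, 0, 0],
    [0, 0, 0],
    [0, 0, 0],
    [-0.227, 0, 0],
    [-0.227, 0, 0],
    [-0.227, 0, 0],
    [-0.227, 0, 0],
    [-0.227, 0, 0],
    [-0.227, 0, 0],
    [-0.227, 0, 0],
    [-0.227, 0, 0],
    [-0.227, 0, 0],
    [-0.227, 0, 0],
    [-0.227, 0, 0],
    [-0.227, 0, 0],
    [-0.227, 0, 0],
    [-0.227, 0, 0],
  ],
)

```text
time: 5.85
eef_pos: [0.4803, -0.1047, 0.2598]
tcp_rot: [0.5, 0.5, -0.499, 0.501]
contact_force: [0.5, 0.5, -1.9]
opening: 0.229
```

```bash
python3 -c "
from h import *
s=st()
go([.507,-.106,.09],down(np.radians(0)))
"
```

```text
5.85 tcp [ 0.4803 -0.1047  0.2598] q [-0.422 -0.151  1.986  0.002  1.305 -0.425] F [ 0.5  0.5 -1.9] open 0.229
[[0.002, 1.0, 0.002], [0.001, 0.002, -1.0], [-1.0, 0.002, -0.001]]
travel [0.1699, 0.0263, 0.0015] dr [0.0022, -0.0007, -0.0024]
```

Emit:
play_rows(
  claw=[255, 255, 255, 255, 255, 255, 160, 160, 160, 160, 160, 160, 160, 160],
  travel=[
    [0.04, 0.026, 0.001],
    [0.08, 0.026, 0.001],
    [0.12, 0.026, 0.001],
    [0.155, 0.026, 0.001],
    [0.17, 0.026, 0.001],
    [0.17, 0.026, 0.001],
    [0.17, 0.026, 0.001],
    [0.17, 0.026, 0.001],
    [0.17, 0.026, 0.001],
    [0.13, 0.02, 0.001],
    [0.08, 0, 0.001],
    [0.03, 0, 0.001],
    [0, 0, 0],
    [0, 0, 0],
  ],
  dr=[
    [0, 0, 0],
    [0, 0, 0],
    [0, 0, 0],
    [0, 0, 0],
    [0, 0, 0],
    [0, 0, 0],
    [0, 0, 0],
    [0, 0, 0],
    [0, 0, 0],
    [0, 0, 0],
    [0, 0, 0],
    [0, 0, 0],
    [0, 0, 0],
    [0, 0, 0],
  ],
)

```text
time: 7.25
eef_pos: [0.4834, -0.1061, 0.2684]
tcp_rot: [0.502, 0.495, -0.497, 0.506]
contact_force: [0.8, 0.3, 0.2]
opening: 0.375
```

```bash
python3 next.py t2.png; python3 -c "
from h import *
d=cam('scene'); im=d['img'][:,:,::-1]
cv2.imwrite('pics/s2.png',cv2.resize(im[180:340,150:350],None,fx=4,fy=3.75,interpolation=3))
"
```

```text
[0.4439 0.3181] ang 140.9 L 0.063 W 0.018 87 [188. 232.]
[0.3965 0.1768] ang 69.2 L 0.024 W 0.016 35 [230. 246.]
[0.3712 0.2623] ang 90.9 L 0.06 W 0.017 93 [205. 253.]
[0.3485 0.3871] ang 104.6 L 0.117 W 0.017 143 [163. 260.]
[0.2747 0.122 ] ang 90.2 L 0.094 W 0.004 49 [248. 284.]
7.3 tcp [ 0.482  -0.1055  0.2648] q [-0.422 -0.156  1.981  0.002  1.305 -0.425] F [-0.2  0.2 -0.2] open 0.371
[[0.011, 1.0, 0.002], [-0.003, 0.002, -1.0], [-1.0, 0.011, 0.003]]
```

View pics/t2.png

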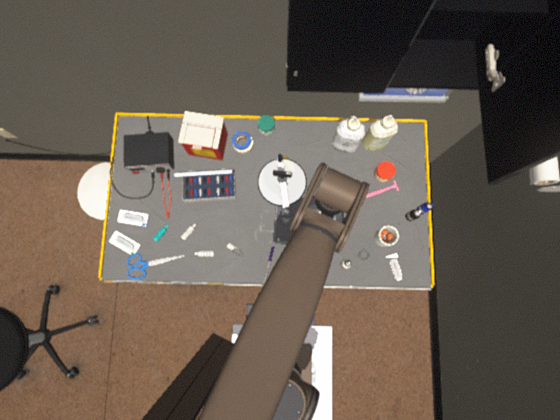

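View pics/s2.png

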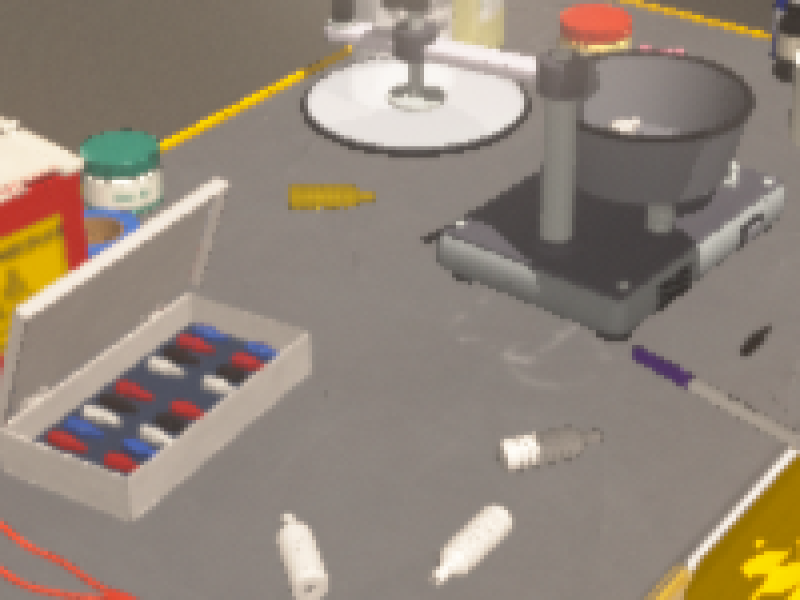

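```bash
python3 -c "
from h import *
go([.46,.10,.25],down(np.radians(51.3)))
go([.4439,.3181,.10],down(np.radians(51.3)))
go([.4439,.3181,.005],down(np.radians(51.3)))
"
```

```text
travel [0.0116, -0.0205, -0.205] dr [-0.893, 0.0039, -0.0054]
travel [0.1613, -0.037, -0.4233] dr [-0.893, 0.0039, -0.0054]
travel [0.2563, -0.0376, -0.4234] dr [-0.893, 0.0039, -0.0054]
```

Emit:
play_rows(
  claw=[120, 100, 100, 100, 100, 100, 100, 100, 100, 100, 100, 100, 100, 100, 100, 100],
  travel=[
    [0.012, -0.02, -0.205],
    [0.012, -0.02, -0.205],
    [0.012, -0.02, -0.205],
    [0.012, -0.02, -0.205],
    [0.012, -0.02, -0.205],
    [0.161, -0.037, -0.423],
    [0.161, -0.037, -0.423],
    [0.161, -0.037, -0.423],
    [0.161, -0.037, -0.423],
    [0.161, -0.037, -0.423],
    [0.161, -0.037, -0.423],
    [0.161, -0.037, -0.423],
    [0.161, -0.037, -0.423],
    [0.161, -0.037, -0.423],
    [0.161, -0.037, -0.423],
    [0.161, -0.037, -0.423],
  ],
  dr=[
    [-0.893, 0.004, -0.005],
    [-0.893, 0.004, -0.005],
    [-0.893, 0.004, -0.005],
    [-0.893, 0.004, -0.005],
    [-0.893, 0.004, -0.005],
    [-0.893, 0.004, -0.005],
    [-0.893, 0.004, -0.005],
    [-0.893, 0.004, -0.005],
    [-0.893, 0.004, -0.005],
    [-0.893, 0.004, -0.005],
    [-0.893, 0.004, -0.005],
    [-0.893, 0.004, -0.005],
    [-0.893, 0.004, -0.005],
    [-0.893, 0.004, -0.005],
    [-0.893, 0.004, -0.005],
    [-0.893, 0.004, -0.005],
  ],
)

```text
time: 8.95
eef_pos: [0.4448, 0.3171, 0.1014]
tcp_rot: [0.235, 0.666, -0.234, 0.668]
contact_force: [-0.2, 0.6, 0.4]
opening: 0.611
```

```bash
python3 -c "
from h import *
st()
d=cam('scene','s3.png'); im=d['img'][:,:,::-1]
cv2.imwrite('pics/s3.png',cv2.resize(im[180:340,150:350],None,fx=4,fy=3.75,interpolation=3))
go([.4439,.3181,.005],down(np.radians(51.3)))
"
```

```text
8.95 tcp [0.4448 0.3171 0.1014] q [ 0.434  0.15   1.993  0.     0.996 -0.46 ] F [-0.2  0.6  0.4] open 0.611
[[0.002, 0.626, 0.779], [0.001, 0.779, -0.626], [-1.0, 0.002, 0.001]]
travel [0.0962, 0.0001, -0.0012] dr [-0.0013, 0.0009, -0.0019]
```

View pics/s3.png

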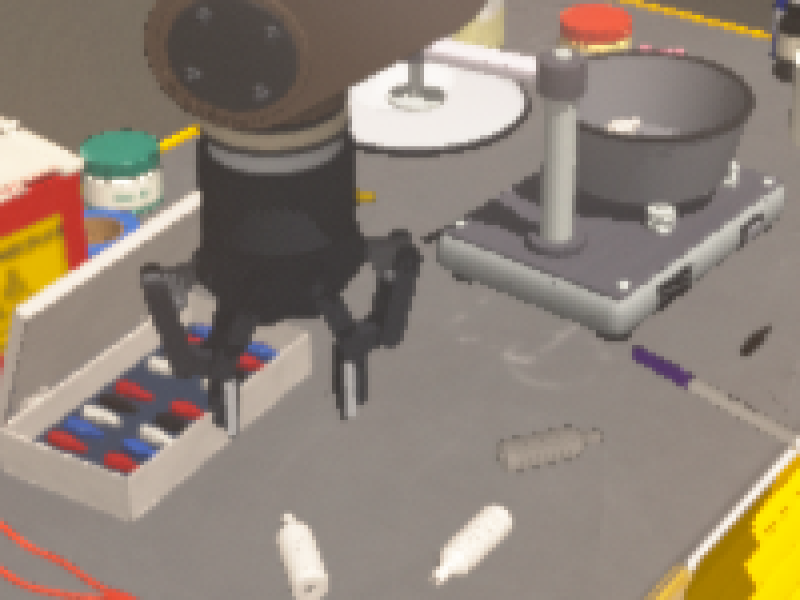

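Emit:
play_rows(
  claw=[100, 100, 100, 100, 100, 255, 255, 255, 255, 255, 255, 255, 255, 255, 255, 255, 255],
  travel=[
    [0.03, 0, -0.001],
    [0.06, 0, -0.001],
    [0.085, 0, -0.001],
    [0.096, 0, -0.001],
    [0.096, 0, -0.001],
    [0.096, 0, -0.001],
    [0.096, 0, -0.001],
    [0.096, 0, -0.001],
    [0.096, 0, -0.001],
    [0.096, 0, -0.001],
    [0.06, 0, -0.001],
    [0.02, 0, -0.001],
    [-0.03, 0, -0.001],
    [-0.08, 0, -0.001],
    [-0.13, 0, -0.001],
    [-0.16, 0, -0.001],
    [-0.16, 0, -0.001],
  ],
  dr=[
    [0, 0, 0],
    [0, 0, 0],
    [0, 0, 0],
    [0, 0, 0],
    [0, 0, 0],
    [0, 0, 0],
    [0, 0, 0],
    [0, 0, 0],
    [0, 0, 0],
    [0, 0, 0],
    [0, 0, 0],
    [0, 0, 0],
    [0, 0, 0],
    [0, 0, 0],
    [0, 0, 0],
    [0, 0, 0],
    [0, 0, 0],
  ],
)

```text
time: 10.7
eef_pos: [0.4459, 0.319, 0.2681]
tcp_rot: [0.238, 0.663, -0.231, 0.671]
contact_force: [0.0, 0.6, 0.1]
opening: 0.223
```

```bash
python3 -c "
from h import *
st()
go([.47,.06,.26],down(np.radians(0)))
go([.455,-.106,.26],down(np.radians(0)))
go([.455,-.106,.09],down(np.radians(0)))
"
```

```text
10.7 tcp [0.4459 0.319  0.2681] q [ 0.436 -0.029  1.858  0.     1.299 -0.459] F [0.  0.6 0.1] open 0.223
[[0.013, 0.626, 0.78], [0.006, 0.78, -0.626], [-1.0, 0.013, 0.006]]
travel [0.0068, -0.1869, 0.1809] dr [0.8942, 0.0, -0.0148]
travel [0.0056, -0.3257, 0.2731] dr [0.8942, 0.0, -0.0148]
travel [0.1756, -0.3279, 0.2721] dr [0.8942, 0.0, -0.0148]
```

Emit:
play_rows(
  claw=[255, 255, 255, 255, 255, 255, 255, 255, 255, 255, 255, 255, 255, 255, 255, 255, 255, 255, 255, 255],
  travel=[
    [0.007, -0.187, 0.181],
    [0.007, -0.187, 0.181],
    [0.007, -0.187, 0.181],
    [0.007, -0.187, 0.181],
    [0.007, -0.187, 0.181],
    [0.007, -0.187, 0.181],
    [0.006, -0.326, 0.273],
    [0.006, -0.326, 0.273],
    [0.006, -0.326, 0.273],
    [0.006, -0.326, 0.273],
    [0.006, -0.326, 0.273],
    [0.006, -0.326, 0.273],
    [0.006, -0.326, 0.273],
    [0.006, -0.326, 0.273],
    [0.04, -0.328, 0.272],
    [0.08, -0.328, 0.272],
    [0.12, -0.328, 0.272],
    [0.16, -0.328, 0.272],
    [0.175, -0.328, 0.272],
    [0.175, -0.328, 0.272],
  ],
  dr=[
    [0.894, 0, -0.015],
    [0.894, 0, -0.015],
    [0.894, 0, -0.015],
    [0.894, 0, -0.015],
    [0.894, 0, -0.015],
    [0.894, 0, -0.015],
    [0.894, 0, -0.015],
    [0.894, 0, -0.015],
    [0.894, 0, -0.015],
    [0.894, 0, -0.015],
    [0.894, 0, -0.015],
    [0.894, 0, -0.015],
    [0.894, 0, -0.015],
    [0.894, 0, -0.015],
    [0.894, 0, -0.015],
    [0.894, 0, -0.015],
    [0.894, 0, -0.015],
    [0.894, 0, -0.015],
    [0.894, 0, -0.015],
    [0.894, 0, -0.015],
  ],
)

```text
time: 12.7
eef_pos: [0.4528, -0.104, 0.0875]
tcp_rot: [0.499, 0.503, -0.5, 0.498]
contact_force: [0.3, -0.0, -0.6]
opening: 0.23
```

Emit:
play_rows(
  claw=[255, 160, 160, 160, 160, 160, 160, 120, 100, 100],
  travel=[
    [0, 0, 0],
    [0, 0, 0],
    [0, 0, 0],
    [0, 0, 0],
    [-0.05, 0, 0],
    [-0.1, 0, 0],
    [-0.15, 0, 0],
    [-0.18, 0, 0],
    [-0.18, 0, 0],
    [-0.18, 0, 0],
  ],
  dr=[
    [0, 0, 0],
    [0, 0, 0],
    [0, 0, 0],
    [0, 0, 0],
    [0, 0, 0],
    [0, 0, 0],
    [0, 0, 0],
    [0, 0, 0],
    [0, 0, 0],
    [0, 0, 0],
  ],
)

```text
time: 13.7
eef_pos: [0.4542, -0.1047, 0.2687]
tcp_rot: [0.499, 0.502, -0.5, 0.499]
contact_force: [-0.5, 1.0, -0.3]
opening: 0.607
```

```bash
python3 next.py t4.png; python3 -c "
from h import *
d=cam('scene'); im=d['img'][:,:,::-1]
cv2.imwrite('pics/s4.png',cv2.resize(im[180:340,150:350],None,fx=4,fy=3.75,interpolation=3))
go([.45,.10,.25],down(np.radians(0)))
go([.3713,.263,.10],down(np.radians(0)))
"
```

```text
[0.3848 0.1598] ang 57.0 L 0.064 W 0.017 91 [235. 250.]
[0.3714 0.2639] ang 90.2 L 0.063 W 0.017 93 [205. 253.]
[0.3486 0.3871] ang 104.5 L 0.117 W 0.017 147 [163. 260.]
[0.2746 0.122 ] ang 90.3 L 0.101 W 0.004 53 [247. 284.]
13.75 tcp [ 0.4535 -0.1044  0.267 ] q [-0.445 -0.216  2.028 -0.     1.337 -0.447] F [ 0.4 -0.3 -0.9] open 0.608
[[-0.007, 1.0, 0.002], [0.003, 0.002, -1.0], [-1.0, -0.007, -0.003]]
travel [0.0168, -0.0026, -0.2042] dr [0.0018, -0.004, 0.0087]
travel [0.1682, -0.0797, -0.3667] dr [0.0018, -0.004, 0.0087]
```

View pics/s4.png

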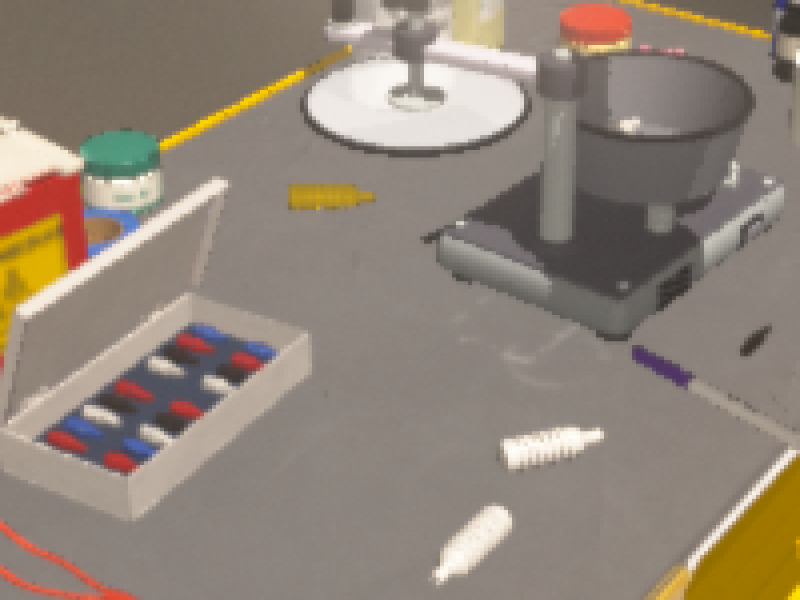

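Emit:
play_rows(
  claw=[100, 100, 100, 100, 100, 100, 100, 100, 100, 100, 100, 100, 100, 100],
  travel=[
    [0.017, -0.003, -0.204],
    [0.017, -0.003, -0.204],
    [0.017, -0.003, -0.204],
    [0.017, -0.003, -0.204],
    [0.017, -0.003, -0.204],
    [0.168, -0.08, -0.367],
    [0.168, -0.08, -0.367],
    [0.168, -0.08, -0.367],
    [0.168, -0.08, -0.367],
    [0.168, -0.08, -0.367],
    [0.168, -0.08, -0.367],
    [0.168, -0.08, -0.367],
    [0.168, -0.08, -0.367],
    [0.168, -0.08, -0.367],
  ],
  dr=[
    [0, -0.004, 0.009],
    [0, -0.004, 0.009],
    [0, -0.004, 0.009],
    [0, -0.004, 0.009],
    [0, -0.004, 0.009],
    [0, -0.004, 0.009],
    [0, -0.004, 0.009],
    [0, -0.004, 0.009],
    [0, -0.004, 0.009],
    [0, -0.004, 0.009],
    [0, -0.004, 0.009],
    [0, -0.004, 0.009],
    [0, -0.004, 0.009],
    [0, -0.004, 0.009],
  ],
)

```text
time: 15.2
eef_pos: [0.3724, 0.2627, 0.1012]
tcp_rot: [0.501, 0.5, -0.499, 0.5]
contact_force: [0.2, -0.2, -0.2]
opening: 0.605
```

```bash
python3 -c "
from h import *
st()
go([.3713,.264,.005],down(np.radians(0.3)))
"
```

```text
15.2 tcp [0.3724 0.2627 0.1012] q [ 0.391 -0.052  2.205 -0.     0.986  0.391] F [ 0.2 -0.2 -0.2] open 0.605
[[0.002, 1.0, 0.0], [0.001, 0.0, -1.0], [-1.0, 0.002, -0.001]]
travel [0.0962, -0.0014, -0.0012] dr [-0.0051, -0.0007, -0.0025]
```

Emit:
play_rows(
  claw=[100, 100, 100, 100, 100, 255, 255, 255, 255, 255, 255, 255, 255, 255, 255, 255, 255],
  travel=[
    [0.03, -0.001, -0.001],
    [0.06, -0.001, -0.001],
    [0.085, -0.001, -0.001],
    [0.096, -0.001, -0.001],
    [0.096, -0.001, -0.001],
    [0.096, -0.001, -0.001],
    [0.096, -0.001, -0.001],
    [0.096, -0.001, -0.001],
    [0.096, -0.001, -0.001],
    [0.096, -0.001, -0.001],
    [0.06, -0.001, -0.001],
    [0.02, -0.001, -0.001],
    [-0.03, -0.001, -0.001],
    [-0.08, -0.001, -0.001],
    [-0.13, -0.001, -0.001],
    [-0.16, -0.001, -0.001],
    [-0.16, -0.001, -0.001],
  ],
  dr=[
    [-0.005, 0, -0.002],
    [-0.005, 0, -0.002],
    [-0.005, 0, -0.002],
    [-0.005, 0, -0.002],
    [-0.005, 0, -0.002],
    [-0.005, 0, -0.002],
    [-0.005, 0, -0.002],
    [-0.005, 0, -0.002],
    [-0.005, 0, -0.002],
    [-0.005, 0, -0.002],
    [-0.005, 0, -0.002],
    [-0.005, 0, -0.002],
    [-0.005, 0, -0.002],
    [-0.005, 0, -0.002],
    [-0.005, 0, -0.002],
    [-0.005, 0, -0.002],
    [-0.005, 0, -0.002],
  ],
)

```text
time: 16.9
eef_pos: [0.3734, 0.2648, 0.2677]
tcp_rot: [0.503, 0.5, -0.494, 0.503]
contact_force: [0.4, 0.7, -0.6]
opening: 0.225
```

```bash
python3 -c "
from h import *
st()
go([.45,.08,.26],down(np.radians(0)))
go([.480,-.106,.26],down(np.radians(0)))
go([.480,-.106,.10],down(np.radians(0)))
"
```

```text
16.9 tcp [0.3734 0.2648 0.2677] q [ 0.394 -0.248  2.053  0.     1.324  0.389] F [ 0.4  0.7 -0.6] open 0.225
[[0.012, 1.0, 0.005], [0.005, 0.005, -1.0], [-1.0, 0.012, -0.005]]
travel [0.0076, 0.0756, 0.1852] dr [0.0054, -0.0053, -0.0117]
travel [0.007, 0.1046, 0.3714] dr [0.0054, -0.0053, -0.0117]
travel [0.1669, 0.1027, 0.3722] dr [0.0054, -0.0053, -0.0117]
```

Emit:
play_rows(
  claw=[255, 255, 255, 255, 255, 255, 255, 255, 255, 255, 255, 255, 255, 255, 255, 255, 255, 255],
  travel=[
    [0.008, 0.076, 0.185],
    [0.008, 0.076, 0.185],
    [0.008, 0.076, 0.185],
    [0.008, 0.076, 0.185],
    [0.008, 0.076, 0.185],
    [0.007, 0.105, 0.371],
    [0.007, 0.105, 0.371],
    [0.007, 0.105, 0.371],
    [0.007, 0.105, 0.371],
    [0.007, 0.105, 0.371],
    [0.007, 0.105, 0.371],
    [0.007, 0.105, 0.371],
    [0.04, 0.103, 0.371],
    [0.08, 0.103, 0.371],
    [0.12, 0.103, 0.371],
    [0.155, 0.103, 0.371],
    [0.167, 0.103, 0.372],
    [0.167, 0.103, 0.372],
  ],
  dr=[
    [0.005, -0.005, -0.012],
    [0.005, -0.005, -0.012],
    [0.005, -0.005, -0.012],
    [0.005, -0.005, -0.012],
    [0.005, -0.005, -0.012],
    [0.005, -0.005, -0.012],
    [0.005, -0.005, -0.012],
    [0.005, -0.005, -0.012],
    [0.005, -0.005, -0.012],
    [0.005, -0.005, -0.012],
    [0.005, -0.005, -0.012],
    [0.005, -0.005, -0.012],
    [0.005, -0.005, -0.012],
    [0.005, -0.005, -0.012],
    [0.005, -0.005, -0.012],
    [0.005, -0.005, -0.012],
    [0.005, -0.005, -0.012],
    [0.005, -0.005, -0.012],
  ],
)

```text
time: 18.7
eef_pos: [0.4789, -0.104, 0.0982]
tcp_rot: [0.499, 0.502, -0.5, 0.499]
contact_force: [0.4, -0.5, 0.6]
opening: 0.225
```

Emit:
play_rows(
  claw=[255, 160, 160, 160, 160, 160, 160, 120, 100, 100],
  travel=[
    [0, 0, 0],
    [0, 0, 0],
    [0, 0, 0],
    [0, 0, 0],
    [-0.05, 0, 0],
    [-0.1, 0, 0],
    [-0.15, 0, 0],
    [-0.16, 0, 0],
    [-0.16, 0, 0],
    [-0.16, 0, 0],
  ],
  dr=[
    [0, 0, 0],
    [0, 0, 0],
    [0, 0, 0],
    [0, 0, 0],
    [0, 0, 0],
    [0, 0, 0],
    [0, 0, 0],
    [0, 0, 0],
    [0, 0, 0],
    [0, 0, 0],
  ],
)

```text
time: 19.7
eef_pos: [0.479, -0.1042, 0.257]
tcp_rot: [0.499, 0.503, -0.5, 0.498]
contact_force: [-1.0, -0.0, -1.6]
opening: 0.604
```

```bash
python3 next.py t5.png; python3 -c "
from h import *
d=cam('scene'); im=d['img'][:,:,::-1]
cv2.imwrite('pics/s5.png',cv2.resize(im[180:340,150:350],None,fx=4,fy=3.75,interpolation=3))
go([.45,.08,.25],down(np.radians(-33)))
go([.3848,.1598,.10],down(np.radians(-33)))
"
```

```text
[0.3968 0.1777] ang 55.0 L 0.021 W 0.017 33 [230. 246.]
[0.3487 0.3871] ang 104.6 L 0.117 W 0.017 146 [163. 260.]
[0.2746 0.1123] ang 90.6 L 0.081 W 0.004 47 [249. 284.]
19.75 tcp [ 0.4786 -0.104   0.256 ] q [-0.422 -0.146  1.988  0.     1.308 -0.424] F [-0.5  0.6 -1. ] open 0.606
[[-0.008, 1.0, 0.002], [0.004, 0.002, -1.0], [-1.0, -0.008, -0.004]]
travel [0.0066, -0.0281, -0.184] dr [0.578, -0.0016, 0.0096]
travel [0.1575, -0.0918, -0.2633] dr [0.578, -0.0016, 0.0096]
```

View pics/s5.png

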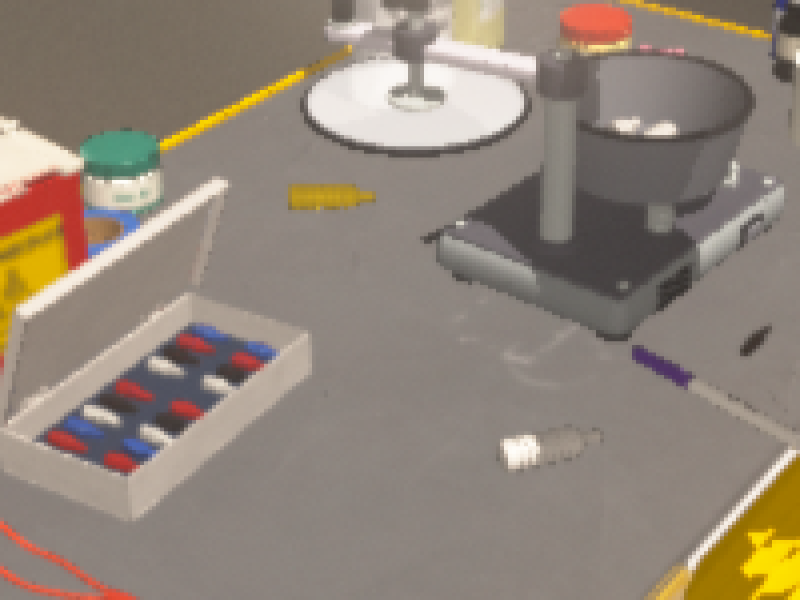

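Emit:
play_rows(
  claw=[100, 100, 100, 100, 100, 100, 100, 100, 100, 100, 100, 100],
  travel=[
    [0.007, -0.028, -0.184],
    [0.007, -0.028, -0.184],
    [0.007, -0.028, -0.184],
    [0.007, -0.028, -0.184],
    [0.007, -0.028, -0.184],
    [0.157, -0.087, -0.272],
    [0.157, -0.087, -0.272],
    [0.157, -0.087, -0.272],
    [0.157, -0.087, -0.272],
    [0.157, -0.087, -0.272],
    [0.157, -0.087, -0.272],
    [0.157, -0.087, -0.272],
  ],
  dr=[
    [0.578, -0.002, 0.01],
    [0.578, -0.002, 0.01],
    [0.578, -0.002, 0.01],
    [0.578, -0.002, 0.01],
    [0.578, -0.002, 0.01],
    [0.578, -0.002, 0.01],
    [0.578, -0.002, 0.01],
    [0.578, -0.002, 0.01],
    [0.578, -0.002, 0.01],
    [0.578, -0.002, 0.01],
    [0.578, -0.002, 0.01],
    [0.578, -0.002, 0.01],
  ],
)

```text
time: 21.0
eef_pos: [0.3913, 0.1682, 0.1019]
tcp_rot: [0.622, 0.337, -0.621, 0.338]
contact_force: [-0.1, 0.0, -0.3]
opening: 0.609
```

```bash
python3 -c "
from h import *
st()
d=cam('scene'); im=d['img'][:,:,::-1]
cv2.imwrite('pics/s6.png',cv2.resize(im[180:340,150:350],None,fx=4,fy=3.75,interpolation=3))
go([.390,.168,.005],down(np.radians(-33)))
"
```

```text
21.0 tcp [0.3913 0.1682 0.1019] q [ 1.670e-01 -1.270e-01  2.273e+00 -1.000e-03  9.930e-01  7.440e-01] F [-0.1  0.  -0.3] open 0.609
[[0.003, 0.838, -0.545], [-0.0, -0.545, -0.838], [-1.0, 0.003, -0.001]]
travel [0.0972, -0.0016, 0.0012] dr [-0.0011, -0.002, -0.0033]
```

View pics/s6.png

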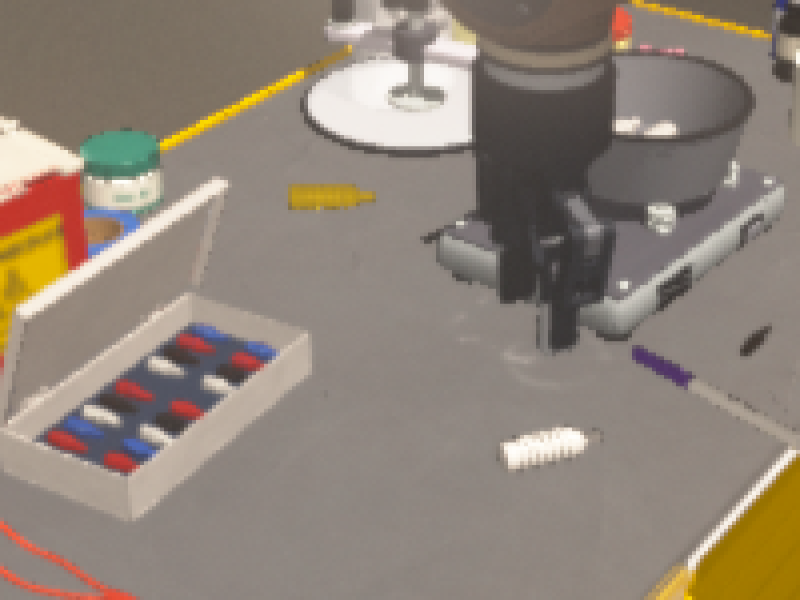

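Emit:
play_rows(
  claw=[100, 100, 100, 100, 100, 255, 255, 255, 255, 255, 255, 255, 255, 255, 255, 255, 255],
  travel=[
    [0.03, -0.001, 0.001],
    [0.06, -0.001, 0.001],
    [0.085, -0.001, 0.001],
    [0.097, -0.001, 0.001],
    [0.097, -0.001, 0.001],
    [0.097, -0.001, 0.001],
    [0.097, -0.001, 0.001],
    [0.097, -0.001, 0.001],
    [0.097, -0.001, 0.001],
    [0.097, -0.001, 0.001],
    [0.06, -0.001, 0.001],
    [0.02, -0.001, 0.001],
    [-0.03, -0.001, 0.001],
    [-0.08, -0.001, 0.001],
    [-0.13, -0.001, 0.001],
    [-0.16, -0.001, 0.001],
    [-0.16, -0.001, 0.001],
  ],
  dr=[
    [-0.001, -0.002, -0.003],
    [-0.001, -0.002, -0.003],
    [-0.001, -0.002, -0.003],
    [-0.001, -0.002, -0.003],
    [-0.001, -0.002, -0.003],
    [-0.001, -0.002, -0.003],
    [-0.001, -0.002, -0.003],
    [-0.001, -0.002, -0.003],
    [-0.001, -0.002, -0.003],
    [-0.001, -0.002, -0.003],
    [-0.001, -0.002, -0.003],
    [-0.001, -0.002, -0.003],
    [-0.001, -0.002, -0.003],
    [-0.001, -0.002, -0.003],
    [-0.001, -0.002, -0.003],
    [-0.001, -0.002, -0.003],
    [-0.001, -0.002, -0.003],
  ],
)

```text
time: 22.75
eef_pos: [0.3921, 0.1684, 0.2687]
tcp_rot: [0.626, 0.336, -0.617, 0.339]
contact_force: [-0.1, 0.3, -1.7]
opening: 0.226
```

```bash
python3 -c "
from h import *
st()
d=cam('scene'); im=d['img'][:,:,::-1]
cv2.imwrite('pics/s7.png',cv2.resize(im[180:340,150:350],None,fx=4,fy=3.75,interpolation=3))
go([.45,.08,.26],down(np.radians(0)))
go([.480,-.106,.26],down(np.radians(0)))
go([.480,-.106,.11],down(np.radians(0)))
"
```

```text
22.75 tcp [0.3921 0.1684 0.2687] q [ 0.167 -0.33   2.114 -0.     1.345  0.743] F [-0.1  0.3 -1.7] open 0.226
[[0.012, 0.839, -0.544], [0.002, -0.544, -0.839], [-1.0, 0.009, -0.008]]
travel [0.0055, 0.0977, 0.0416] dr [-0.5758, -0.0028, -0.0061]
travel [0.0055, 0.2242, 0.1813] dr [-0.5758, -0.0028, -0.0061]
travel [0.1555, 0.2234, 0.182] dr [-0.5758, -0.0028, -0.0061]
```

View pics/s7.png

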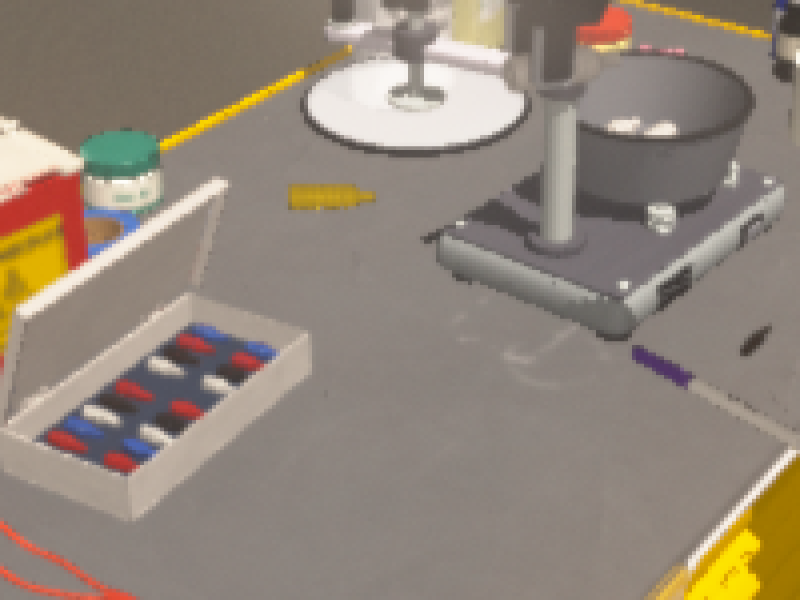

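```bash
python3 -c "
from h import *
d=cam('top'); im=d['img'][:,:,::-1]
cv2.imwrite('pics/t7.png',cv2.resize(im[180:255,270:370],None,fx=8,fy=8,interpolation=3))
"
```

```text
(no output)
```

View pics/t7.png

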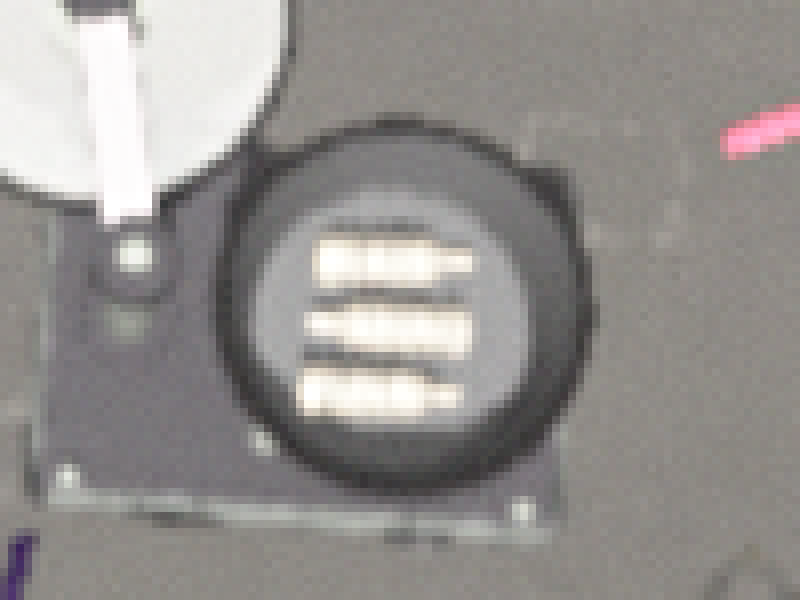

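```bash
python3 -c "
from h import *
st()
go([.45,.08,.26],down(np.radians(-90)))
go([.490,-.139,.26],down(np.radians(-90)))
go([.490,-.139,.112],down(np.radians(-90)))
"
```

```text
22.85 tcp [0.3895 0.1679 0.2626] q [ 0.167 -0.326  2.122 -0.     1.344  0.743] F [-0.4 -0.1 -0.6] open 0.227
[[0.002, 0.839, -0.545], [0.0, -0.545, -0.839], [-1.0, 0.001, -0.001]]
travel [0.0027, 0.0986, 0.0408] dr [0.995, -0.0016, -0.0008]
travel [0.0028, 0.2514, 0.2027] dr [0.995, -0.0016, -0.0008]
travel [0.1508, 0.2512, 0.2028] dr [0.995, -0.0016, -0.0008]
```

Emit:
play_rows(
  claw=[255, 255, 255, 255, 255, 255, 255, 255, 255, 255, 255, 255, 255, 255, 255, 255, 255, 255],
  travel=[
    [0.003, 0.099, 0.041],
    [0.003, 0.099, 0.041],
    [0.003, 0.099, 0.041],
    [0.003, 0.251, 0.203],
    [0.003, 0.251, 0.203],
    [0.003, 0.251, 0.203],
    [0.003, 0.251, 0.203],
    [0.003, 0.251, 0.203],
    [0.003, 0.251, 0.203],
    [0.003, 0.251, 0.203],
    [0.003, 0.251, 0.203],
    [0.003, 0.251, 0.203],
    [0.04, 0.251, 0.203],
    [0.08, 0.251, 0.203],
    [0.12, 0.251, 0.203],
    [0.145, 0.251, 0.203],
    [0.151, 0.251, 0.203],
    [0.151, 0.251, 0.203],
  ],
  dr=[
    [0.995, 0, 0],
    [0.995, 0, 0],
    [0.995, 0, 0],
    [0.995, 0, 0],
    [0.995, 0, 0],
    [0.995, 0, 0],
    [0.995, 0, 0],
    [0.995, 0, 0],
    [0.995, 0, 0],
    [0.995, 0, 0],
    [0.995, 0, 0],
    [0.995, 0, 0],
    [0.995, 0, 0],
    [0.995, 0, 0],
    [0.995, 0, 0],
    [0.995, 0, 0],
    [0.995, 0, 0],
    [0.995, 0, 0],
  ],
)

```text
time: 24.65
eef_pos: [0.4894, -0.1381, 0.1113]
tcp_rot: [0.707, 0.001, -0.707, 0.0]
contact_force: [1.4, -0.4, -0.5]
opening: 0.229
```

Emit:
play_rows(
  claw=[255, 170, 170, 170, 170, 170, 170, 120, 20, 0, 0],
  travel=[
    [0, 0, 0],
    [0, 0, 0],
    [0, 0, 0],
    [0, 0, 0],
    [-0.05, 0, 0],
    [-0.1, 0, 0],
    [-0.15, 0, 0],
    [-0.16, 0, 0],
    [-0.16, 0, 0],
    [-0.16, 0, 0],
    [-0.16, 0, 0],
  ],
  dr=[
    [0, 0, 0],
    [0, 0, 0],
    [0, 0, 0],
    [0, 0, 0],
    [0, 0, 0],
    [0, 0, 0],
    [0, 0, 0],
    [0, 0, 0],
    [0, 0, 0],
    [0, 0, 0],
    [0, 0, 0],
  ],
)

```text
time: 25.75
eef_pos: [0.4882, -0.1377, 0.2685]
tcp_rot: [-0.706, -0.001, 0.709, 0.001]
contact_force: [0.1, 0.8, -0.0]
opening: 0.984
```

```bash
python3 -c "
from h import *
st()
d=cam('top'); im=d['img'][:,:,::-1]
cv2.imwrite('pics/t8.png',cv2.resize(im[180:255,270:420],None,fx=5.3,fy=5.3,interpolation=3))
d=cam('scene'); im=d['img'][:,:,::-1]
cv2.imwrite('pics/s8.png',cv2.resize(im[150:310,220:420],None,fx=4,fy=3.75,interpolation=3))
"
```

```text
25.75 tcp [ 0.4882 -0.1377  0.2685] q [-4.760e-01 -1.150e-01  1.938e+00  1.000e-03  1.324e+00  1.094e+00] F [ 0.1  0.8 -0. ] open 0.984
[[-0.004, 0.001, -1.0], [0.003, -1.0, -0.001], [-1.0, -0.003, 0.004]]
```

View pics/t8.png

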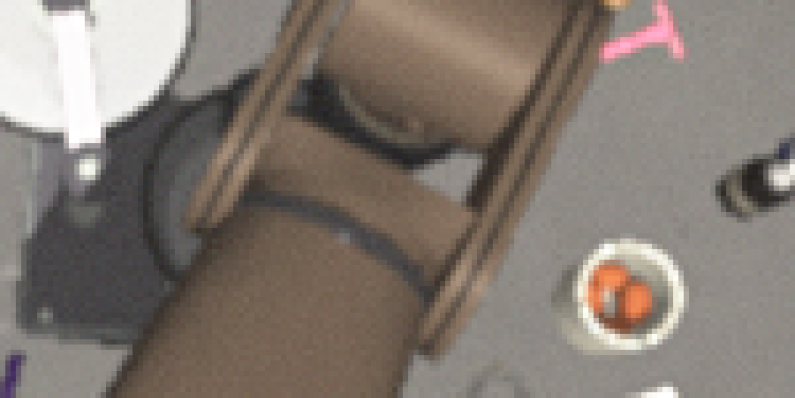

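View pics/s8.png

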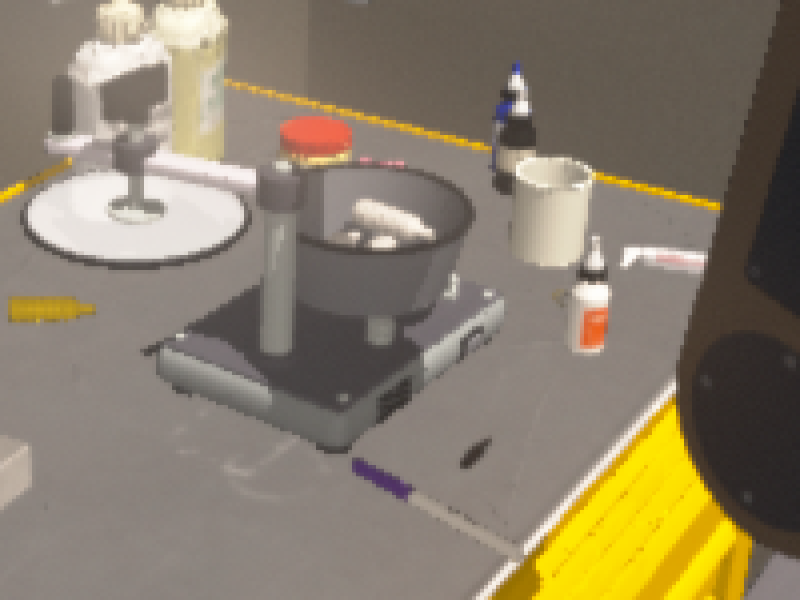

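Run:
```python
import numpy as np
from scipy.optimize import least_squares
D=np.array([[.287,1.578,.2927,-.6075,.2299],[.236,2.116,.4678,.194,.004],[-.151,1.986,.4803,-.1047,.2598],[.15,1.993,.4448,.3171,.1014],[-.052,2.205,.3724,.2627,.1012],[-.127,2.273,.3913,.1682,.1019],[-.115,1.938,.4882,-.1377,.2685],[-.326,2.122,.3895,.1679,.2626]])
q2,q3=D[:,0],D[:,1]; rp=np.sqrt(D[:,2]**2+D[:,3]**2-.1005**2); z=D[:,4]
# r=a0+L1 s2+L2 s23+e c23 ; z=H+L1 c2+L2 c23 - e s23
n=len(D);s2,c2,s23,c23=np.sin(q2),np.cos(q2),np.sin(q2+q3),np.cos(q2+q3)
A=np.r_[np.c_[np.ones(n),np.zeros(n),s2,s23,c23],np.c_[np.zeros(n),np.ones(n),c2,c23,-s23]]
x,res,rk,sv=np.linalg.lstsq(A,np.r_[rp,z],rcond=None); print(x,sv,np.abs(A@x-np.r_[rp,z]).max())
A2=A[:,[0,1,2,3]];x,res,rk,sv=np.linalg.lstsq(A2,np.r_[rp,z],rcond=None); print(x,sv,np.abs(A2@x-np.r_[rp,z]).max())
A2=A[:,[1,2,3]];x,res,rk,sv=np.linalg.lstsq(A2,np.r_[rp,z],rcond=None); print(x,sv,np.abs(A2@x-np.r_[rp,z]).max())
```

```text
[ 2.18359158e-04 -1.02544842e-02  4.41329128e-01  5.71282037e-01
  1.79455167e-02] [4.86687363 3.98093656 0.406802   0.39005657 0.38477685] 0.001116265085912671
[-0.00564741 -0.0193468   0.43351809  0.56927992] [4.39320428 3.52003534 0.40125279 0.38484222] 0.00491416987013249
[-0.02052434  0.43209604  0.56316437] [4.25873006 2.38831406 0.39896642] 0.0055220869517563775
```

Run:
```python
from h import *
go([.437,-.33,.30],down(np.radians(-90)))
d=cam('top'); P=pts(d); z=P[...,2]
m=(z>.015)&(z<.15)&(P[...,0]>.28)&(P[...,0]<.65)&(P[...,1]<-.17)&(P[...,1]>-.5)
n,l,s,c=cv2.connectedComponentsWithStats(m.astype(np.uint8))
for i in range(1,n):
    if s[i,4]>5:
        p=P[l==i]; print(s[i,4],c[i].round(),'min',p.min(0).round(3),'max',p.max(0).round(3))
```

```text
travel [-0.0315, 0.192, 0.0518] dr [0.0011, 0.0036, 0.0029]
140 [385. 176.] min [ 0.626 -0.362  0.015] max [ 0.65  -0.301  0.063]
30 [394. 187.] min [ 0.594 -0.382  0.015] max [ 0.616 -0.344  0.025]
251 [419. 211.] min [ 0.494 -0.469  0.015] max [ 0.547 -0.404  0.11 ]
362 [387. 236.] min [ 0.407 -0.36   0.016] max [ 0.467 -0.298  0.079]
70 [346. 264.] min [ 0.333 -0.214  0.023] max [ 0.358 -0.186  0.094]
```

```bash
cat >> h.py <<'E'
def tilt(az,alpha,roll=0.):
    "tool x along azimuth az, depressed alpha (deg); tool y horizontal at az-90, then rolled about tool x"
    az,al=np.radians(az),np.radians(alpha)
    x=np.array([np.cos(al)*np.cos(az),np.cos(al)*np.sin(az),-np.sin(al)]); y=np.array([np.sin(az),-np.cos(az),0])
    M=np.c_[x,y,np.cross(x,y)]
    return M@R.from_rotvec([np.radians(roll),0,0]).as_matrix()
E
python3 - <<'E'
from h import *
for az in(65,):
  for al in (70,):
    for roll in(0,180):
        go([.39,-.36,.30],tilt(az,al,roll))
E
```

```text
travel [-0.0311, 0.2219, 0.099] dr [-1.122, 0.312, -0.1937]
travel [-0.0311, 0.2219, 0.099] dr [1.9842, -0.2181, -0.3513]
```

Emit:
play_rows(
  claw=[0, 0, 0, 0, 0, 0, 0, 0, 0, 0, 0, 0],
  travel=[
    [-0.031, 0.222, 0.099],
    [-0.031, 0.222, 0.099],
    [-0.031, 0.222, 0.099],
    [-0.031, 0.222, 0.099],
    [-0.031, 0.222, 0.099],
    [-0.031, 0.222, 0.099],
    [-0.031, 0.222, 0.099],
    [-0.031, 0.222, 0.099],
    [-0.031, 0.222, 0.099],
    [-0.031, 0.222, 0.099],
    [-0.031, 0.222, 0.099],
    [-0.031, 0.222, 0.099],
  ],
  dr=[
    [-1.122, 0.312, -0.194],
    [-1.122, 0.312, -0.194],
    [-1.122, 0.312, -0.194],
    [-1.122, 0.312, -0.194],
    [-1.122, 0.312, -0.194],
    [-1.122, 0.312, -0.194],
    [-1.122, 0.312, -0.194],
    [-1.122, 0.312, -0.194],
    [-1.122, 0.312, -0.194],
    [-1.122, 0.312, -0.194],
    [-1.122, 0.312, -0.194],
    [-1.122, 0.312, -0.194],
  ],
)

```text
time: 27.1
eef_pos: [0.3901, -0.3598, 0.2997]
tcp_rot: [0.691, 0.44, -0.484, 0.308]
contact_force: [0.4, -0.2, -0.0]
opening: 1.0
```

Run:
```python
from h import *
s=st(); q=np.array(s['qpos'])
M=R.from_quat(s['tcp_rot']).as_matrix()
# model orientation
def rot(q): 
    return (R.from_euler('z',q[0])*R.from_euler('y',q[1]+q[2])*R.from_euler('z',q[3])*R.from_euler('y',q[4])*R.from_euler('z',q[5])).as_matrix()
print(rot(q).round(3)); print(M.round(3)); print((rot(q).T@M).round(3))
t=M[:,0]
# planar: wrist = tcp - L3 t ; lateral offset
from scipy.optimize import least_squares
r=np.sin(q[1])*.4413+np.sin(q[1]+q[2])*.5713+np.cos(q[1]+q[2])*.018
z=np.cos(q[1])*.4413+np.cos(q[1]+q[2])*.5713-np.sin(q[1]+q[2])*.018
def f(v):
    L3,dy=v; h=-.01025+L3
    w=R.from_euler('z',q[0]).apply([r,dy,z+h]); return w+L3*t-s['eef_pos']
o=least_squares(f,[.3,.1]); print(o.x,o.fun)
```

```text
27.1 tcp [ 0.3901 -0.3598  0.2997] q [-1.070e+00  1.000e-03  1.798e+00  2.790e-01  1.556e+00 -6.670e-01] F [ 0.4 -0.2 -0. ] open 1.0
[[0.144, 0.906, -0.398], [0.31, -0.424, -0.851], [-0.94, -0.001, -0.342]]
[[-0.906  0.398  0.144]
 [ 0.424  0.851  0.31 ]
 [ 0.001  0.342 -0.94 ]]
[[ 0.144  0.906 -0.398]
 [ 0.31  -0.424 -0.851]
 [-0.94  -0.001 -0.342]]
[[ 0. -1. -0.]
 [ 0.  0. -1.]
 [ 1. -0.  0.]]
[0.24685376 0.10157342] [-4.18923146e-05  7.65741493e-05 -2.93705705e-04]
```

```bash
cat > ik.py <<'E'
from h import *
from scipy.optimize import least_squares
C=np.array([[0,-1,0],[0,0,-1],[1,0,0.]])
LO=np.array([-2.77,-.9,.21,-1.53,.24,-2.84]); HI=np.array([2.77,2.22,2.48,4.67,2.81,2.84])
def fk(q):
    M=(R.from_euler('z',q[0])*R.from_euler('y',q[1]+q[2])*R.from_euler('z',q[3])*R.from_euler('y',q[4])*R.from_euler('z',q[5])).as_matrix()@C
    s=q[1]+q[2]
    w=R.from_euler('z',q[0]).apply([np.sin(q[1])*.4413+np.sin(s)*.5713+np.cos(s)*.018,.1016,np.cos(q[1])*.4413+np.cos(s)*.5713-np.sin(s)*.018+.2366])
    return w+.2469*M[:,0],M
def ik(p,M,q0):
    def f(q):
        a,B=fk(q); return np.r_[(a-p)*5,R.from_matrix(B.T@M).as_rotvec()]
    o=least_squares(f,np.clip(q0,LO+.01,HI-.01),bounds=(LO,HI)); return o.x,np.abs(o.fun).max()
E
python3 - <<'E'
from ik import *
s=ctrl.get_state(); q0=np.array(s['qpos'])
cup=np.array([.437,-.329])
for az in(50,65,80):
  for al in(30,35,45):
    M=tilt(az,al); g=np.r_[cup,.042]; tcp=g+.019*M[:,0]
    q,e=ik(tcp,M,q0); 
    # wrist pos
    print(az,al,'grasp',q.round(2),round(e,4))
    for roll in(-130,-110,110,130):
      for be in (10,-10):
        Mp=tilt(az,be,roll); u=Mp@(M.T@[0,0,1]); mouth=np.array([.48,-.106,.19]); tp=mouth-u*.032+.019*Mp[:,0]
        qs=q.copy()
        for k in np.linspace(0,1,9)[1:]:
            Mk=tilt(az,al+(be-al)*k,roll*k); uk=Mk@(M.T@[0,0,1]); tk=(mouth-uk*.032+.019*Mk[:,0])
            qs,e=ik(tk,Mk,qs)
        print('   pour',roll,be,qs.round(2),round(e,4),'u',u.round(2))
E
```

```text
50 30 grasp [-1.18  0.53  1.94  0.89  1.42 -0.98] 0.0
   pour -130 10 [-0.85  0.08  2.22  1.26  1.51 -2.84] 0.168 u [-0.89 -0.02 -0.46]
   pour -130 -10 [-0.89  0.19  2.23  1.47  1.72 -2.84] 0.2837 u [-0.76  0.12 -0.64]
   pour -110 10 [-0.88  0.18  2.22  1.32  1.56 -2.77] 0.0 u [-0.97  0.11 -0.2 ]
   pour -110 -10 [-0.88  0.34  2.21  1.51  1.8  -2.84] 0.0458 u [-0.91  0.19 -0.38]
   pour 110 10 [-0.9   0.08  2.34  1.31  1.57  1.05] 0.0 u [ 0.27 -0.94 -0.2 ]
   pour 110 -10 [-0.91  0.27  2.33  1.48  1.83  0.9 ] 0.0 u [ 0.34 -0.86 -0.38]
   pour 130 10 [-0.89  0.07  2.33  1.31  1.57  1.42] 0.0 u [ 0.13 -0.88 -0.46]
   pour 130 -10 [-0.91  0.26  2.32  1.49  1.83  1.27] 0.0 u [ 0.25 -0.73 -0.64]
50 35 grasp [-1.16  0.5   1.96  0.85  1.36 -0.95] 0.0
   pour -130 10 [-0.85  0.08  2.22  1.26  1.5  -2.84] 0.1689 u [-0.9  -0.1  -0.42]
   pour -130 -10 [-0.89  0.19  2.23  1.47  1.72 -2.84] 0.2843 u [-0.79  0.04 -0.62]
   pour -110 10 [-0.87  0.18  2.22  1.33  1.56 -2.77] 0.0 u [-0.98  0.02 -0.18]
   pour -110 -10 [-0.88  0.33  2.21  1.51  1.8  -2.84] 0.0465 u [-0.92  0.1  -0.38]
   pour 110 1
[... 4524 characters left out ...]
 45 grasp [-1.03  0.55  1.79  0.48  1.46 -1.08] 0.0
   pour -130 10 [-0.75  0.29  1.98  1.    1.81 -2.84] 0.2788 u [-0.67 -0.67 -0.32]
   pour -130 -10 [-0.78  0.42  1.99  1.23  2.04 -2.84] 0.3062 u [-0.64 -0.51 -0.57]
   pour -110 10 [-0.77  0.36  1.99  1.01  1.84 -2.83] 0.0 u [-0.78 -0.61 -0.12]
   pour -110 -10 [-0.77  0.5   1.98  1.19  2.06 -2.84] 0.0264 u [-0.77 -0.53 -0.36]
   pour 110 10 [-0.81  0.29  2.08  0.97  1.85  0.97] 0.0 u [ 0.53 -0.84 -0.12]
   pour 110 -10 [-0.82  0.44  2.07  1.13  2.08  0.92] 0.0 u [ 0.54 -0.76 -0.36]
   pour 130 10 [-0.81  0.29  2.08  0.98  1.86  1.33] 0.0 u [ 0.4  -0.86 -0.32]
   pour 130 -10 [-0.81  0.44  2.06  1.14  2.08  1.28] 0.0 u [ 0.43 -0.7  -0.57]
```

Run:
```python
from ik import *
M=tilt(65,30); t=M[:,0]; f=np.array([.437,-.329,.042])+.025*t; pre=f-.12*t
print(f,pre)
q=np.array(ctrl.get_state()['qpos'])
for p in(pre,f):
    q,e=ik(p,M,q); print(q.round(2),round(e,4)); go(p,M)
```

```text
[ 0.44614995 -0.30937786  0.0295    ] [ 0.40223018 -0.40356413  0.0895    ]
[-1.24  0.6   1.69  0.65  1.71 -1.01] 0.0
travel [0.1857, 0.0298, 0.1043] dr [-0.0015, 0.6982, -0.0001]
[-1.12  0.61  1.83  0.74  1.55 -1.04] 0.0
travel [0.2777, 0.0297, 0.0272] dr [-0.0015, 0.6982, -0.0001]
```

Emit:
play_rows(
  claw=[0, 0, 0, 0, 0, 0, 0, 0, 0, 0],
  travel=[
    [0.0, 0.03, 0.06],
    [0.03, 0.03, 0.1],
    [0.07, 0.03, 0.104],
    [0.11, 0.03, 0.104],
    [0.15, 0.03, 0.104],
    [0.18, 0.03, 0.104],
    [0.186, 0.03, 0.104],
    [0.186, 0.03, 0.104],
    [0.186, 0.03, 0.104],
    [0.186, 0.03, 0.104],
  ],
  dr=[
    [0, 0.12, 0],
    [0, 0.25, 0],
    [0, 0.38, 0],
    [0, 0.5, 0],
    [0, 0.6, 0],
    [0, 0.698, 0],
    [0, 0.698, 0],
    [0, 0.698, 0],
    [0, 0.698, 0],
    [0, 0.698, 0],
  ],
)

```text
time: 28.1
eef_pos: [0.4035, -0.4051, 0.0927]
tcp_rot: [0.814, 0.518, -0.22, 0.142]
contact_force: [-0.1, 0.1, 0.9]
opening: 1.001
```

Run:
```python
from h import *
st()
M=tilt(65,30); t=M[:,0]; f=np.array([.437,-.329,.042])+.025*t; go(f,M)
d=cam('top'); im=d['img'][:,:,::-1]
cv2.imwrite('pics/t9.png',cv2.resize(im[180:290,340:440],None,fx=5,fy=5,interpolation=3))
d=cam('scene'); im=d['img'][:,:,::-1]
cv2.imwrite('pics/s9.png',cv2.resize(im[150:310,220:420],None,fx=4,fy=3.75,interpolation=3))
```

```text
28.1 tcp [ 0.4035 -0.4051  0.0927] q [-1.241  0.594  1.687  0.652  1.712 -1.014] F [-0.1  0.1  0.9] open 1.001
[[0.367, 0.906, -0.211], [0.781, -0.423, -0.459], [-0.505, 0.004, -0.863]]
travel [0.1224, -0.0021, 0.0016] dr [0.003, 0.0058, -0.0026]
```

View pics/t9.png

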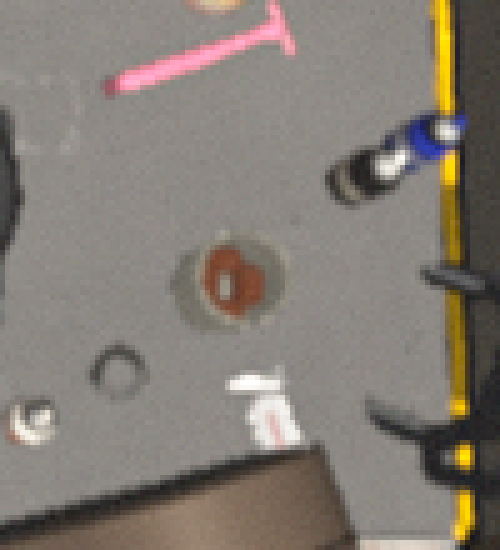

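View pics/s9.png

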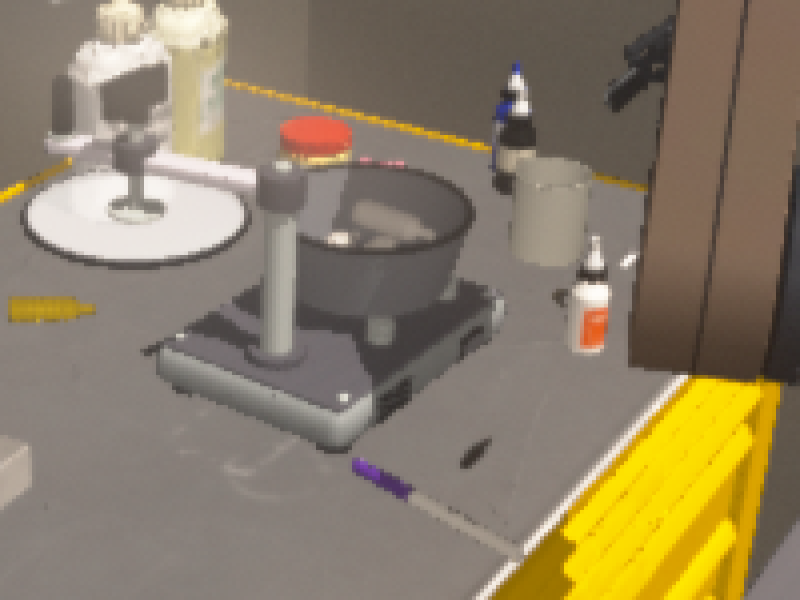

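Emit:
play_rows(
  claw=[0, 0, 0, 0, 0, 0, 0, 255, 255, 255, 255, 255, 255, 255],
  travel=[
    [0.03, -0.002, 0.001],
    [0.06, -0.002, 0.002],
    [0.09, -0.002, 0.002],
    [0.11, -0.002, 0.002],
    [0.122, -0.002, 0.002],
    [0.122, -0.002, 0.002],
    [0.122, -0.002, 0.002],
    [0.122, -0.002, 0.002],
    [0.122, -0.002, 0.002],
    [0.122, -0.002, 0.002],
    [0.122, -0.002, 0.002],
    [0.122, -0.002, 0.002],
    [0.122, -0.002, 0.002],
    [0.122, -0.002, 0.002],
  ],
  dr=[
    [0.003, 0.006, -0.003],
    [0.003, 0.006, -0.003],
    [0.003, 0.006, -0.003],
    [0.003, 0.006, -0.003],
    [0.003, 0.006, -0.003],
    [0.003, 0.006, -0.003],
    [0.003, 0.006, -0.003],
    [0.003, 0.006, -0.003],
    [0.003, 0.006, -0.003],
    [0.003, 0.006, -0.003],
    [0.003, 0.006, -0.003],
    [0.003, 0.006, -0.003],
    [0.003, 0.006, -0.003],
    [0.003, 0.006, -0.003],
  ],
  force=50,
)

```text
time: 29.6
eef_pos: [0.4461, -0.3103, 0.0297]
tcp_rot: [0.815, 0.519, -0.218, 0.139]
contact_force: [-2.1, -2.6, 5.4]
opening: 0.694
```

Run:
```python
from h import *
st()
d=cam('scene'); im=d['img'][:,:,::-1]
cv2.imwrite('pics/s10.png',cv2.resize(im[150:310,220:420],None,fx=4,fy=3.75,interpolation=3))
d=cam('top'); im=d['img'][:,:,::-1]
cv2.imwrite('pics/t10.png',cv2.resize(im[180:290,340:440],None,fx=5,fy=5,interpolation=3))
```

```text
29.6 tcp [ 0.4461 -0.3103  0.0297] q [-1.124  0.611  1.825  0.735  1.547 -1.046] F [-2.1 -2.6  5.4] open 0.694
[[0.367, 0.906, -0.21], [0.785, -0.423, -0.452], [-0.499, 0.001, -0.867]]
```

View pics/s10.png

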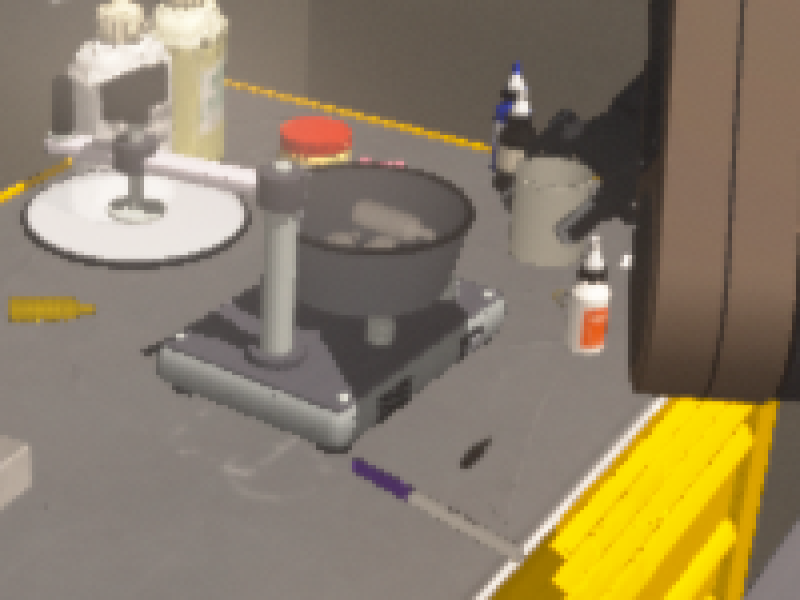

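View pics/t10.png

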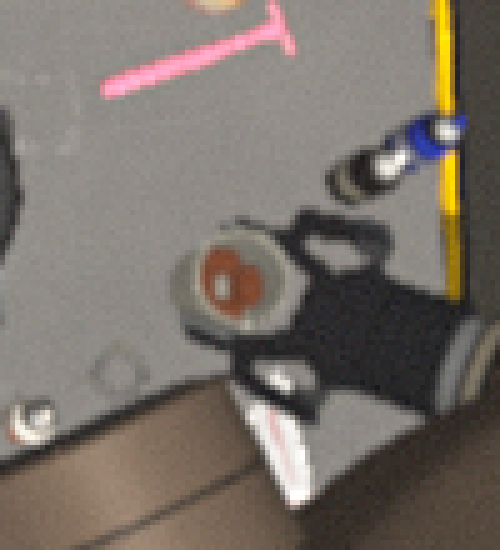

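Run:
```python
from ik import *
s=ctrl.get_state(); p0=np.array(s['eef_pos']); M0=R.from_quat(s['tcp_rot']).as_matrix()
mt=M0.T@(np.array([.437,-.329,.074])-p0); ct=M0.T@np.array([0,0,1.]); np.savez('cup.npz',mt=mt,ct=ct,M0=M0,p0=p0); print(mt,ct)
def row(p): print(np.round(M0.T@(np.array(p)-p0),3).tolist())
row(p0+[-.02,0,.10]); row(p0+[-.01,0,.185]); 
pe=np.array([.468,-.086,.25])-M0@mt; print(pe); row(pe)
q=np.array(s['qpos'])
for k in np.linspace(0,1,5): q,e=ik(p0+[-.01,0,.18]+k*(pe-p0-[-.01,0,.18]),M0,q); print(q.round(2),round(e,4))
```

```text
[-0.04019812 -0.00033416 -0.02798157] [-4.98853911e-01  6.47364341e-04 -8.66685846e-01]
[-0.057, -0.018, -0.082]
[-0.096, -0.009, -0.158]
[ 0.47715949 -0.06723226  0.205696  ]
[0.114, -0.075, -0.269]
[-1.14  0.3   1.84  0.74  1.77 -0.86] 0.0
[-1.07  0.22  1.95  0.78  1.72 -0.83] 0.0
[-1.    0.14  2.04  0.83  1.66 -0.8 ] 0.0
[-0.91  0.07  2.12  0.88  1.6  -0.76] 0.0
[-0.81  0.01  2.19  0.94  1.54 -0.72] 0.0
```

Emit:
play_rows(
  claw=[255, 255, 255, 255, 255, 255, 255, 255, 255, 255, 255, 255, 255, 255, 255, 255, 255, 255, 255, 255],
  travel=[
    [-0.008, -0.003, -0.012],
    [-0.02, -0.008, -0.03],
    [-0.036, -0.013, -0.055],
    [-0.057, -0.018, -0.082],
    [-0.075, -0.015, -0.12],
    [-0.09, -0.01, -0.15],
    [-0.096, -0.009, -0.158],
    [-0.085, -0.013, -0.166],
    [-0.065, -0.02, -0.178],
    [-0.042, -0.028, -0.19],
    [-0.02, -0.035, -0.2],
    [0.003, -0.041, -0.21],
    [0.026, -0.047, -0.222],
    [0.05, -0.055, -0.235],
    [0.073, -0.062, -0.246],
    [0.092, -0.068, -0.257],
    [0.107, -0.073, -0.265],
    [0.114, -0.075, -0.269],
    [0.114, -0.075, -0.269],
    [0.114, -0.075, -0.269],
  ],
  dr=[
    [0, 0, 0],
    [0, 0, 0],
    [0, 0, 0],
    [0, 0, 0],
    [0, 0, 0],
    [0, 0, 0],
    [0, 0, 0],
    [0, 0, 0],
    [0, 0, 0],
    [0, 0, 0],
    [0, 0, 0],
    [0, 0, 0],
    [0, 0, 0],
    [0, 0, 0],
    [0, 0, 0],
    [0, 0, 0],
    [0, 0, 0],
    [0, 0, 0],
    [0, 0, 0],
    [0, 0, 0],
  ],
)

```text
time: 31.7
eef_pos: [0.4766, -0.0677, 0.2056]
tcp_rot: [0.815, 0.519, -0.218, 0.139]
contact_force: [0.1, -0.1, -1.1]
opening: 0.69
```

Run:
```python
from ik import *
s=st()
d=cam('scene'); im=d['img'][:,:,::-1]
cv2.imwrite('pics/s11.png',cv2.resize(im[100:310,200:460],None,fx=3,fy=2.8,interpolation=3))
d=cam('top'); im=d['img'][:,:,::-1]
cv2.imwrite('pics/t11.png',cv2.resize(im[160:290,250:440],None,fx=4,fy=4,interpolation=3))
```

```text
31.7 tcp [ 0.4766 -0.0677  0.2056] q [-0.818  0.01   2.189  0.936  1.538 -0.721] F [ 0.1 -0.1 -1.1] open 0.69
[[0.367, 0.906, -0.211], [0.785, -0.423, -0.452], [-0.499, 0.0, -0.866]]
```

View pics/s11.png

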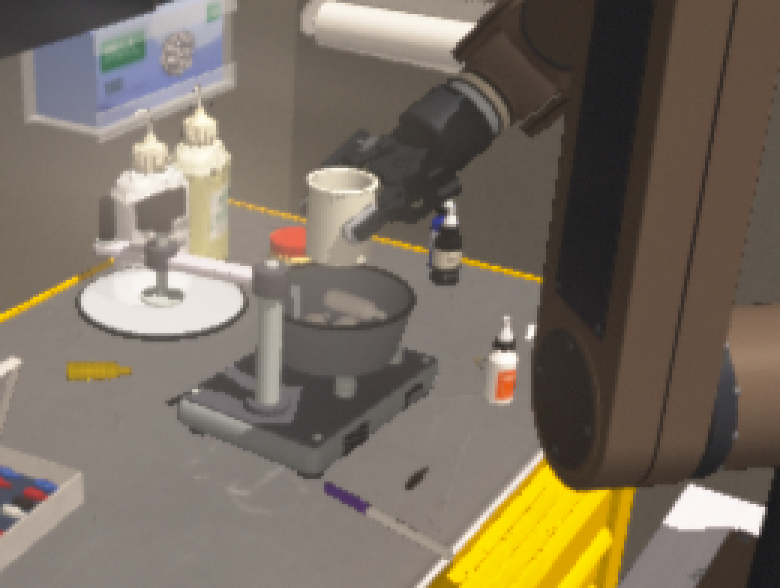

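View pics/t11.png

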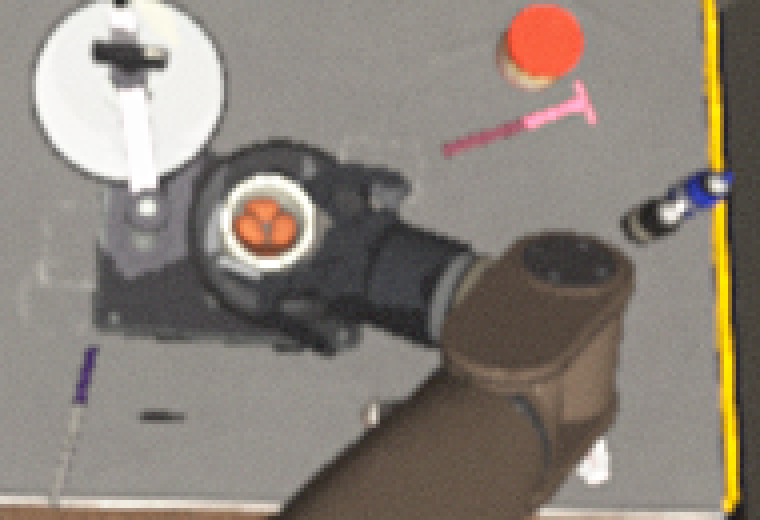

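```bash
cat > pour.py <<'E'
from ik import *
import sys
k0,k1,n=float(sys.argv[1]),float(sys.argv[2]),int(sys.argv[3])
z=np.load('cup.npz'); s=ctrl.get_state(); p=np.array(s['eef_pos']); M=R.from_quat(s['tcp_rot']).as_matrix(); q=np.array(s['qpos'])
T=[];D=[]
for k in np.linspace(k0,k1,n+1)[1:]:
    Mk=tilt(65,30-40*k,130*k); m=np.array([.468,-.086,.25-.065*min(1,k*1.2)])
    pk=m-Mk@z['mt']; u=Mk@z['ct']; q,e=ik(pk,Mk,q)
    T.append(np.round(M.T@(pk-p),3).tolist()); D.append(np.round(R.from_matrix(M.T@Mk).as_rotvec(),3).tolist())
    print(round(k,2),'tip',np.degrees(np.arccos(u[2])).round(),q.round(2),round(e,4))
print(T);print(D)
E
python3 pour.py 0 .65 14
```

```text
0.05 tip 6.0 [-0.82  0.02  2.2   0.96  1.55 -0.63] 0.0
0.09 tip 11.0 [-0.83  0.03  2.21  0.98  1.56 -0.55] 0.0
0.14 tip 17.0 [-0.83  0.04  2.22  1.    1.58 -0.46] 0.0
0.19 tip 23.0 [-0.84  0.05  2.23  1.02  1.59 -0.38] 0.0
0.23 tip 29.0 [-0.84  0.07  2.24  1.03  1.61 -0.29] 0.0
0.28 tip 35.0 [-0.85  0.08  2.24  1.05  1.63 -0.2 ] 0.0
0.32 tip 41.0 [-0.85  0.09  2.25  1.07  1.64 -0.12] 0.0
0.37 tip 47.0 [-0.86  0.11  2.25  1.09  1.66 -0.03] 0.0
0.42 tip 53.0 [-0.86  0.12  2.26  1.1   1.68  0.06] 0.0
0.46 tip 59.0 [-0.86  0.14  2.26  1.12  1.7   0.15] 0.0
0.51 tip 65.0 [-0.86  0.15  2.27  1.14  1.72  0.24] 0.0
0.56 tip 71.0 [-0.86  0.17  2.27  1.15  1.74  0.34] 0.0
0.6 tip 77.0 [-0.87  0.18  2.27  1.17  1.76  0.43] 0.0
0.65 tip 83.0 [-0.87  0.2   2.27  1.18  1.78  0.52] 0.0
[[0.004, -0.003, 0.001], [0.006, -0.006, 0.003], [0.009, -0.009, 0.004], [0.011, -0.012, 0.005], [0.013, -0.014, 0.005], [0.015, -0.017, 0.005], [0.017, -0.019, 0.005], [0.019, -0.021, 0.005], [0.02, -0.023, 0.004], [0.021, -0.025, 0.004], [0.022, -0.026, 0.003], [0.023, -0.027, 0.002], [0.023, -0.028, 0.001], [0.024, -0.028, 0.001]]
[[0.106, 0.031, -0.003], [0.211, 0.064, -0.008], [0.316, 0.095, -0.017], [0.421, 0.127, -0.029], [0.526, 0.157, -0.044], [0.63, 0.187, -0.063], [0.735, 0.215, -0.085], [0.838, 0.242, -0.111], [0.942, 0.268, -0.139], [1.044, 0.292, -0.172], [1.146, 0.314, -0.208], [1.248, 0.334, -0.247], [1.348, 0.351, -0.289], [1.448, 0.366, -0.335]]
```

Emit:
play_rows(
  claw=[255, 255, 255, 255, 255, 255, 255, 255, 255, 255, 255, 255, 255, 255, 255, 255],
  travel=[
    [0.004, -0.003, 0.001],
    [0.006, -0.006, 0.003],
    [0.009, -0.009, 0.004],
    [0.011, -0.012, 0.005],
    [0.013, -0.014, 0.005],
    [0.015, -0.017, 0.005],
    [0.017, -0.019, 0.005],
    [0.019, -0.021, 0.005],
    [0.02, -0.023, 0.004],
    [0.021, -0.025, 0.004],
    [0.022, -0.026, 0.003],
    [0.023, -0.027, 0.002],
    [0.023, -0.028, 0.001],
    [0.024, -0.028, 0.001],
    [0.024, -0.028, 0.001],
    [0.024, -0.028, 0.001],
  ],
  dr=[
    [0.106, 0.031, -0.003],
    [0.211, 0.064, -0.008],
    [0.316, 0.095, -0.017],
    [0.421, 0.127, -0.029],
    [0.526, 0.157, -0.044],
    [0.63, 0.187, -0.063],
    [0.735, 0.215, -0.085],
    [0.838, 0.242, -0.111],
    [0.942, 0.268, -0.139],
    [1.044, 0.292, -0.172],
    [1.146, 0.314, -0.208],
    [1.248, 0.334, -0.247],
    [1.348, 0.351, -0.289],
    [1.448, 0.366, -0.335],
    [1.448, 0.366, -0.335],
    [1.448, 0.366, -0.335],
  ],
)

```text
time: 33.4
eef_pos: [0.4604, -0.0388, 0.193]
tcp_rot: [0.638, 0.378, -0.382, -0.552]
contact_force: [0.5, -0.3, -1.8]
opening: 0.695
```

```bash
python3 pour.py .65 1.0 12
python3 - <<'E'
from ik import *
s=st()
d=cam('scene'); im=d['img'][:,:,::-1]
cv2.imwrite('pics/s12.png',cv2.resize(im[100:310,200:460],None,fx=3,fy=2.8,interpolation=3))
E
```

```text
0.68 tip 87.0 [-0.87  0.21  2.27  1.19  1.79  0.58] 0.0
0.71 tip 91.0 [-0.87  0.22  2.27  1.2   1.8   0.64] 0.0
0.74 tip 95.0 [-0.87  0.23  2.27  1.21  1.82  0.7 ] 0.0
0.77 tip 99.0 [-0.87  0.25  2.27  1.22  1.83  0.76] 0.0
0.8 tip 103.0 [-0.87  0.26  2.26  1.23  1.84  0.81] 0.0
0.82 tip 106.0 [-0.87  0.27  2.26  1.24  1.86  0.87] 0.0
0.85 tip 110.0 [-0.87  0.28  2.26  1.25  1.87  0.94] 0.0
0.88 tip 114.0 [-0.86  0.29  2.26  1.26  1.89  1.  ] 0.0
0.91 tip 118.0 [-0.86  0.3   2.25  1.27  1.9   1.07] 0.0
0.94 tip 122.0 [-0.86  0.3   2.25  1.28  1.92  1.13] 0.0
0.97 tip 126.0 [-0.86  0.31  2.25  1.29  1.93  1.2 ] 0.0
1.0 tip 129.0 [-0.86  0.32  2.24  1.3   1.95  1.26] 0.0
[[0.0, -0.001, 0.001], [0.001, -0.001, 0.001], [0.001, -0.002, 0.001], [0.0, -0.002, 0.001], [0.0, -0.002, 0.0], [0.0, -0.003, -0.0], [-0.0, -0.005, -0.001], [-0.001, -0.007, -0.002], [-0.002, -0.009, -0.003], [-0.002, -0.011, -0.004], [-0.003, -0.014, -0.005], [-0.004, -0.016, -0.007]]
[[0.069, 0.0, -0.021], [0.135, 0.0, -0.042], [0.201, -0.001, -0.062], [0.267, -0.004, -0.082], [0.333, -0.008, -0.103], [0.399, -0.014, -0.123], [0.465, -0.02, -0.143], [0.531, -0.029, -0.163], [0.596, -0.038, -0.183], [0.662, -0.049, -0.202], [0.727, -0.062, -0.222], [0.793, -0.075, -0.24]]
33.4 tcp [ 0.4604 -0.0388  0.193 ] q [-0.87   0.212  2.263  1.181  1.775  0.512] F [ 0.5 -0.3 -1.8] open 0.695
[[0.422, 0.059, -0.904], [0.904, -0.105, 0.415], [-0.071, -0.993, -0.098]]
```

View pics/s12.png

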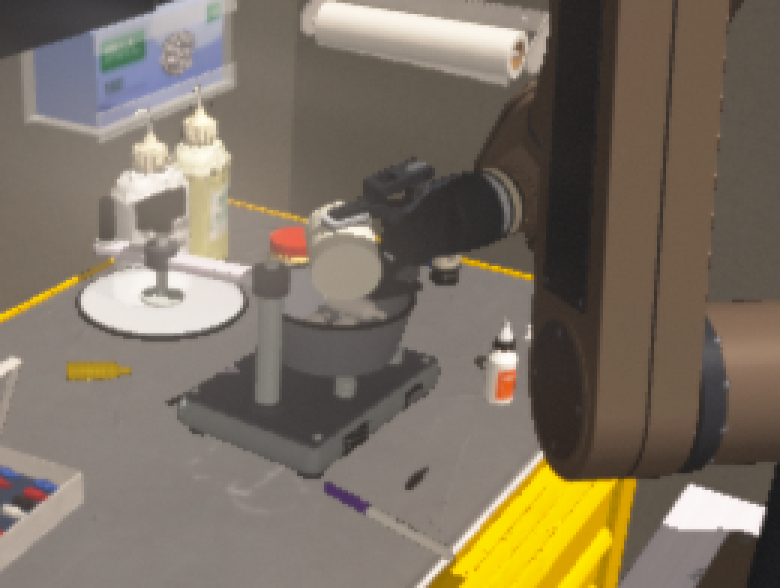

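Emit:
play_rows(
  claw=[255, 255, 255, 255, 255, 255, 255, 255, 255, 255, 255, 255, 255, 255, 255, 255, 255, 255],
  travel=[
    [0, -0.001, 0.001],
    [0.001, -0.001, 0.001],
    [0.001, -0.002, 0.001],
    [0, -0.002, 0.001],
    [0, -0.002, 0],
    [0, -0.003, 0],
    [0, -0.005, -0.001],
    [-0.001, -0.007, -0.002],
    [-0.002, -0.009, -0.003],
    [-0.002, -0.011, -0.004],
    [-0.003, -0.014, -0.005],
    [-0.004, -0.016, -0.007],
    [-0.004, -0.016, -0.007],
    [-0.004, -0.016, -0.007],
    [-0.004, -0.016, -0.007],
    [-0.004, -0.016, -0.007],
    [-0.004, -0.016, -0.007],
    [-0.004, -0.016, -0.007],
  ],
  dr=[
    [0.069, 0, -0.021],
    [0.135, 0, -0.042],
    [0.201, -0.001, -0.062],
    [0.267, -0.004, -0.082],
    [0.333, -0.008, -0.103],
    [0.399, -0.014, -0.123],
    [0.465, -0.02, -0.143],
    [0.531, -0.029, -0.163],
    [0.596, -0.038, -0.183],
    [0.662, -0.049, -0.202],
    [0.727, -0.062, -0.222],
    [0.793, -0.075, -0.24],
    [0.793, -0.075, -0.24],
    [0.793, -0.075, -0.24],
    [0.793, -0.075, -0.24],
    [0.793, -0.075, -0.24],
    [0.793, -0.075, -0.24],
    [0.793, -0.075, -0.24],
  ],
)

```text
time: 35.25
eef_pos: [0.4641, -0.0435, 0.2101]
tcp_rot: [-0.313, -0.293, 0.454, 0.781]
contact_force: [0.1, 0.0, 0.4]
opening: 0.695
```

```bash
python3 pour.py 1.0 0.0 20
python3 - <<'E'
from ik import *
s=st()
d=cam('scene'); im=d['img'][:,:,::-1]
cv2.imwrite('pics/s13.png',cv2.resize(im[170:310,240:400],None,fx=4.5,fy=4,interpolation=3))
d=cam('top'); im=d['img'][:,:,::-1]
cv2.imwrite('pics/t13.png',cv2.resize(im[160:290,250:440],None,fx=4,fy=4,interpolation=3))
E
```

```text
0.95 tip 123.0 [-0.86  0.31  2.25  1.29  1.92  1.15] 0.0
0.9 tip 116.0 [-0.86  0.29  2.25  1.27  1.89  1.04] 0.0
0.85 tip 110.0 [-0.87  0.28  2.26  1.25  1.87  0.93] 0.0
0.8 tip 103.0 [-0.87  0.26  2.26  1.23  1.84  0.82] 0.0
0.75 tip 97.0 [-0.87  0.24  2.27  1.22  1.82  0.72] 0.0
0.7 tip 90.0 [-0.87  0.22  2.27  1.2   1.8   0.62] 0.0
0.65 tip 83.0 [-0.87  0.2   2.27  1.18  1.78  0.52] 0.0
0.6 tip 77.0 [-0.87  0.18  2.27  1.17  1.75  0.42] 0.0
0.55 tip 70.0 [-0.86  0.16  2.27  1.15  1.73  0.32] 0.0
0.5 tip 63.0 [-0.86  0.15  2.27  1.13  1.71  0.22] 0.0
0.45 tip 57.0 [-0.86  0.13  2.26  1.12  1.69  0.13] 0.0
0.4 tip 50.0 [-0.86  0.12  2.26  1.1   1.67  0.03] 0.0
0.35 tip 44.0 [-0.85  0.1   2.25  1.08  1.65 -0.07] 0.0
0.3 tip 37.0 [-0.85  0.09  2.25  1.06  1.63 -0.16] 0.0
0.25 tip 31.0 [-0.85  0.07  2.24  1.04  1.62 -0.26] 0.0
0.2 tip 25.0 [-0.84  0.06  2.23  1.02  1.6  -0.35] 0.0
0.15 tip 18.0 [-0.83  0.04  2.22  1.    1.58 -0.44] 0.0
0.1 tip 12.0 [-0.83  0.03  2.21  0.98  1.57 -0.53] 0.0
0.05 tip 6.0 [-0.82  0.02  2.2   0.96  1.55 -0.63] 0.0
0.0 tip 0.0 [-0.81  0.01  2.19  0.94  1.54
[... 455 characters left out ...]
.008, -0.017], [-0.017, -0.013, -0.018]]
[[-0.113, 0.021, 0.028], [-0.227, 0.038, 0.058], [-0.34, 0.053, 0.091], [-0.453, 0.064, 0.125], [-0.566, 0.071, 0.162], [-0.678, 0.075, 0.2], [-0.79, 0.074, 0.239], [-0.901, 0.07, 0.28], [-1.012, 0.061, 0.322], [-1.122, 0.048, 0.365], [-1.232, 0.03, 0.408], [-1.34, 0.008, 0.452], [-1.447, -0.02, 0.496], [-1.554, -0.052, 0.54], [-1.659, -0.09, 0.584], [-1.762, -0.133, 0.627], [-1.864, -0.182, 0.669], [-1.964, -0.237, 0.709], [-2.062, -0.298, 0.748], [-2.157, -0.366, 0.785]]
35.25 tcp [ 0.4641 -0.0435  0.2101] q [-0.863  0.33   2.239  1.3    1.946  1.256] F [0.1 0.  0.4] open 0.695
[[0.416, -0.526, -0.741], [0.893, 0.392, 0.223], [0.173, -0.755, 0.633]]
```

View pics/s13.png

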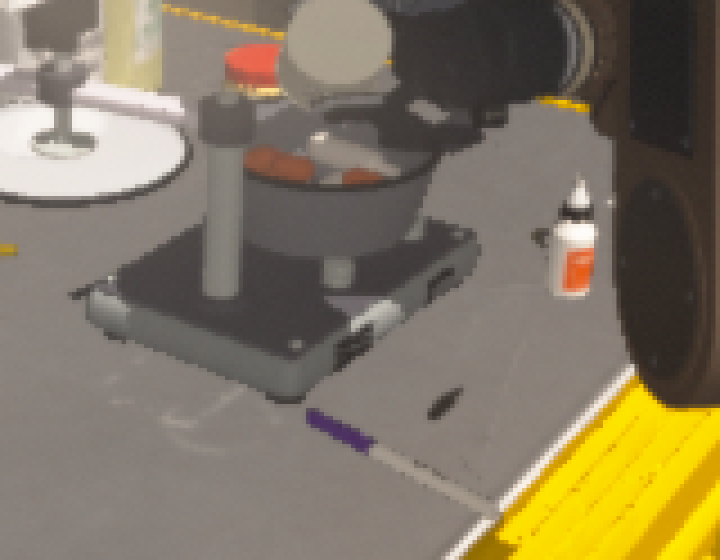

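View pics/t13.png

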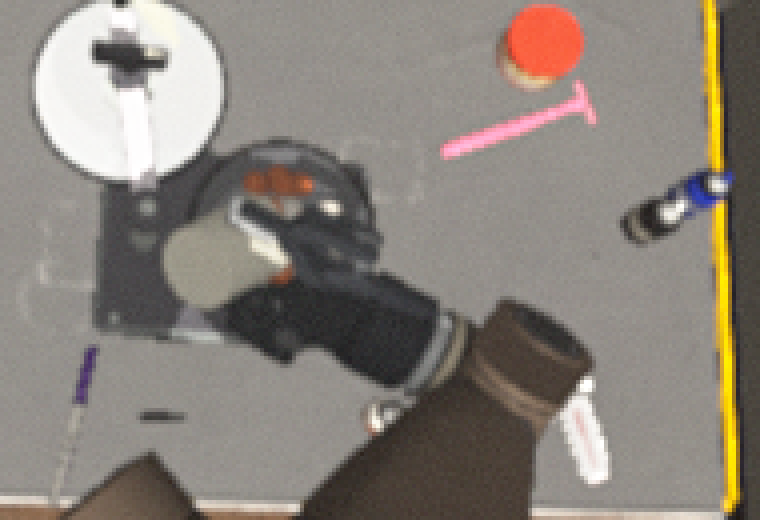

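Emit:
play_rows(
  claw=[255, 255, 255, 255, 255, 255, 255, 255, 255, 255],
  travel=[
    [0, 0, 0.01],
    [0, 0, 0],
    [0, 0, 0.01],
    [0, 0, 0],
    [0, 0, 0.01],
    [0, 0, 0],
    [0, 0, 0],
    [0, 0, 0],
    [0, 0, 0],
    [0, 0, 0],
  ],
  dr=[
    [0.1, 0, 0],
    [0, 0, 0],
    [0.1, 0, 0],
    [0, 0, 0],
    [0.1, 0, 0],
    [0, 0, 0],
    [0, 0, 0],
    [0, 0, 0],
    [0, 0, 0],
    [0, 0, 0],
  ],
)

```text
time: 36.35
eef_pos: [0.464, -0.0435, 0.2101]
tcp_rot: [-0.312, -0.293, 0.454, 0.781]
contact_force: [-0.3, -0.3, -0.9]
opening: 0.692
```

```bash
python3 pour.py 1.0 0.0 20|tail -2
python3 - <<'E'
from ik import *
s=st()
d=cam('top'); im=d['img'][:,:,::-1]
cv2.imwrite('pics/t14.png',cv2.resize(im[185:250,280:370],None,fx=8,fy=8,interpolation=3))
E
```

```text
[[0.0, 0.005, -0.001], [0.0, 0.009, -0.003], [0.0, 0.013, -0.005], [0.001, 0.015, -0.005], [0.001, 0.016, -0.005], [0.001, 0.017, -0.006], [0.0, 0.017, -0.006], [-0.001, 0.017, -0.007], [-0.001, 0.017, -0.008], [-0.002, 0.016, -0.009], [-0.004, 0.015, -0.01], [-0.005, 0.013, -0.011], [-0.007, 0.012, -0.012], [-0.008, 0.009, -0.013], [-0.01, 0.006, -0.014], [-0.011, 0.003, -0.015], [-0.013, -0.0, -0.016], [-0.014, -0.004, -0.017], [-0.015, -0.008, -0.018], [-0.017, -0.013, -0.018]]
[[-0.114, 0.021, 0.028], [-0.228, 0.038, 0.058], [-0.341, 0.053, 0.091], [-0.454, 0.064, 0.125], [-0.567, 0.071, 0.162], [-0.679, 0.075, 0.2], [-0.791, 0.074, 0.239], [-0.902, 0.07, 0.28], [-1.013, 0.061, 0.322], [-1.123, 0.048, 0.365], [-1.232, 0.031, 0.408], [-1.341, 0.008, 0.452], [-1.448, -0.019, 0.496], [-1.554, -0.052, 0.54], [-1.659, -0.09, 0.584], [-1.763, -0.133, 0.627], [-1.865, -0.182, 0.669], [-1.965, -0.237, 0.709], [-2.062, -0.298, 0.748], [-2.158, -0.366, 0.785]]
36.35 tcp [ 0.464  -0.0435  0.2101] q [-0.863  0.33   2.239  1.3    1.946  1.257] F [-0.3 -0.3 -0.9] open 0.692
[[0.416, -0.527, -0.741], [0.893, 0.392, 0.222], [0.173, -0.754, 0.634]]
```

View pics/t14.png

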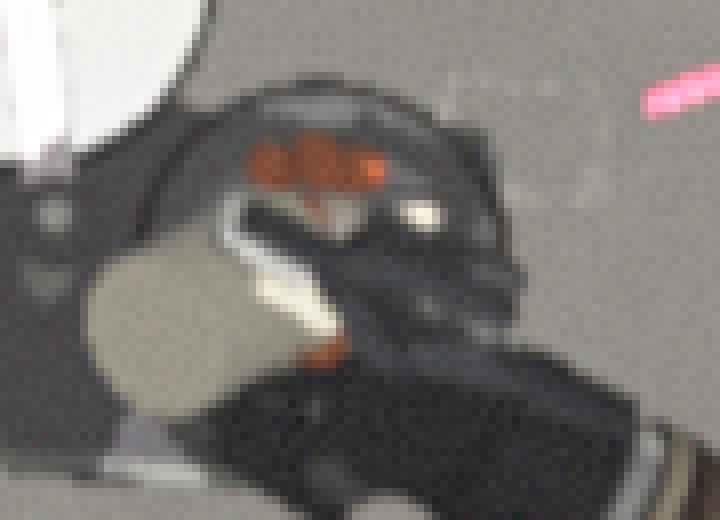

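Emit:
play_rows(
  claw=[255, 255, 255, 255, 255, 255, 255, 255, 255, 255, 255, 255, 255, 255, 255, 255, 255, 255, 255, 255],
  travel=[
    [0, 0.005, -0.001],
    [0, 0.009, -0.003],
    [0, 0.013, -0.005],
    [0.001, 0.015, -0.005],
    [0.001, 0.016, -0.005],
    [0.001, 0.017, -0.006],
    [0, 0.017, -0.006],
    [-0.001, 0.017, -0.007],
    [-0.001, 0.017, -0.008],
    [-0.002, 0.016, -0.009],
    [-0.004, 0.015, -0.01],
    [-0.005, 0.013, -0.011],
    [-0.007, 0.012, -0.012],
    [-0.008, 0.009, -0.013],
    [-0.01, 0.006, -0.014],
    [-0.011, 0.003, -0.015],
    [-0.013, 0, -0.016],
    [-0.014, -0.004, -0.017],
    [-0.015, -0.008, -0.018],
    [-0.017, -0.013, -0.018],
  ],
  dr=[
    [-0.114, 0.021, 0.028],
    [-0.228, 0.038, 0.058],
    [-0.341, 0.053, 0.091],
    [-0.454, 0.064, 0.125],
    [-0.567, 0.071, 0.162],
    [-0.679, 0.075, 0.2],
    [-0.791, 0.074, 0.239],
    [-0.902, 0.07, 0.28],
    [-1.013, 0.061, 0.322],
    [-1.123, 0.048, 0.365],
    [-1.232, 0.031, 0.408],
    [-1.341, 0.008, 0.452],
    [-1.448, -0.019, 0.496],
    [-1.554, -0.052, 0.54],
    [-1.659, -0.09, 0.584],
    [-1.763, -0.133, 0.627],
    [-1.865, -0.182, 0.669],
    [-1.965, -0.237, 0.709],
    [-2.062, -0.298, 0.748],
    [-2.158, -0.366, 0.785],
  ],
)

```text
time: 38.4
eef_pos: [0.4768, -0.0676, 0.2055]
tcp_rot: [0.814, 0.52, -0.218, 0.141]
contact_force: [0.2, 0.0, -0.4]
opening: 0.693
```

Run:
```python
from ik import *
s=st(); z=np.load('cup.npz')
M0=z['M0'];p0=z['p0']
for p in (p0+[-.01,0,.185], p0+[-.02,0,.1],p0+[0,0,.004]): go(p,M0)
d=cam('top'); im=d['img'][:,:,::-1]
cv2.imwrite('pics/t15.png',cv2.resize(im[160:290,250:440],None,fx=4,fy=4,interpolation=3))
```

```text
38.4 tcp [ 0.4768 -0.0676  0.2055] q [-0.816  0.011  2.188  0.934  1.537 -0.723] F [ 0.2  0.  -0.4] open 0.693
[[0.365, 0.907, -0.208], [0.785, -0.42, -0.456], [-0.501, 0.003, -0.865]]
travel [-0.2099, 0.0652, 0.1111] dr [0.0034, 0.0026, 0.0014]
travel [-0.1709, 0.0558, 0.1867] dr [0.0034, 0.0026, 0.0014]
travel [-0.1155, 0.0737, 0.2656] dr [0.0034, 0.0026, 0.0014]
```

View pics/t15.png

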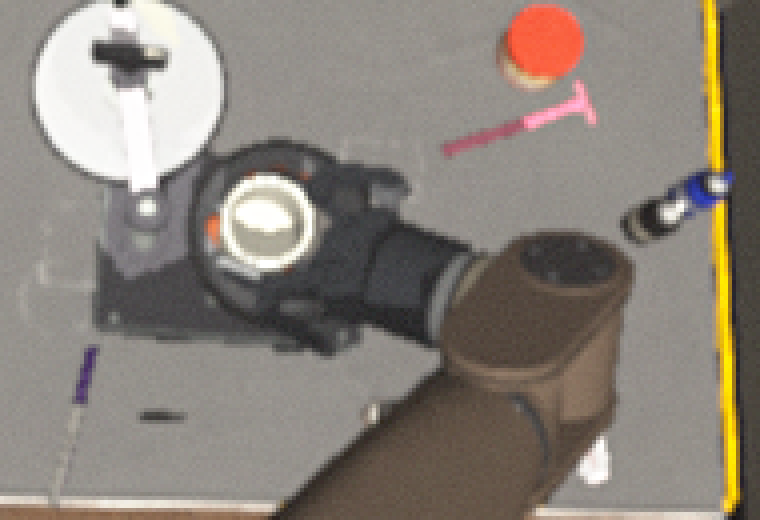

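Emit:
play_rows(
  claw=[255, 255, 255, 255, 255, 255, 255, 255, 255, 255, 255, 255, 255, 255, 255, 255, 255, 255, 255, 255],
  travel=[
    [-0.21, 0.065, 0.111],
    [-0.21, 0.065, 0.111],
    [-0.21, 0.065, 0.111],
    [-0.21, 0.065, 0.111],
    [-0.21, 0.065, 0.111],
    [-0.21, 0.065, 0.111],
    [-0.21, 0.065, 0.111],
    [-0.171, 0.056, 0.187],
    [-0.171, 0.056, 0.187],
    [-0.171, 0.056, 0.187],
    [-0.146, 0.064, 0.222],
    [-0.13, 0.071, 0.245],
    [-0.12, 0.074, 0.258],
    [-0.1155, 0.074, 0.2656],
    [-0.1145, 0.074, 0.267],
    [-0.1145, 0.074, 0.267],
    [-0.1145, 0.074, 0.267],
    [-0.1145, 0.074, 0.267],
    [-0.1145, 0.074, 0.267],
    [-0.1145, 0.074, 0.267],
  ],
  dr=[
    [0.003, 0.003, 0.001],
    [0.003, 0.003, 0.001],
    [0.003, 0.003, 0.001],
    [0.003, 0.003, 0.001],
    [0.003, 0.003, 0.001],
    [0.003, 0.003, 0.001],
    [0.003, 0.003, 0.001],
    [0.003, 0.003, 0.001],
    [0.003, 0.003, 0.001],
    [0.003, 0.003, 0.001],
    [0.003, 0.003, 0.001],
    [0.003, 0.003, 0.001],
    [0.003, 0.003, 0.001],
    [0.003, 0.003, 0.001],
    [0.003, 0.003, 0.001],
    [0.003, 0.003, 0.001],
    [0.003, 0.003, 0.001],
    [0.003, 0.003, 0.001],
    [0.003, 0.003, 0.001],
    [0.003, 0.003, 0.001],
  ],
)

```text
time: 40.45
eef_pos: [0.4487, -0.3119, 0.0348]
tcp_rot: [0.815, 0.519, -0.216, 0.142]
contact_force: [-0.8, -0.7, -1.0]
opening: 0.694
```

Run:
```python
from ik import *
s=st(); z=np.load('cup.npz'); print(z['p0']); go(z['p0'],z['M0'])
d=cam('scene'); im=d['img'][:,:,::-1]
cv2.imwrite('pics/s16.png',cv2.resize(im[170:310,240:400],None,fx=4.5,fy=4,interpolation=3))
d=cam('top'); im=d['img'][:,:,::-1]
cv2.imwrite('pics/t16.png',cv2.resize(im[160:290,250:440],None,fx=4,fy=4,interpolation=3))
```

```text
40.45 tcp [ 0.4487 -0.3119  0.0348] q [-1.121  0.604  1.821  0.738  1.552 -1.044] F [-0.8 -0.7 -1. ] open 0.694
[[0.368, 0.907, -0.205], [0.784, -0.421, -0.456], [-0.5, 0.007, -0.866]]
[ 0.44615949 -0.31023226  0.029696  ]
travel [0.0029, -0.0031, 0.0042] dr [0.0067, 0.0014, -0.0019]
```

View pics/s16.png

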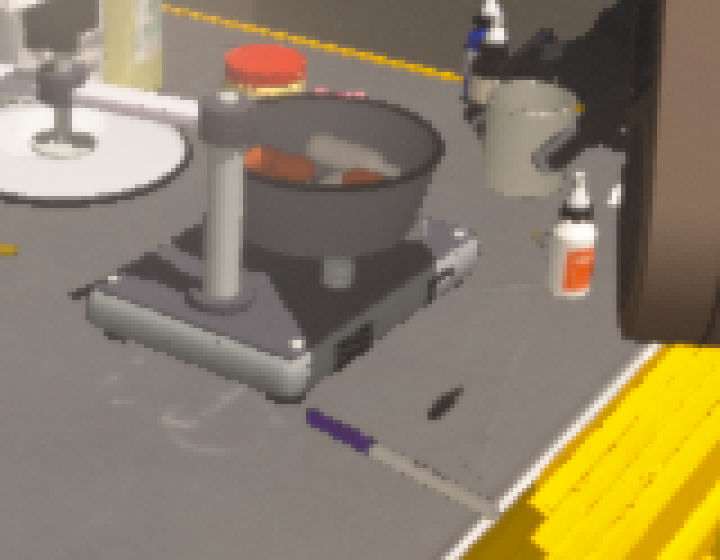

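View pics/t16.png

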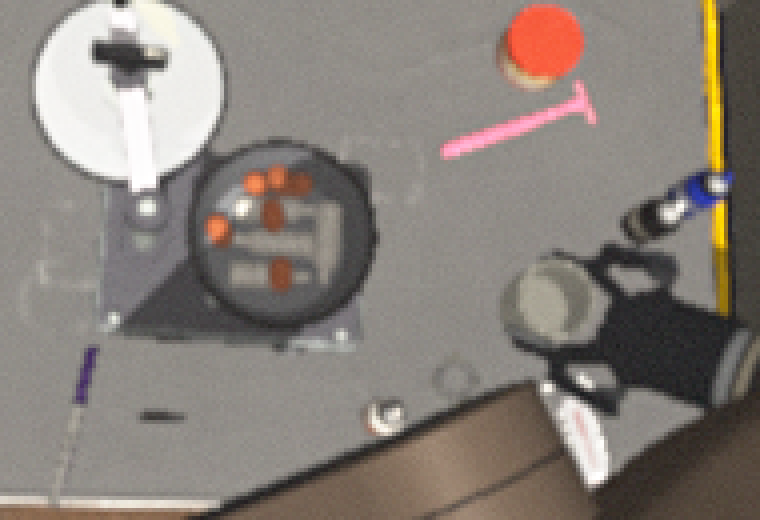

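Emit:
play_rows(
  claw=[255, 255, 255, 255, 255, 30, 30, 30, 30],
  travel=[
    [0.001, -0.002, 0.001],
    [0.002, -0.003, 0.003],
    [0.003, -0.003, 0.004],
    [0.003, -0.003, 0.004],
    [0.003, -0.003, 0.004],
    [0.003, -0.003, 0.004],
    [0.003, -0.003, 0.004],
    [0.003, -0.003, 0.004],
    [0.003, -0.003, 0.004],
  ],
  dr=[
    [0.007, 0, 0],
    [0.007, 0, 0],
    [0.007, 0, 0],
    [0.007, 0, 0],
    [0.007, 0, 0],
    [0.007, 0, 0],
    [0.007, 0, 0],
    [0.007, 0, 0],
    [0.007, 0, 0],
  ],
)

```text
time: 41.45
eef_pos: [0.4463, -0.31, 0.0295]
tcp_rot: [0.815, 0.518, -0.218, 0.139]
contact_force: [0.1, -0.1, 0.4]
opening: 0.881
```

Run:
```python
from ik import *
s=st(); 
d=cam('top'); im=d['img'][:,:,::-1]
cv2.imwrite('pics/t17.png',cv2.resize(im[180:290,340:440],None,fx=5,fy=5,interpolation=3))
```

```text
41.45 tcp [ 0.4463 -0.31    0.0295] q [-1.123  0.61   1.827  0.736  1.545 -1.046] F [ 0.1 -0.1  0.4] open 0.881
[[0.368, 0.905, -0.211], [0.784, -0.425, -0.453], [-0.5, 0.001, -0.866]]
```

View pics/t17.png

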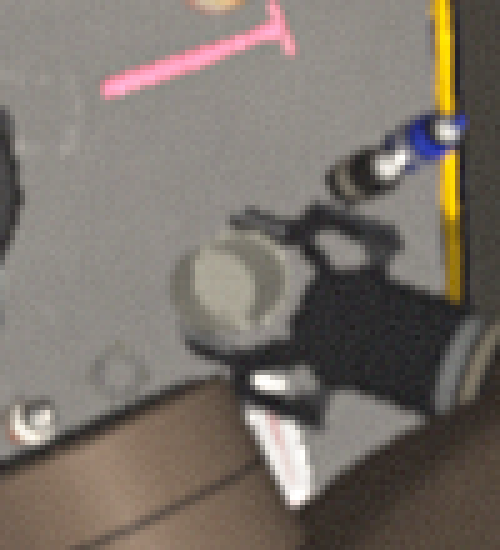

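Emit:
play_rows(
  claw=[30, 30, 30, 30, 30, 30, 30, 30, 30, 30, 30, 30, 30, 30],
  travel=[
    [-0.02, -0.002, 0],
    [-0.05, -0.003, 0],
    [-0.08, -0.005, 0],
    [-0.11, -0.01, 0],
    [-0.13, -0.01, 0],
    [-0.16, -0.01, -0.04],
    [-0.18, -0.01, -0.09],
    [-0.2, -0.01, -0.14],
    [-0.2, -0.01, -0.19],
    [-0.2, -0.01, -0.24],
    [-0.2, -0.01, -0.24],
    [-0.2, -0.01, -0.24],
    [-0.2, -0.01, -0.24],
    [-0.2, -0.01, -0.24],
  ],
  dr=[
    [0, 0, 0],
    [0, 0, 0],
    [0, 0, 0],
    [0, 0, 0],
    [0, 0, 0],
    [0, 0, 0],
    [0, -0.15, 0],
    [0, -0.3, 0],
    [0, -0.45, 0],
    [0, -0.6, 0],
    [0, -0.75, 0],
    [0, -0.75, 0],
    [0, -0.75, 0],
    [0, -0.75, 0],
  ],
)

```text
time: 42.9
eef_pos: [0.4134, -0.3541, 0.3348]
tcp_rot: [0.679, 0.432, -0.502, 0.317]
contact_force: [-0.6, 0.1, 0.2]
opening: 0.883
```

Run:
```python
from ik import *
s=st(); 
d=cam('top'); im=d['img'][:,:,::-1]; P=pts(d); z=P[...,2]
cv2.imwrite('pics/t18.png',cv2.resize(im[150:290,250:440],None,fx=4,fy=4,interpolation=3))
m=(z>.06)&(z<.08)&(P[...,0]>.38)&(P[...,0]<.48)&(P[...,1]<-.28)&(P[...,1]>-.38); p=P[m]; print(p.min(0),p.max(0))
d=cam('scene'); im=d['img'][:,:,::-1]
cv2.imwrite('pics/s18.png',cv2.resize(im[150:310,210:410],None,fx=4,fy=3.75,interpolation=3))
```

```text
42.9 tcp [ 0.4134 -0.3541  0.3348] q [-1.012 -0.005  1.733  0.25   1.581 -0.59 ] F [-0.6  0.1  0.2] open 0.883
[[0.123, 0.905, -0.408], [0.269, -0.426, -0.864], [-0.955, -0.003, -0.296]]
[ 0.40657662 -0.35685344  0.06025574] [ 0.46727154 -0.29798678  0.07995663]
```

View pics/t18.png

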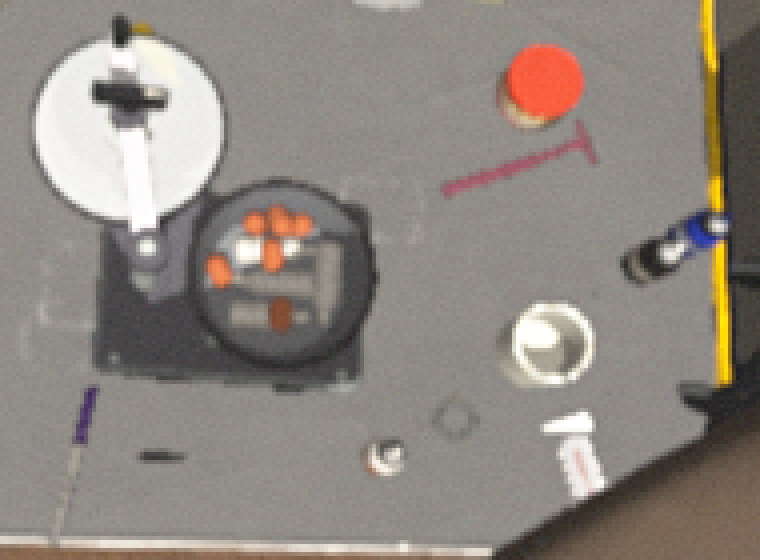

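View pics/s18.png

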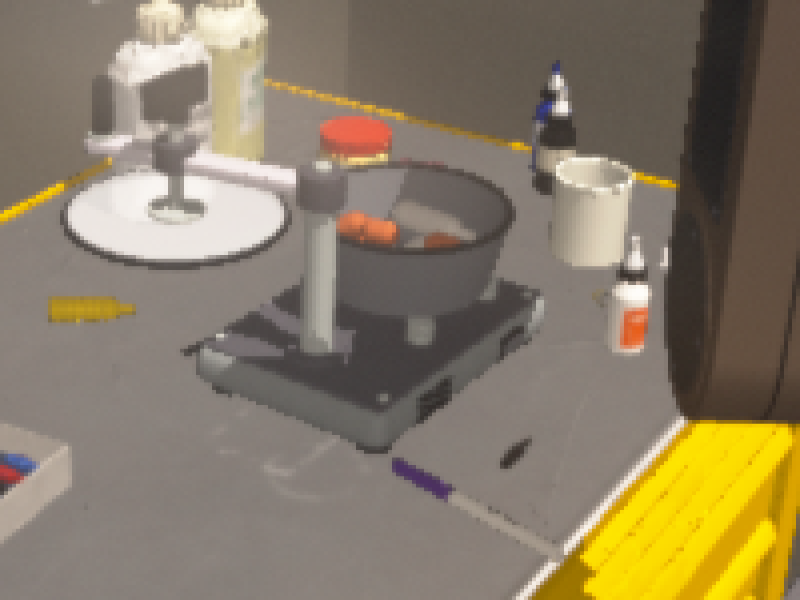

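Run:
```python
from ik import *
d=cam('top'); P=pts(d); z=P[...,2]; im=d['img']
m=(P[...,0]>.6)&(P[...,0]<.68)&(abs(P[...,1])<.06)&(im.max(2)<75)&(z>.18)&(z<.24); p=P[m]; v,u=np.where(m)
print('peg top',len(p),p.min(0).round(3),p.max(0).round(3)); k=p[:,2]>.215; print(p[k].mean(0),'px',u[k].mean(),v[k].mean(), ray(d,[u[k].mean(),v[k].mean()],.224))
m=(P[...,0]>.56)&(P[...,0]<.61)&(abs(P[...,1])<.06)&(im.max(2)<75)&(z>.225)&(z<.26); p=P[m]; v,u=np.where(m)
print('wing',len(p),p.min(0).round(3),p.max(0).round(3),p.mean(0), np.median(p[:,2]),cv2.minAreaRect((ray(d,np.c_[u,v],.239)[:,:2]*1000).astype(np.float32)))
b=np.hypot(P[...,0]-.4805,P[...,1]+.106)<.058; print('bowl content zmax',np.sort(P[b][:,2])[-8:])
m=(P[...,0]>.6)&(P[...,0]<.7)
d=cam('scene'); P=pts(d); z=P[...,2]
b=np.hypot(P[...,0]-.4805,P[...,1]+.106)<.058; b&=z<.13; print('scene bowl zmax',np.sort(P[b][:,2])[-8:])
m=(P[...,0]>.56)&(P[...,0]<.70)&(abs(P[...,1])<.06)&(d['img'].max(2)<90)&(z>.19)&(z<.26); p=P[m]; v,u=np.where(m)
n,l,s,c=cv2.connectedComponentsWithStats(m.astype(np.uint8))
for i in range(1,n): 
    if s[i,4]>5: q=P[l==i]; print(s[i],c[i],q.min(0).round(3),q.max(0).round(3),q.mean(0).round(3))
```

```text
peg top 15 [0.636 0.016 0.205] [0.646 0.022 0.228]
[0.64096812 0.0194694  0.22363963] px 279.90909090909093 156.8181818181818 [[0.64086169 0.01947073 0.224     ]]
wing 53 [ 0.581 -0.01   0.226] [0.594 0.035 0.245] [0.58648868 0.01525502 0.23754987] 0.23796801979801363 ((585.6055908203125, 12.645134925842285), (46.412742614746094, 12.935274124145508), 84.82133483886719)
bowl content zmax [0.10491557 0.10503788 0.10556838 0.10671959 0.10689618 0.10764913
 0.1080399  0.11046613]
scene bowl zmax [0.10607288 0.10615804 0.10638413 0.10707898 0.10714225 0.10756667
 0.10760589 0.10879784]
```

Run:
```python
from ik import *
q=np.array(ctrl.get_state()['qpos'])
go([.640,.0195,.31],down(np.radians(98)));q,e=ik(np.array([.64,.0195,.31]),down(np.radians(98)),q);print(q.round(2),e)
```

```text
travel [0.1525, 0.0454, -0.4081] dr [-2.1321, -0.1769, -0.3208]
[-0.13  0.16  1.58 -0.    1.4  -1.84] 2.6814391094356208e-14
```

Emit:
play_rows(
  claw=[160, 160, 160, 160, 160, 160, 160, 160, 160, 160, 160, 160, 160, 160, 160, 160, 160, 160, 160, 160],
  travel=[
    [0, 0, -0.04],
    [0.03, 0.009, -0.08],
    [0.05, 0.014, -0.12],
    [0.06, 0.018, -0.16],
    [0.075, 0.022, -0.2],
    [0.09, 0.026, -0.24],
    [0.105, 0.031, -0.28],
    [0.12, 0.035, -0.32],
    [0.135, 0.04, -0.36],
    [0.152, 0.045, -0.4],
    [0.152, 0.045, -0.408],
    [0.152, 0.045, -0.408],
    [0.152, 0.045, -0.408],
    [0.152, 0.045, -0.408],
    [0.152, 0.045, -0.408],
    [0.152, 0.045, -0.408],
    [0.152, 0.045, -0.408],
    [0.152, 0.045, -0.408],
    [0.152, 0.045, -0.408],
    [0.152, 0.045, -0.408],
  ],
  dr=[
    [-2.132, -0.177, -0.321],
    [-2.132, -0.177, -0.321],
    [-2.132, -0.177, -0.321],
    [-2.132, -0.177, -0.321],
    [-2.132, -0.177, -0.321],
    [-2.132, -0.177, -0.321],
    [-2.132, -0.177, -0.321],
    [-2.132, -0.177, -0.321],
    [-2.132, -0.177, -0.321],
    [-2.132, -0.177, -0.321],
    [-2.132, -0.177, -0.321],
    [-2.132, -0.177, -0.321],
    [-2.132, -0.177, -0.321],
    [-2.132, -0.177, -0.321],
    [-2.132, -0.177, -0.321],
    [-2.132, -0.177, -0.321],
    [-2.132, -0.177, -0.321],
    [-2.132, -0.177, -0.321],
    [-2.132, -0.177, -0.321],
    [-2.132, -0.177, -0.321],
  ],
)

```text
time: 45.1
eef_pos: [0.6396, 0.0193, 0.3104]
tcp_rot: [-0.049, 0.705, 0.049, 0.705]
contact_force: [0.2, 0.1, -0.8]
opening: 0.375
```

Run:
```python
from ik import *
st(); go([.640,.0195,.197],down(np.radians(98)))
d=cam('scene'); im=d['img'][:,:,::-1]
cv2.imwrite('pics/s19.png',cv2.resize(im[100:260,200:400],None,fx=4,fy=3.75,interpolation=3))
```

```text
45.1 tcp [0.6396 0.0193 0.3104] q [-0.128  0.162  1.58  -0.     1.4   -1.838] F [ 0.2  0.1 -0.8] open 0.375
[[-0.0, -0.139, 0.99], [-0.0, 0.99, 0.139], [-1.0, -0.0, -0.0]]
travel [0.1134, 0.0001, 0.0005] dr [-0.0006, -0.0003, 0.0001]
```

View pics/s19.png

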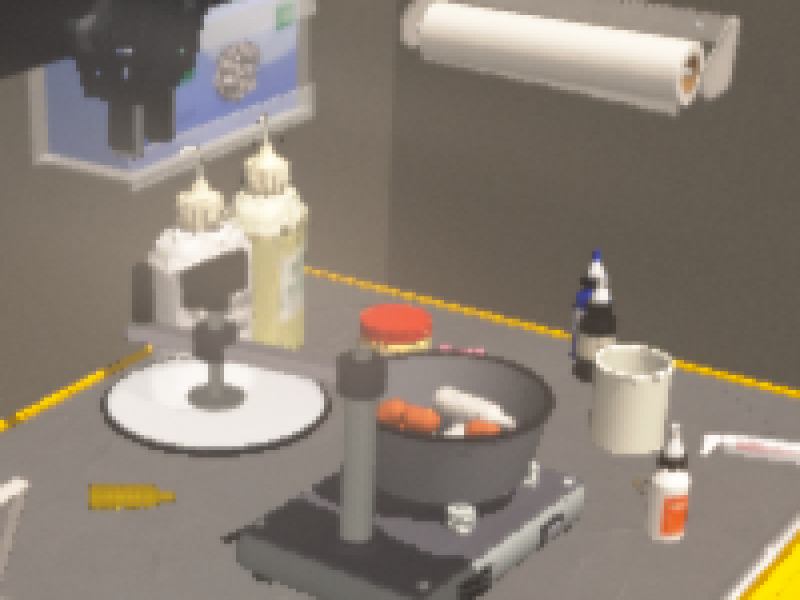

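Emit:
play_rows(
  claw=[160, 160, 160, 160, 160, 160],
  travel=[
    [0.04, 0, 0.001],
    [0.08, 0, 0.001],
    [0.105, 0, 0.001],
    [0.113, 0, 0.001],
    [0.113, 0, 0.001],
    [0.113, 0, 0.001],
  ],
  dr=[
    [0, 0, 0],
    [0, 0, 0],
    [0, 0, 0],
    [0, 0, 0],
    [0, 0, 0],
    [0, 0, 0],
  ],
)

```text
time: 45.75
eef_pos: [0.6416, 0.0193, 0.1995]
tcp_rot: [-0.049, 0.704, 0.049, 0.706]
contact_force: [-0.5, 0.5, 0.3]
opening: 0.373
```

```bash
cat > arc.py <<'E'
from ik import *
import sys
c=np.array([float(sys.argv[1]),float(sys.argv[2])]); a0,a1,n=map(float,sys.argv[3:6]); rad=.160
s=st(); p=np.array(s['eef_pos']); M=R.from_quat(s['tcp_rot']).as_matrix(); q=np.array(s['qpos'])
T=[];D=[]
for th in np.linspace(a0,a1,int(n)+1)[1:]:
    r=np.radians(th); Mk=down(r+np.pi/2); pk=np.r_[c+rad*np.array([np.cos(r),np.sin(r)]),.197]; q,e=ik(pk,Mk,q)
    T.append(np.round(M.T@(pk-p),3).tolist()); D.append(np.round(R.from_matrix(M.T@Mk).as_rotvec(),3).tolist())
print(q.round(2),e); print(T); print(D)
E
python3 arc.py .483 -.003 8.4 -40 16
python3 - <<'E'
from ik import *
d=cam('scene'); im=d['img'][:,:,::-1]
cv2.imwrite('pics/s20.png',cv2.resize(im[100:260,200:400],None,fx=4,fy=3.75,interpolation=3))
E
```

```text
45.75 tcp [0.6416 0.0193 0.1995] q [-0.128  0.239  1.693 -0.     1.206 -1.837] F [-0.5  0.5  0.3] open 0.373
[[0.003, -0.139, 0.99], [-0.001, 0.99, 0.139], [-1.0, -0.001, 0.003]]
[-0.34  0.19  1.76  0.    1.2  -1.21] 4.554345907204989e-14
[[0.002, -0.007, -0.0], [0.003, -0.016, -0.001], [0.003, -0.024, -0.002], [0.003, -0.032, -0.004], [0.003, -0.041, -0.005], [0.003, -0.049, -0.008], [0.003, -0.057, -0.011], [0.003, -0.065, -0.014], [0.003, -0.072, -0.017], [0.003, -0.08, -0.021], [0.002, -0.087, -0.026], [0.002, -0.094, -0.031], [0.002, -0.101, -0.036], [0.002, -0.107, -0.041], [0.002, -0.113, -0.047], [0.002, -0.119, -0.053]]
[[0.045, 0.003, 0.001], [0.098, 0.003, 0.001], [0.151, 0.003, 0.001], [0.204, 0.003, 0.001], [0.256, 0.003, 0.001], [0.309, 0.003, 0.0], [0.362, 0.003, 0.0], [0.415, 0.003, 0.0], [0.468, 0.003, 0.0], [0.52, 0.003, 0.0], [0.573, 0.003, 0.0], [0.626, 0.003, -0.0], [0.679, 0.003, -0.0], [0.732, 0.003, -0.0], [0.784, 0.003, -0.0], [0.837, 0.003, -0.0]]
```

View pics/s20.png

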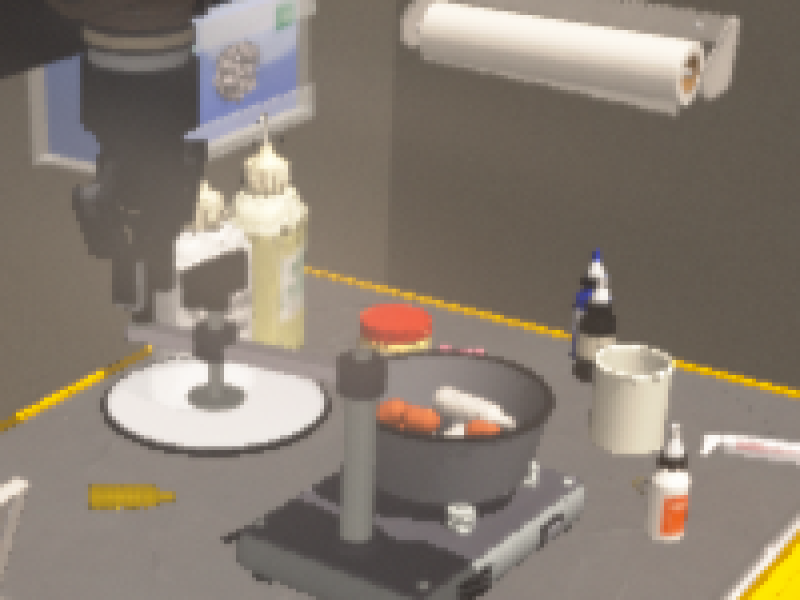

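Emit:
play_rows(
  claw=[160, 160, 160, 160, 160, 160, 160, 160, 160, 160, 160, 160, 160, 160, 160, 160, 160],
  travel=[
    [0.002, -0.007, 0],
    [0.003, -0.016, -0.001],
    [0.003, -0.024, -0.002],
    [0.003, -0.032, -0.004],
    [0.003, -0.041, -0.005],
    [0.003, -0.049, -0.008],
    [0.003, -0.057, -0.011],
    [0.003, -0.065, -0.014],
    [0.003, -0.072, -0.017],
    [0.003, -0.08, -0.021],
    [0.002, -0.087, -0.026],
    [0.002, -0.094, -0.031],
    [0.002, -0.101, -0.036],
    [0.002, -0.107, -0.041],
    [0.002, -0.113, -0.047],
    [0.002, -0.119, -0.053],
    [0.002, -0.119, -0.053],
  ],
  dr=[
    [0.045, 0.003, 0],
    [0.098, 0.003, 0],
    [0.151, 0.003, 0],
    [0.204, 0.003, 0],
    [0.256, 0.003, 0],
    [0.309, 0.003, 0],
    [0.362, 0.003, 0],
    [0.415, 0.003, 0],
    [0.468, 0.003, 0],
    [0.52, 0.003, 0],
    [0.573, 0.003, 0],
    [0.626, 0.003, 0],
    [0.679, 0.003, 0],
    [0.732, 0.003, 0],
    [0.784, 0.003, 0],
    [0.837, 0.003, 0],
    [0.837, 0.003, 0],
  ],
)

```text
time: 47.5
eef_pos: [0.6071, -0.1065, 0.2008]
tcp_rot: [0.242, 0.662, -0.242, 0.667]
contact_force: [0.3, 0.1, 0.4]
opening: 0.374
```

```bash
python3 arc.py .483 -.003 -40 -86 16
python3 - <<'E'
from ik import *
d=cam('scene'); im=d['img'][:,:,::-1]
cv2.imwrite('pics/s21.png',cv2.resize(im[100:260,200:400],None,fx=4,fy=3.75,interpolation=3))
E
```

```text
47.5 tcp [ 0.6071 -0.1065  0.2008] q [-3.390e-01  1.820e-01  1.758e+00  1.000e-03  1.195e+00 -1.211e+00] F [0.3 0.1 0.4] open 0.374
[[0.006, 0.643, 0.766], [-0.001, 0.766, -0.643], [-1.0, 0.003, 0.005]]
[-0.51 -0.03  1.99 -0.    1.18 -0.58] 1.1453274243757274e-11
[[0.004, -0.009, -0.002], [0.004, -0.017, -0.002], [0.004, -0.024, -0.003], [0.004, -0.032, -0.005], [0.004, -0.04, -0.007], [0.004, -0.048, -0.009], [0.004, -0.056, -0.011], [0.003, -0.063, -0.014], [0.003, -0.07, -0.018], [0.003, -0.077, -0.021], [0.003, -0.084, -0.025], [0.003, -0.091, -0.03], [0.003, -0.098, -0.034], [0.003, -0.104, -0.039], [0.003, -0.11, -0.045], [0.003, -0.116, -0.05]]
[[0.05, 0.005, -0.003], [0.1, 0.005, -0.003], [0.15, 0.005, -0.003], [0.2, 0.005, -0.004], [0.25, 0.005, -0.004], [0.301, 0.005, -0.004], [0.351, 0.005, -0.004], [0.401, 0.005, -0.004], [0.451, 0.005, -0.004], [0.501, 0.004, -0.004], [0.551, 0.004, -0.004], [0.602, 0.004, -0.005], [0.652, 0.004, -0.005], [0.702, 0.004, -0.005], [0.752, 0.004, -0.005], [0.802, 0.004, -0.005]]
```

View pics/s21.png

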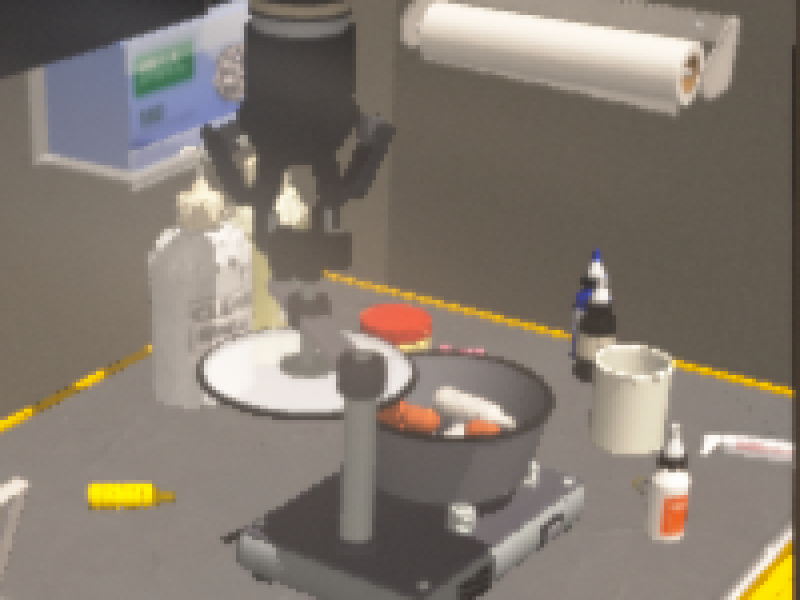

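Emit:
play_rows(
  claw=[160, 160, 160, 160, 160, 160, 160, 160, 160, 160, 160, 160, 160, 160, 160, 160, 160],
  travel=[
    [0.004, -0.009, -0.002],
    [0.004, -0.017, -0.002],
    [0.004, -0.024, -0.003],
    [0.004, -0.032, -0.005],
    [0.004, -0.04, -0.007],
    [0.004, -0.048, -0.009],
    [0.004, -0.056, -0.011],
    [0.003, -0.063, -0.014],
    [0.003, -0.07, -0.018],
    [0.003, -0.077, -0.021],
    [0.003, -0.084, -0.025],
    [0.003, -0.091, -0.03],
    [0.003, -0.098, -0.034],
    [0.003, -0.104, -0.039],
    [0.003, -0.11, -0.045],
    [0.003, -0.116, -0.05],
    [0.003, -0.116, -0.05],
  ],
  dr=[
    [0.05, 0.005, -0.004],
    [0.1, 0.005, -0.004],
    [0.15, 0.005, -0.004],
    [0.2, 0.005, -0.004],
    [0.25, 0.005, -0.004],
    [0.301, 0.005, -0.004],
    [0.351, 0.005, -0.004],
    [0.401, 0.005, -0.004],
    [0.451, 0.005, -0.004],
    [0.501, 0.005, -0.004],
    [0.551, 0.005, -0.004],
    [0.602, 0.005, -0.004],
    [0.652, 0.005, -0.004],
    [0.702, 0.005, -0.004],
    [0.752, 0.005, -0.004],
    [0.802, 0.005, -0.004],
    [0.802, 0.005, -0.004],
  ],
)

```text
time: 49.25
eef_pos: [0.4945, -0.1633, 0.1983]
tcp_rot: [0.482, 0.518, -0.481, 0.518]
contact_force: [1.1, 0.8, 0.2]
opening: 0.371
```

```bash
python3 arc.py .483 -.003 -86 -100 10
python3 - <<'E'
from ik import *
d=cam('scene'); im=d['img'][:,:,::-1]
cv2.imwrite('pics/s22.png',cv2.resize(im[100:260,200:400],None,fx=4,fy=3.75,interpolation=3))
E
```

```text
49.25 tcp [ 0.4945 -0.1633  0.1983] q [-5.140e-01 -2.600e-02  1.985e+00  1.000e-03  1.182e+00 -5.870e-01] F [1.1 0.8 0.2] open 0.371
[[0.001, 0.997, 0.073], [-0.0, 0.073, -0.997], [-1.0, 0.001, 0.0]]
[-0.55 -0.12  2.07 -0.    1.19 -0.38] 3.4528075408971257e-13
[[0.001, -0.004, -0.001], [0.001, -0.008, -0.001], [0.001, -0.012, -0.001], [0.001, -0.016, -0.002], [0.001, -0.02, -0.002], [0.001, -0.024, -0.003], [0.001, -0.027, -0.003], [0.001, -0.031, -0.004], [0.001, -0.035, -0.005], [0.001, -0.039, -0.006]]
[[0.027, 0.0, -0.001], [0.052, 0.0, -0.001], [0.076, 0.0, -0.001], [0.101, 0.0, -0.001], [0.125, 0.0, -0.001], [0.149, 0.0, -0.001], [0.174, 0.0, -0.001], [0.198, -0.0, -0.001], [0.223, -0.0, -0.001], [0.247, -0.0, -0.001]]
```

View pics/s22.png

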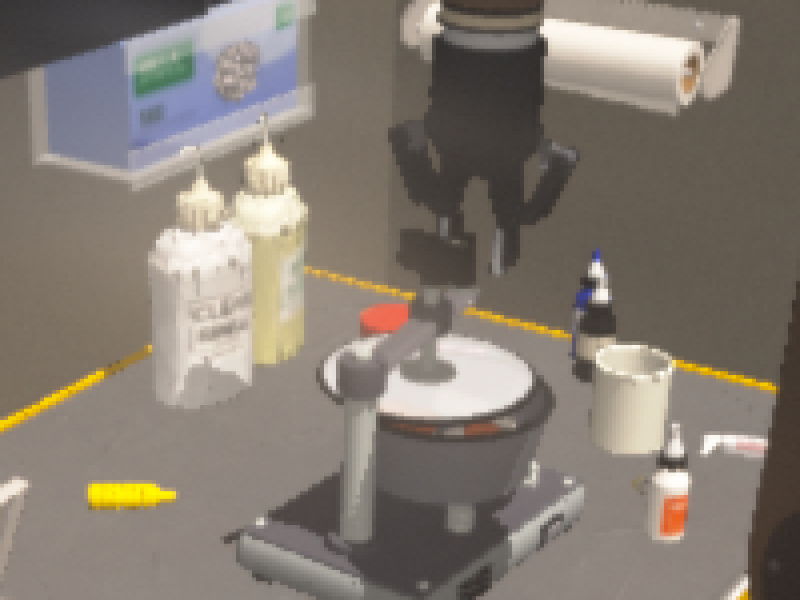

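Emit:
play_rows(
  claw=[160, 160, 160, 160, 160, 160, 160],
  travel=[
    [0.001, -0.004, -0.001],
    [0.001, -0.008, -0.001],
    [0.001, -0.012, -0.001],
    [0.001, -0.016, -0.002],
    [0.001, -0.02, -0.002],
    [0.001, -0.024, -0.003],
    [0.001, -0.024, -0.003],
  ],
  dr=[
    [0.027, 0, 0],
    [0.052, 0, 0],
    [0.076, 0, 0],
    [0.101, 0, 0],
    [0.125, 0, 0],
    [0.125, 0, 0],
    [0.125, 0, 0],
  ],
)

```text
time: 50.0
eef_pos: [0.4696, -0.1622, 0.1969]
tcp_rot: [-0.513, -0.487, 0.513, -0.487]
contact_force: [2.5, -0.8, 1.7]
opening: 0.373
```

Emit:
play_rows(
  claw=[160, 160, 160],
  travel=[
    [0, -0.003, 0],
    [0, -0.004, 0],
    [0, -0.004, 0],
  ],
  dr=[
    [0, 0, 0],
    [0, 0, 0],
    [0, 0, 0],
  ],
)

```text
time: 50.3
eef_pos: [0.4687, -0.1621, 0.1969]
tcp_rot: [0.515, 0.484, -0.511, 0.489]
contact_force: [14.1, -1.6, -5.1]
opening: 0.374
```

Emit:
play_rows(
  claw=[160, 160, 160],
  travel=[
    [0, -0.003, 0],
    [0, -0.004, 0],
    [0, -0.004, 0],
  ],
  dr=[
    [0, 0, 0],
    [0, 0, 0],
    [0, 0, 0],
  ],
)

```text
time: 50.6
eef_pos: [0.4688, -0.1621, 0.1968]
tcp_rot: [0.519, 0.48, -0.508, 0.493]
contact_force: [18.8, -1.0, -6.8]
opening: 0.373
```

Emit:
play_rows(
  claw=[160, 160, 160, 160, 160, 160, 160, 160],
  travel=[
    [0, 0.003, 0],
    [0, 0.006, 0],
    [0, 0.006, 0],
    [-0.03, 0.006, 0],
    [-0.07, 0.006, 0],
    [-0.11, 0.006, 0],
    [-0.13, 0.006, 0],
    [-0.13, 0.006, 0],
  ],
  dr=[
    [0, 0, 0],
    [0, 0, 0],
    [0, 0, 0],
    [0, 0, 0],
    [0, 0, 0],
    [0, 0, 0],
    [0, 0, 0],
    [0, 0, 0],
  ],
)

```text
time: 51.4
eef_pos: [0.4724, -0.1627, 0.3308]
tcp_rot: [0.519, 0.478, -0.507, 0.495]
contact_force: [0.2, -0.5, 0.5]
opening: 0.379
```

Run:
```python
from ik import *
st(); go([.44,-.35,.33],down(np.radians(0)))
```

```text
51.4 tcp [ 0.4724 -0.1627  0.3308] q [-0.54  -0.188  1.89   0.01   1.412 -0.488] F [ 0.2 -0.5  0.5] open 0.379
[[0.028, 0.998, -0.054], [-0.006, -0.054, -0.999], [-1.0, 0.028, 0.004]]
travel [0.0009, -0.0223, 0.1888] dr [-0.0538, 0.0049, -0.0283]
```

Emit:
play_rows(
  claw=[160, 160, 160, 160, 160, 160, 160],
  travel=[
    [0, -0.022, 0.189],
    [0, -0.022, 0.189],
    [0, -0.022, 0.189],
    [0, -0.022, 0.189],
    [0, -0.022, 0.189],
    [0, -0.022, 0.189],
    [0, -0.022, 0.189],
  ],
  dr=[
    [-0.054, 0.005, -0.028],
    [-0.054, 0.005, -0.028],
    [-0.054, 0.005, -0.028],
    [-0.054, 0.005, -0.028],
    [-0.054, 0.005, -0.028],
    [-0.054, 0.005, -0.028],
    [-0.054, 0.005, -0.028],
  ],
)

```text
time: 52.1
eef_pos: [0.44, -0.3489, 0.3295]
tcp_rot: [0.5, 0.501, -0.5, 0.499]
contact_force: [-1.3, -0.1, -0.2]
opening: 0.369
```

```bash
cat > wing.py <<'E'
from ik import *
import sys
d=cam('top'); P=pts(d); z=P[...,2]; im=d['img']
cv2.imwrite('pics/%s_t.png'%sys.argv[1],cv2.resize(im[180:255,270:370,::-1],None,fx=8,fy=8,interpolation=3))
m=(np.hypot(P[...,0]-.4795,P[...,1]+.106)<.04)&(im.max(2)<80)&(z>.222)&(z<.26); p=P[m]; v,u=np.where(m)
w=ray(d,np.c_[u,v],float(np.median(p[:,2])))[:,:2]
(c,(a,b),ang)=cv2.minAreaRect((w*1000).astype(np.float32)); bx=cv2.boxPoints((c,(a,b),ang))
ev,V=np.linalg.eigh(np.cov(w.T)); ax=V[:,1]
print('wing n',len(p),'ctr',np.round(c,1),'size',round(a,1),round(b,1),'pca ang',np.degrees(np.arctan2(ax[1],ax[0])).round(1),'mean',w.mean(0).round(4),'z med',np.median(p[:,2]).round(4))
m=(np.hypot(P[...,0]-.477,P[...,1]+.163)<.02)&(im.max(2)<80)&(z>.205)&(z<.24); v,u=np.where(m)
print('peg',m.sum(),ray(d,np.c_[u,v],.224)[:,:2].mean(0).round(4))
m=(np.hypot(P[...,0]-.48,P[...,1]+.106)<.076)&(z>.1)&(z<.15)&(im.min(2)>140); p=P[m]; print('lid',m.sum(),p.min(0).round(3),p.max(0).round(3),'z',np.median(p[:,2]).round(4))
d=cam('scene'); im=d['img']; cv2.imwrite('pics/%s_s.png'%sys.argv[1],cv2.resize(im[150:260,240:380,::-1],None,fx=5.7,fy=5.4,interpolation=3))
st()
E
python3 wing.py w1
```

```text
wing n 42 ctr [ 477.3 -106.9] size 11.4 52.1 pca ang 162.7 mean [ 0.4785 -0.1065] z med 0.2392
peg 19 [ 0.4745 -0.1601]
lid 1396 [ 0.408 -0.18   0.124] [ 0.554 -0.036  0.142] z 0.1319
52.2 tcp [ 0.4405 -0.3488  0.3305] q [-0.85  -0.024  1.74   0.     1.426 -0.852] F [ 0.2 -0.3  0.2] open 0.37
[[-0.0, 1.0, 0.002], [0.001, 0.002, -1.0], [-1.0, -0.0, -0.001]]
```

View pics/w1_t.png

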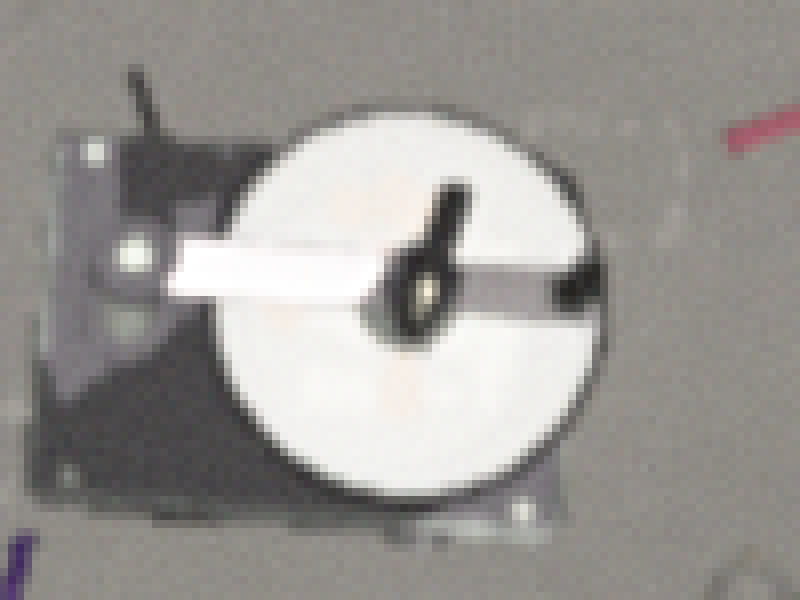

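View pics/w1_s.png

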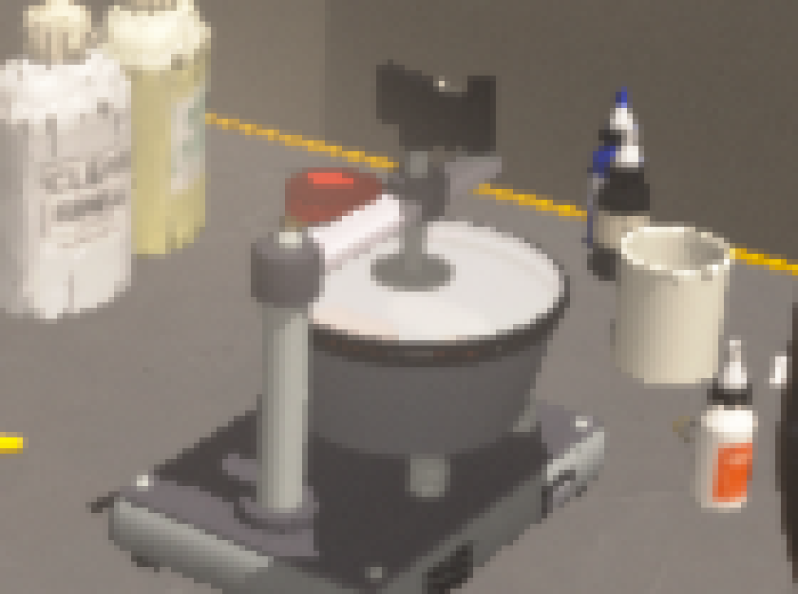

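Run:
```python
from ik import *
q=np.array(ctrl.get_state()['qpos']); M=down(np.radians(72.5))
go([.478,-.1065,.31],M); 
for z in(.31,.208): q,e=ik(np.array([.478,-.1065,z]),M,q);print(q.round(2),e)
```

```text
travel [0.0207, 0.038, -0.2422] dr [-1.2634, -0.001, -0.0004]
[-0.43 -0.18  1.92 -0.    1.4  -1.69] 2.7380904345127826e-10
[-0.43 -0.11  2.04 -0.    1.21 -1.69] 4.9960036108132044e-15
```

Emit:
play_rows(
  claw=[160, 160, 160, 160, 160, 160, 160, 160, 160, 160, 160, 160],
  travel=[
    [0.021, 0.038, -0.242],
    [0.021, 0.038, -0.242],
    [0.021, 0.038, -0.242],
    [0.021, 0.038, -0.242],
    [0.021, 0.038, -0.242],
    [0.021, 0.038, -0.242],
    [0.021, 0.038, -0.242],
    [0.021, 0.038, -0.242],
    [0.021, 0.038, -0.242],
    [0.021, 0.038, -0.242],
    [0.021, 0.038, -0.242],
    [0.021, 0.038, -0.242],
  ],
  dr=[
    [-1.263, 0, 0],
    [-1.263, 0, 0],
    [-1.263, 0, 0],
    [-1.263, 0, 0],
    [-1.263, 0, 0],
    [-1.263, 0, 0],
    [-1.263, 0, 0],
    [-1.263, 0, 0],
    [-1.263, 0, 0],
    [-1.263, 0, 0],
    [-1.263, 0, 0],
    [-1.263, 0, 0],
  ],
)

```text
time: 53.4
eef_pos: [0.4779, -0.1063, 0.3097]
tcp_rot: [0.108, 0.699, -0.108, 0.699]
contact_force: [0.5, -0.0, -0.1]
opening: 0.37
```

Run:
```python
from ik import *
s=st(); print(np.round(s['wrist_torque'],3)); go([.478,-.1065,.208],down(np.radians(72.5)))
d=cam('scene'); im=d['img']; cv2.imwrite('pics/w2.png',cv2.resize(im[100:260,240:380,::-1],None,fx=5,fy=3.75,interpolation=3))
```

```text
53.4 tcp [ 0.4779 -0.1063  0.3097] q [-4.270e-01 -1.850e-01  1.925e+00  1.000e-03  1.402e+00 -1.691e+00] F [ 0.5 -0.  -0.1] open 0.37
[[-0.0, 0.301, 0.953], [0.001, 0.953, -0.301], [-1.0, 0.001, -0.0]]
[ 0.024 -0.077  0.003]
travel [0.1017, -0.0003, 0.0002] dr [-0.0008, -0.0004, -0.0008]
```

View pics/w2.png

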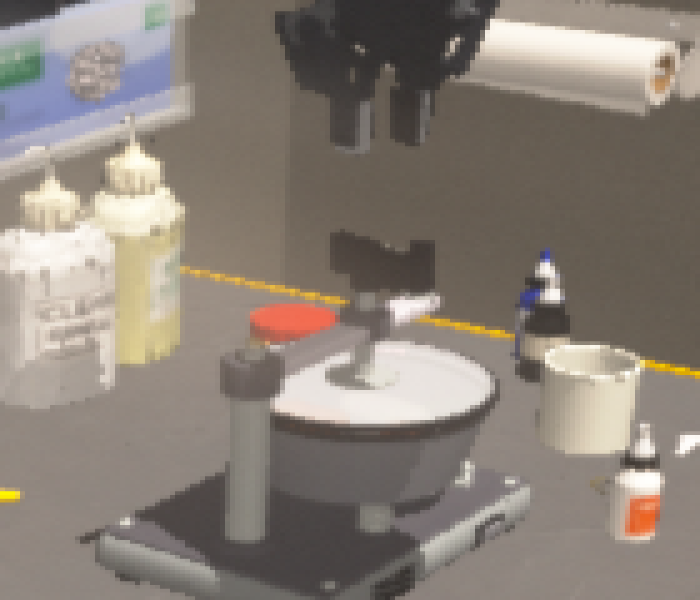

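Emit:
play_rows(
  claw=[160, 160, 160, 160, 160, 160, 255, 255, 255, 255, 255],
  travel=[
    [0.04, 0, 0],
    [0.075, 0, 0],
    [0.095, 0, 0],
    [0.102, 0, 0],
    [0.102, 0, 0],
    [0.102, 0, 0],
    [0.102, 0, 0],
    [0.102, 0, 0],
    [0.102, 0, 0],
    [0.102, 0, 0],
    [0.102, 0, 0],
  ],
  dr=[
    [0, 0, 0],
    [0, 0, 0],
    [0, 0, 0],
    [0, 0, 0],
    [0, 0, 0],
    [0, 0, 0],
    [0, 0, 0],
    [0, 0, 0],
    [0, 0, 0],
    [0, 0, 0],
    [0, 0, 0],
  ],
  force=40,
)

```text
time: 54.55
eef_pos: [0.4789, -0.1085, 0.2108]
tcp_rot: [0.106, 0.698, -0.109, 0.7]
contact_force: [-3.4, -3.8, 3.9]
opening: 0.129
```

Run:
```python
from ik import *
s=st(); print(np.round(s['wrist_torque'],3)); 
d=cam('scene'); im=d['img']; cv2.imwrite('pics/w3.png',cv2.resize(im[100:260,240:380,::-1],None,fx=5,fy=3.75,interpolation=3))
```

```text
54.55 tcp [ 0.4789 -0.1085  0.2108] q [-0.428 -0.111  2.041 -0.004  1.207 -1.692] F [-3.4 -3.8  3.9] open 0.129
[[0.003, 0.301, 0.954], [-0.005, 0.954, -0.301], [-1.0, -0.004, 0.004]]
[-0.799  0.412  0.078]
```

View pics/w3.png

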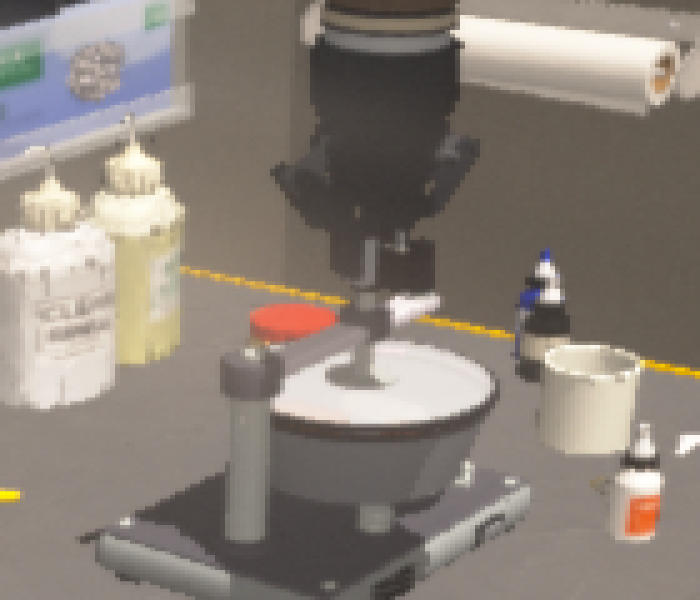

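Emit:
play_rows(
  claw=[255, 255, 255, 255, 255, 255, 255, 255, 255, 255, 255, 255, 255, 255, 255, 255, 255, 255, 255, 255],
  travel=[
    [0, -0.001, 0],
    [0, -0.001, 0],
    [0, -0.001, 0],
    [0, -0.001, 0],
    [0, -0.001, 0],
    [0.001, -0.001, 0],
    [0.001, -0.001, 0],
    [0.001, -0.001, 0],
    [0.001, -0.001, 0],
    [0.001, -0.001, 0],
    [0.001, -0.001, 0],
    [0.001, -0.001, 0],
    [0.001, -0.001, 0],
    [0.001, -0.001, 0],
    [0.001, -0.001, 0],
    [0.002, -0.001, 0],
    [0.002, -0.001, 0],
    [0.002, -0.001, 0],
    [0.002, -0.001, 0],
    [0.002, -0.001, 0],
  ],
  dr=[
    [0.1, 0, 0],
    [0.2, 0, 0],
    [0.3, 0, 0],
    [0.4, 0, 0],
    [0.5, 0, 0],
    [0.6, 0, 0],
    [0.7, 0, 0],
    [0.8, 0, 0],
    [0.9, 0, 0],
    [1.0, 0, 0],
    [1.1, 0, 0],
    [1.2, 0, 0],
    [1.3, 0, 0],
    [1.4, 0, 0],
    [1.5, 0, 0],
    [1.6, 0, 0],
    [1.7, 0, 0],
    [1.8, 0, 0],
    [1.9, 0, 0],
    [2.0, 0, 0],
  ],
)

```text
time: 56.6
eef_pos: [0.4812, -0.108, 0.2094]
tcp_rot: [0.65, 0.283, -0.644, 0.288]
contact_force: [10.9, 4.2, -6.3]
opening: 0.131
```

Run:
```python
from ik import *
s=st(); print(np.round(s['wrist_torque'],3)); go([.479,-.1085,.208],down(np.radians(72.5)-2))
d=cam('scene'); im=d['img']; cv2.imwrite('pics/w4.png',cv2.resize(im[100:260,240:380,::-1],None,fx=5,fy=3.75,interpolation=3))
```

```text
56.6 tcp [ 0.4812 -0.108   0.2094] q [-0.428 -0.109  2.042  0.003  1.198  0.31 ] F [10.9  4.2 -6.3] open 0.131
[[0.011, 0.739, -0.674], [-0.002, -0.674, -0.739], [-1.0, 0.01, -0.006]]
[ 0.717 -1.182  0.077]
travel [0.0014, -0.0013, 0.0019] dr [-0.0046, -0.006, -0.0096]
```

View pics/w4.png

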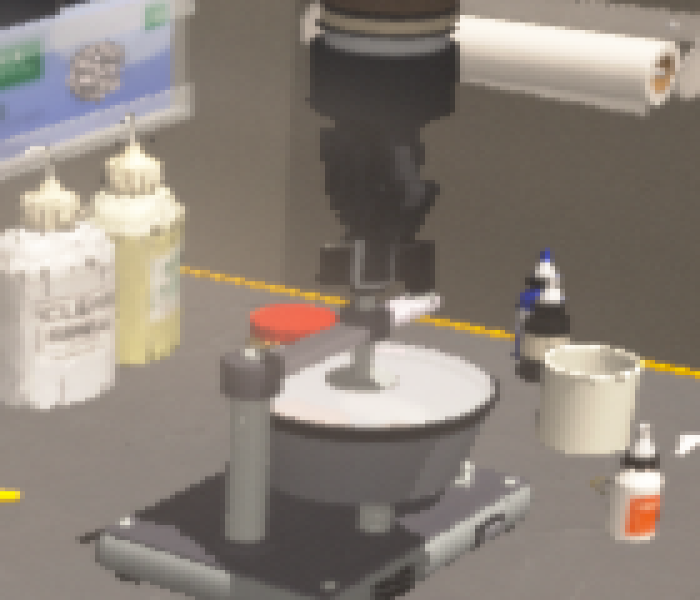

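Emit:
play_rows(
  claw=[255, 255, 255, 255, 255, 255, 255, 255, 255, 255, 255, 255, 255],
  travel=[
    [0.001, 0.001, -0.001],
    [0.001, 0.001, -0.001],
    [0.001, 0.001, -0.001],
    [0.001, 0.001, -0.001],
    [0.001, 0.001, -0.001],
    [0.001, 0.001, -0.001],
    [0.002, 0.001, -0.001],
    [0.002, 0.001, -0.001],
    [0.002, 0.001, -0.001],
    [0.002, 0.001, -0.001],
    [0.002, 0.001, -0.001],
    [0.002, 0.001, -0.001],
    [0.002, 0.001, -0.001],
  ],
  dr=[
    [0.1, 0, 0],
    [0.2, 0, 0],
    [0.3, 0, 0],
    [0.4, 0, 0],
    [0.5, 0, 0],
    [0.6, 0, 0],
    [0.7, 0, 0],
    [0.8, 0, 0],
    [0.9, 0, 0],
    [1.0, 0, 0],
    [1.1, 0, 0],
    [1.14, 0, 0],
    [1.14, 0, 0],
  ],
)

```text
time: 57.95
eef_pos: [0.4824, -0.1095, 0.2083]
tcp_rot: [0.702, -0.111, -0.695, -0.109]
contact_force: [-0.6, -5.0, -1.7]
opening: 0.13
```

Emit:
play_rows(
  claw=[160, 160, 160, 160, 160, 160, 160, 160, 160],
  travel=[
    [0, 0, 0],
    [0, 0, 0],
    [0, 0, 0],
    [0, 0, 0],
    [-0.03, 0, 0],
    [-0.06, 0, 0],
    [-0.09, 0, 0],
    [-0.1, 0, 0],
    [-0.1, 0, 0],
  ],
  dr=[
    [0, 0, 0],
    [0, 0, 0],
    [0, 0, 0],
    [0, 0, 0],
    [0, 0, 0],
    [0, 0, 0],
    [0, 0, 0],
    [0, 0, 0],
    [0, 0, 0],
  ],
)

```text
time: 58.85
eef_pos: [0.4821, -0.1091, 0.31]
tcp_rot: [0.704, -0.112, -0.693, -0.108]
contact_force: [0.5, 0.0, -1.0]
opening: 0.372
```

Run:
```python
from ik import *
s=st(); go([.44,-.35,.33],down(np.radians(0)));
for M in (down(np.radians(-107.5)),): go([.479,-.108,.31],M)
```

```text
58.85 tcp [ 0.4821 -0.1091  0.31  ] q [-4.280e-01 -1.830e-01  1.923e+00 -1.000e-03  1.386e+00  1.456e+00] F [ 0.5  0.  -1. ] open 0.372
[[0.014, -0.307, -0.952], [-0.007, -0.952, 0.307], [-1.0, 0.003, -0.015]]
travel [-0.0188, 0.2422, -0.0342] dr [-1.8831, -0.0079, -0.0162]
travel [-0.0, -0.0001, 0.0033] dr [-0.0069, -0.0152, -0.0028]
```

Emit:
play_rows(
  claw=[160, 160, 160, 160, 160, 160, 160, 160, 160, 160, 160, 160, 160, 160, 160, 160, 160, 160, 160, 160],
  travel=[
    [0, 0, 0.002],
    [0, 0, 0.002],
    [0, 0, 0.002],
    [0, 0, 0.002],
    [0, 0, 0.002],
    [0, 0, 0.002],
    [0, 0, 0.002],
    [0, 0, 0.002],
    [0, 0, 0.002],
    [0, 0, 0.002],
    [0, 0, 0.002],
    [0, 0, 0.002],
    [0, 0, 0.002],
    [0, 0, 0.002],
    [0, 0, 0.002],
    [0, 0, 0.002],
    [0, 0, 0.002],
    [0, 0, 0.002],
    [0, 0, 0.002],
    [0, 0, 0.002],
  ],
  dr=[
    [-0.15, 0, 0],
    [-0.3, 0, 0],
    [-0.45, 0, 0],
    [-0.6, 0, 0],
    [-0.75, 0, 0],
    [-0.9, 0, 0],
    [-1.05, 0, 0],
    [-1.2, 0, 0],
    [-1.35, 0, 0],
    [-1.5, 0, 0],
    [-1.65, 0, 0],
    [-1.8, 0, 0],
    [-1.95, 0, 0],
    [-2.1, 0, 0],
    [-2.25, 0, 0],
    [-2.4, 0, 0],
    [-2.55, 0, 0],
    [-2.7, 0, 0],
    [-2.85, 0, 0],
    [-3.0, 0, 0],
  ],
)

```text
time: 60.85
eef_pos: [0.4793, -0.1081, 0.3071]
tcp_rot: [0.156, 0.686, -0.158, 0.693]
contact_force: [-0.5, 0.1, -0.0]
opening: 0.371
```

Run:
```python
from ik import *
s=st(); go([.480,-.1085,.29],down(np.radians(72.5)));go([.480,-.1085,.206],down(np.radians(72.5)))
d=cam('scene'); im=d['img']; cv2.imwrite('pics/w5.png',cv2.resize(im[100:260,240:380,::-1],None,fx=5,fy=3.75,interpolation=3))
```

```text
60.85 tcp [ 0.4793 -0.1081  0.3071] q [-4.280e-01 -1.860e-01  1.931e+00 -1.000e-03  1.386e+00 -1.551e+00] F [-0.5  0.1 -0. ] open 0.371
[[0.01, 0.433, 0.901], [-0.005, 0.901, -0.433], [-1.0, -0.001, 0.011]]
travel [0.0171, -0.0001, 0.0006] dr [-0.1424, 0.0109, 0.0014]
travel [0.1011, -0.0, -0.0003] dr [-0.1424, 0.0109, 0.0014]
```

View pics/w5.png

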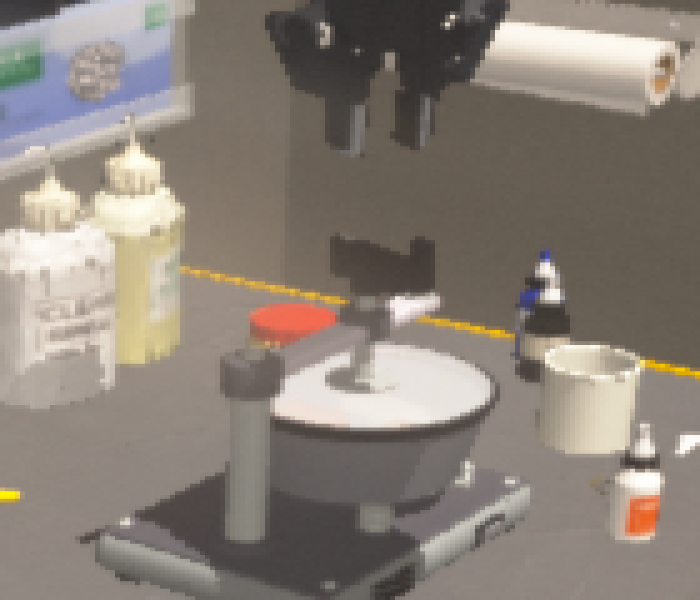

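Emit:
play_rows(
  claw=[160, 160, 160, 160, 160, 160, 255, 255, 255, 255, 255],
  travel=[
    [0.03, 0, 0],
    [0.06, 0, 0],
    [0.09, 0, 0],
    [0.101, 0, 0],
    [0.101, 0, 0],
    [0.101, 0, 0],
    [0.101, 0, 0],
    [0.101, 0, 0],
    [0.101, 0, 0],
    [0.101, 0, 0],
    [0.101, 0, 0],
  ],
  dr=[
    [-0.142, 0.011, 0.001],
    [-0.142, 0.011, 0.001],
    [-0.142, 0.011, 0.001],
    [-0.142, 0.011, 0.001],
    [-0.142, 0.011, 0.001],
    [-0.142, 0.011, 0.001],
    [-0.142, 0.011, 0.001],
    [-0.142, 0.011, 0.001],
    [-0.142, 0.011, 0.001],
    [-0.142, 0.011, 0.001],
    [-0.142, 0.011, 0.001],
  ],
)

```text
time: 62.0
eef_pos: [0.4815, -0.1093, 0.2086]
tcp_rot: [0.106, 0.698, -0.107, 0.7]
contact_force: [-1.6, -0.5, 5.6]
opening: 0.131
```

```bash
cat > tq.py <<'E'
from ik import *
s=st(); M=R.from_quat(s['tcp_rot']).as_matrix(); print('torque',np.round(s['wrist_torque'],3),'about tool x',round(float(M[:,0]@np.array(s['wrist_torque'])),3),'effort6',np.round(s['joint_efforts'][5],3),'jaw ang',np.degrees(np.arctan2(M[1,1],M[0,1])).round(2))
E
python3 tq.py
```

```text
62.0 tcp [ 0.4815 -0.1093  0.2086] q [-4.290e-01 -1.030e-01  2.037e+00 -1.000e-03  1.203e+00 -1.697e+00] F [-1.6 -0.5  5.6] open 0.131
[[0.003, 0.298, 0.955], [-0.003, 0.955, -0.298], [-1.0, -0.001, 0.004]]
torque [-0.078  0.185 -0.074] about tool x 0.074 effort6 -0.035 jaw ang 72.69
```

Emit:
play_rows(
  claw=[255, 255, 255, 255, 255, 255, 255, 255, 255],
  travel=[
    [0, 0, 0],
    [0, 0, 0],
    [0, 0, 0],
    [0, 0, 0],
    [0, 0, 0],
    [0.001, 0, 0],
    [0.001, 0, 0],
    [0.001, 0, 0],
    [0.001, 0, 0],
  ],
  dr=[
    [0.05, 0, 0],
    [0.1, 0, 0],
    [0.15, 0, 0],
    [0.2, 0, 0],
    [0.25, 0, 0],
    [0.3, 0, 0],
    [0.35, 0, 0],
    [0.4, 0, 0],
    [0.4, 0, 0],
  ],
)

```text
time: 62.9
eef_pos: [0.4813, -0.1096, 0.2082]
tcp_rot: [0.243, 0.662, -0.244, 0.665]
contact_force: [-3.2, -0.9, 3.9]
opening: 0.131
```

```bash
python3 tq.py
```

```text
62.9 tcp [ 0.4813 -0.1096  0.2082] q [-4.290e-01 -1.020e-01  2.038e+00 -2.000e-03  1.202e+00 -1.297e+00] F [-3.2 -0.9  3.9] open 0.131
[[0.003, 0.646, 0.763], [-0.003, 0.763, -0.646], [-1.0, -0.0, 0.005]]
torque [-0.119  0.451 -0.058] about tool x 0.056 effort6 0.068 jaw ang 49.76
```

Emit:
play_rows(
  claw=[255, 255, 255, 255, 255, 255, 255, 255, 255],
  travel=[
    [0, 0, 0],
    [0, 0, 0],
    [0, 0, 0],
    [0, 0, 0],
    [0, 0, 0],
    [0.001, 0, 0],
    [0.001, 0, 0],
    [0.001, 0, 0],
    [0.001, 0, 0],
  ],
  dr=[
    [0.05, 0, 0],
    [0.1, 0, 0],
    [0.15, 0, 0],
    [0.2, 0, 0],
    [0.25, 0, 0],
    [0.3, 0, 0],
    [0.35, 0, 0],
    [0.4, 0, 0],
    [0.4, 0, 0],
  ],
)

```text
time: 63.8
eef_pos: [0.4811, -0.1098, 0.2078]
tcp_rot: [0.369, 0.601, -0.371, 0.604]
contact_force: [-3.0, -1.5, 3.7]
opening: 0.132
```

```bash
python3 tq.py
```

```text
63.8 tcp [ 0.4811 -0.1098  0.2078] q [-0.429 -0.102  2.038 -0.003  1.201 -0.898] F [-3.  -1.5  3.7] open 0.132
[[0.003, 0.892, 0.452], [-0.004, 0.452, -0.892], [-1.0, 0.001, 0.005]]
torque [-0.071  0.555 -0.059] about tool x 0.057 effort6 0.066 jaw ang 26.89
```

Emit:
play_rows(
  claw=[255, 255, 255, 255, 255, 255],
  travel=[
    [0, 0, 0],
    [0, 0, 0],
    [0, 0, 0],
    [0, 0, 0],
    [0, 0, 0],
    [0, 0, 0],
  ],
  dr=[
    [0.05, 0, 0],
    [0.1, 0, 0],
    [0.15, 0, 0],
    [0.2, 0, 0],
    [0.25, 0, 0],
    [0.25, 0, 0],
  ],
)

```text
time: 64.4
eef_pos: [0.4809, -0.1099, 0.2076]
tcp_rot: [0.441, 0.551, -0.442, 0.554]
contact_force: [-1.2, -1.4, 1.4]
opening: 0.129
```

```bash
python3 tq.py
```

```text
64.4 tcp [ 0.4809 -0.1099  0.2076] q [-0.429 -0.102  2.039 -0.003  1.201 -0.649] F [-1.2 -1.4  1.4] open 0.129
[[0.002, 0.976, 0.219], [-0.004, 0.219, -0.976], [-1.0, 0.001, 0.004]]
torque [-0.164  0.321 -0.101] about tool x 0.1 effort6 0.067 jaw ang 12.65
```

Emit:
play_rows(
  claw=[255, 255, 255, 255],
  travel=[
    [0, 0, 0],
    [0, 0, 0],
    [0, 0, 0],
    [0, 0, 0],
  ],
  dr=[
    [0.05, 0, 0],
    [0.1, 0, 0],
    [0.15, 0, 0],
    [0.15, 0, 0],
  ],
)

```text
time: 64.8
eef_pos: [0.4808, -0.1099, 0.2075]
tcp_rot: [0.481, 0.516, -0.482, 0.519]
contact_force: [-1.9, -1.0, 1.4]
opening: 0.135
```

```bash
python3 tq.py
```

```text
64.8 tcp [ 0.4808 -0.1099  0.2075] q [-0.429 -0.102  2.039 -0.003  1.201 -0.501] F [-1.9 -1.   1.4] open 0.135
[[0.002, 0.997, 0.073], [-0.004, 0.073, -0.997], [-1.0, 0.002, 0.004]]
torque [-0.207  0.299 -0.063] about tool x 0.061 effort6 0.066 jaw ang 4.16
```

Emit:
play_rows(
  claw=[255, 255],
  travel=[
    [0, 0, 0],
    [0, 0, 0],
  ],
  dr=[
    [0.06, 0, 0],
    [0.06, 0, 0],
  ],
)

```text
time: 65.0
eef_pos: [0.4808, -0.1099, 0.2074]
tcp_rot: [0.496, 0.502, -0.497, 0.505]
contact_force: [-1.7, -1.8, 0.7]
opening: 0.128
```

```bash
python3 tq.py
```

```text
65.0 tcp [ 0.4808 -0.1099  0.2074] q [-0.429 -0.102  2.039 -0.003  1.201 -0.443] F [-1.7 -1.8  0.7] open 0.128
[[0.002, 1.0, 0.014], [-0.004, 0.014, -1.0], [-1.0, 0.002, 0.004]]
torque [-0.162  0.338 -0.093] about tool x 0.092 effort6 0.081 jaw ang 0.83
```

Emit:
play_rows(
  claw=[255, 255],
  travel=[
    [0, 0, 0],
    [0, 0, 0],
  ],
  dr=[
    [0.06, 0, 0],
    [0.06, 0, 0],
  ],
)

```text
time: 65.2
eef_pos: [0.4807, -0.1099, 0.2074]
tcp_rot: [-0.51, -0.488, 0.511, -0.49]
contact_force: [-2.2, -1.2, 1.2]
opening: 0.132
```

```bash
python3 tq.py
```

```text
65.2 tcp [ 0.4807 -0.1099  0.2074] q [-0.429 -0.102  2.039 -0.003  1.201 -0.385] F [-2.2 -1.2  1.2] open 0.132
[[0.002, 0.999, -0.043], [-0.004, -0.043, -0.999], [-1.0, 0.002, 0.004]]
torque [-0.186  0.275 -0.033] about tool x 0.031 effort6 0.08 jaw ang -2.49
```

Emit:
play_rows(
  claw=[255, 255],
  travel=[
    [0, 0, 0],
    [0, 0, 0],
  ],
  dr=[
    [0.06, 0, 0],
    [0.06, 0, 0],
  ],
)

```text
time: 65.4
eef_pos: [0.4804, -0.1099, 0.2074]
tcp_rot: [-0.523, -0.474, 0.525, -0.477]
contact_force: [-2.1, -0.9, 2.1]
opening: 0.134
```

```bash
python3 tq.py
```

```text
65.4 tcp [ 0.4804 -0.1099  0.2074] q [-0.429 -0.102  2.039 -0.004  1.202 -0.331] F [-2.1 -0.9  2.1] open 0.134
[[0.001, 0.995, -0.097], [-0.005, -0.097, -0.995], [-1.0, 0.001, 0.005]]
torque [-0.167  0.487  1.049] about tool x -1.052 effort6 1.164 jaw ang -5.54
```

Emit:
play_rows(
  claw=[255, 255, 255, 255, 255, 255, 255, 255, 255, 255, 255, 255, 255, 255, 255, 255, 255, 255, 255],
  travel=[
    [0, 0, 0],
    [0, 0, 0],
    [0, 0, 0],
    [0, 0, 0],
    [0, 0, 0],
    [-0.001, 0, 0],
    [-0.001, 0, 0],
    [-0.001, 0, 0],
    [-0.001, 0, 0],
    [-0.001, 0, 0],
    [-0.001, 0, 0],
    [-0.001, 0, 0],
    [-0.001, 0, 0],
    [-0.001, 0, 0],
    [-0.001, 0, 0],
    [-0.0015, 0, 0],
    [-0.0015, 0, 0],
    [-0.0015, 0, 0],
    [-0.0015, 0, 0],
  ],
  dr=[
    [-0.1, 0, 0],
    [-0.2, 0, 0],
    [-0.3, 0, 0],
    [-0.4, 0, 0],
    [-0.5, 0, 0],
    [-0.6, 0, 0],
    [-0.7, 0, 0],
    [-0.8, 0, 0],
    [-0.9, 0, 0],
    [-1.0, 0, 0],
    [-1.1, 0, 0],
    [-1.2, 0, 0],
    [-1.3, 0, 0],
    [-1.4, 0, 0],
    [-1.5, 0, 0],
    [-1.55, 0, 0],
    [-1.61, 0, 0],
    [-1.61, 0, 0],
    [-1.61, 0, 0],
  ],
)

```text
time: 67.3
eef_pos: [0.481, -0.1092, 0.2088]
tcp_rot: [0.02, 0.706, -0.022, 0.708]
contact_force: [1.2, 1.7, 0.3]
opening: 0.133
```

```bash
python3 tq.py
```

```text
67.3 tcp [ 0.481  -0.1092  0.2088] q [-4.280e-01 -1.030e-01  2.038e+00 -2.000e-03  1.204e+00 -1.941e+00] F [1.2 1.7 0.3] open 0.133
[[0.003, 0.058, 0.998], [-0.003, 0.998, -0.058], [-1.0, -0.003, 0.003]]
torque [ 0.582 -0.336 -0.   ] about tool x 0.003 effort6 0.041 jaw ang 86.67
```

Emit:
play_rows(
  claw=[170, 165, 165, 165, 165, 165, 165, 165, 165, 165, 165, 165, 165, 165, 165],
  travel=[
    [0, 0, 0],
    [0, 0, 0],
    [0, 0, 0],
    [0, 0, 0],
    [-0.03, 0, 0],
    [-0.07, 0, 0],
    [-0.11, 0, 0],
    [-0.12, 0, 0],
    [-0.12, -0.24, 0],
    [-0.12, -0.24, 0],
    [-0.12, -0.24, 0],
    [-0.12, -0.24, 0],
    [-0.12, -0.24, 0],
    [-0.12, -0.24, 0],
    [-0.12, -0.24, 0],
  ],
  dr=[
    [0, 0, 0],
    [0, 0, 0],
    [0, 0, 0],
    [0, 0, 0],
    [0, 0, 0],
    [0, 0, 0],
    [0, 0, 0],
    [0, 0, 0],
    [0, 0, 0],
    [0, 0, 0],
    [0, 0, 0],
    [0, 0, 0],
    [0, 0, 0],
    [0, 0, 0],
    [0, 0, 0],
  ],
)

```text
time: 68.8
eef_pos: [0.4663, -0.3489, 0.3281]
tcp_rot: [0.021, 0.706, -0.021, 0.707]
contact_force: [-0.5, -0.6, -0.3]
opening: 0.353
```

```bash
python3 wing.py w6; python3 -c "
from h import *
d=cam('top','tf.png');cam('scene','sf.png')"
```

```text
wing n 54 ctr [ 476.8 -107.4] size 45.3 11.2 pca ang 178.7 mean [ 0.4731 -0.1064] z med 0.2358
peg 18 [ 0.4742 -0.1601]
lid 1381 [ 0.409 -0.18   0.121] [ 0.555 -0.036  0.138] z 0.1292
68.9 tcp [ 0.4669 -0.3474  0.3289] q [-0.814  0.021  1.698  0.     1.42  -2.328] F [ 0.1 -0.8 -0.6] open 0.353
[[0.002, 0.057, 0.998], [-0.002, 0.998, -0.057], [-1.0, -0.002, 0.002]]
```

View pics/w6_t.png

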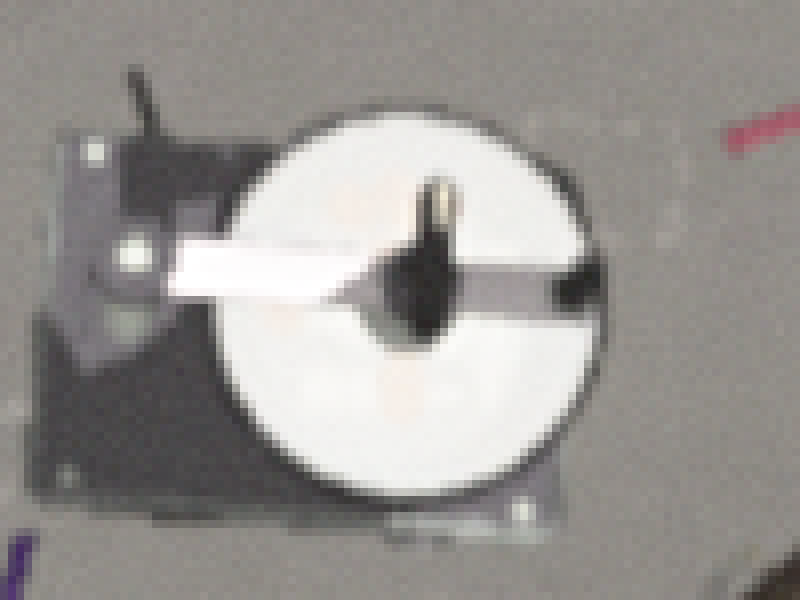

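View pics/w6_s.png

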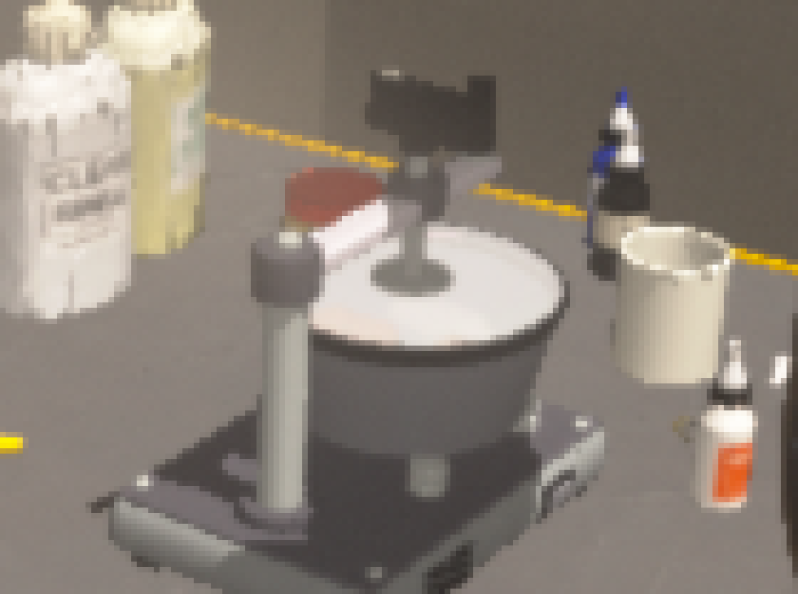

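View pics/tf.png

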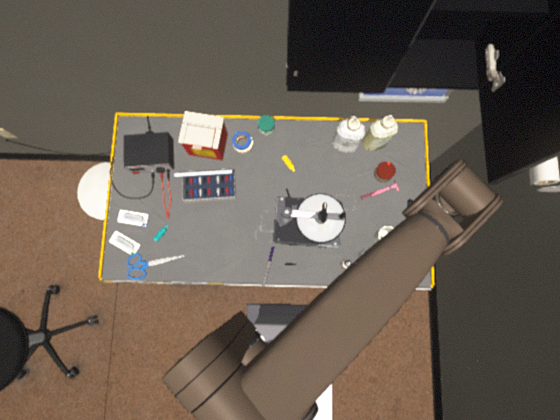

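```bash
python3 -c "
from plant import ctrl
print(ctrl.sign_off())"
```

```text
the job is handed in; nothing more can be done
None
```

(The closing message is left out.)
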